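# Load and start the bench steriliser

### The job

Fold both flaps of the carton well back and draw the steriliser's tray out to its stop; put every instrument box from the carton into the tray, then slide the tray fully home, so that its front panel closes the mouth squarely, and press the green start button once it is shut. Push the tray on its centre line, for it jams when pushed off-centre, and leave the bottles and dishes where they are.

Things in the scene. Friction and masses are not known exactly. Their poses are not given: they have to be found in the camera images.
- box1_mid (a point): stainless instrument box 1, all alike: body 56 x 52 x 26 mm, lid latched shut, on the middle of the lid a black square knob 12 x 12 x 22 mm tall, its faces parallel to the box's; about 120 g. This point is its centre, half-way up (24 mm above the underside, 2 mm below the lid's top); x along the 56 mm side, z up through the knob. Absent in some runs (None).
- box2_mid (a point): stainless instrument box 2, all alike: body 56 x 52 x 26 mm, lid latched shut, on the middle of the lid a black square knob 12 x 12 x 22 mm tall, its faces parallel to the box's; about 120 g. This point is its centre, half-way up (24 mm above the underside, 2 mm below the lid's top); x along the 56 mm side, z up through the knob. Absent in some runs (None).
- box3_mid (a point): stainless instrument box 3, all alike: body 56 x 52 x 26 mm, lid latched shut, on the middle of the lid a black square knob 12 x 12 x 22 mm tall, its faces parallel to the box's; about 120 g. This point is its centre, half-way up (24 mm above the underside, 2 mm below the lid's top); x along the 56 mm side, z up through the knob. Absent in some runs (None).
- box4_mid (a point): stainless instrument box 4, all alike: body 56 x 52 x 26 mm, lid latched shut, on the middle of the lid a black square knob 12 x 12 x 22 mm tall, its faces parallel to the box's; about 120 g. This point is its centre, half-way up (24 mm above the underside, 2 mm below the lid's top); x along the 56 mm side, z up through the knob. Absent in some runs (None).
- box5_mid (a point): stainless instrument box 5, all alike: body 56 x 52 x 26 mm, lid latched shut, on the middle of the lid a black square knob 12 x 12 x 22 mm tall, its faces parallel to the box's; about 120 g. This point is its centre, half-way up (24 mm above the underside, 2 mm below the lid's top); x along the 56 mm side, z up through the knob. Absent in some runs (None).
- carton: open cardboard carton fixed to the bench, 218 (x) x 158 (y) x 75 mm tall, walls and floor 4 mm; origin on the bench under its centre. The boxes stand on its floor, knobs up. Two flaps close it, hinged along its two long top edges (y = +77 and -77 mm, 77 mm above the bench).
- flap_far (a joint): angle (rad) of the flap on the carton's +y edge, 212 mm along x, 77 mm from hinge to free edge, 3 mm thick: 0 closed over the carton, 1.57 upright, 3.14 level outwards, 3.8 the end. The crease is stiff enough (0.03 N m) to stay where it is left. Starts half raised, 0.9 to 1.25.
- flap_near (a joint): the like flap on the carton's -y edge, same values: 0 closed, 1.57 upright, 3.14 level outwards; starts at 0.9 to 1.25
- flap_far_edge (a point): middle of the free edge of the +y flap
- flap_near_edge (a point): middle of the free edge of the -y flap
- steriliser: white bench steriliser, fixed, casing 300 deep x 280 wide x 200 mm tall. Origin on the bench under the middle of its front face; x points into the chamber. Mouth 194 wide, from the steel shelf (top 30 mm above the bench, 200 wide, runs 210 mm out in front) up to 102 mm. Only the mouth's first 40 mm, lined with grippy silicone, guide the tray, with 2 mm play a side.
- tray: loose aluminium tray, 0.7 kg, on the shelf, 250 long x 190 wide, walls 28 mm above the shelf; x points to its nose (into the chamber); origin at shelf height under the middle of the inner face of its front panel. The panel (230 wide, 6 thick, 3 to 77 mm above the shelf) stops on the casing's face: tray and steriliser origins are then level along x. Starts 30 to 70 mm out; catches on its nose stop it 200 mm out.
- tray_handle (a point): middle of the tray's bar handle: level bar 10 mm thick, 110 mm long, its axis 45 mm in front of the panel, 60 mm above the shelf, open above and in front. Moved by its middle the tray runs with 2 to 4 N; pushed more than about 30 mm off its centre line it skews and jams in the mouth: draw it back by the handle till straight, then push at the middle. Axes as the tray's.
- tray_middle (a point): middle of the tray's inner floor (246 x 182 mm between 4 mm walls, 6 mm above the shelf); axes as the tray's
- start (a joint): travel of the green start button, 0 out to 0.006 m fully pressed; springs back; full press takes 5 N
- start_top (a point): top centre of the green start button, 32 mm across, facing up, on the steriliser's roof about 222 mm above the bench
- reagent: bystander: amber bottle 60 mm across, 120 mm tall; origin under its centre
- dishes: bystander: two stacked Petri dishes 90 mm across, 31 mm tall; origin under the centre
- washbottle: bystander: white wash bottle 68 mm across, 150 mm tall; origin under its centre
Not all that is in view belongs to the job. What is shaped like the part that bears box5_mid but purple is not meant.

How it is judged:
On the way, in this order (a step that is already met when the one before it is completed fails the run):
1. both carton flaps are folded well back and the tray is drawn out (value of joint each of flap_far, flap_near above 2.4 rad and x of tray in the frame of steriliser below -0.15 m), for 0.2 s.
2. every instrument box is in the tray (x of box1_mid in the frame of tray between 0.018 and 0.232 m and y of box1_mid in the frame of tray between -0.077 and 0.077 m and z of box1_mid in the frame of tray between 0.008 and 0.055 m and x of box2_mid in the frame of tray between 0.018 and 0.232 m and y of box2_mid in the frame of tray between -0.077 and 0.077 m and z of box2_mid in the frame of tray between 0.008 and 0.055 m and x of box3_mid in the frame of tray between 0.018 and 0.232 m and y of box3_mid in the frame of tray between -0.077 and 0.077 m and z of box3_mid in the frame of tray between 0.008 and 0.055 m and x of box4_mid in the frame of tray between 0.018 and 0.232 m and y of box4_mid in the frame of tray between -0.077 and 0.077 m and z of box4_mid in the frame of tray between 0.008 and 0.055 m and x of box5_mid in the frame of tray between 0.018 and 0.232 m and y of box5_mid in the frame of tray between -0.077 and 0.077 m and z of box5_mid in the frame of tray between 0.008 and 0.055 m), for 0.2 s.
3. the loaded tray is fully home and square (all of step 2 and x of tray in the frame of steriliser between -0.006 and 0.01 m and angle between the x axis of tray and the x axis of steriliser, either way round below 0.04 rad), for 0.2 s.
4. the start button is pressed with the tray home (value of joint start above 0.004 m and x of tray in the frame of steriliser between -0.006 and 0.01 m and angle between the x axis of tray and the x axis of steriliser, either way round below 0.04 rad), for 0.05 s.
At the end, for the whole second after the job is handed in: The tray is home (its panel within 6 mm of the casing's face, square within 0.04 rad) and at rest with every box inside its walls, and the start button has been pressed after that and released (all of step 3 and value of joint start below 0.002 m and linear speed of tray below 0.01 m/s); the robot touches nothing.
It fails at once if a bottle or the dishes are moved more than 30 mm (distance of any of reagent, dishes, washbottle from where it was at the start of the episode above 0.03 m).
Of box1, box2, box3, box4, box5 only 3 to 5 are there at a start; the rules pass over those that are not, and their reading is None.
At some moment in a run one of box1, box2, box3, box4, box5 may be knocked a few centimetres aside while the robot is not near it.
Once in a run the grip may slacken for a moment while it holds something.
It also fails if it takes over 210 s, if anything falls off the work surface, if the arm or the gripper's body presses on something with over 40 N, if the wrist force passes 120 N, or if a joint passes its speed limit or range.

### The arm

A 6-joint arm with a two-finger parallel gripper is mounted at the origin on the work surface. World frame = base frame: x ahead of the robot, y to its left, z up, the work surface at z = 0. Lengths are in m, angles in rad, forces in N, time in s.
With the tool pointing down it reaches from about 0.275 to 0.975 m from the base axis. Payload 8.4 kg.
Tool frame: the origin (TCP) lies midway between the tips of the shut fingers; the grasp point (between the pads) lies 19 mm behind it; z points along the fingers, y is the direction in which the jaws open and shut (so a half turn about z gives the same grasp; the last joint's range is limited). The gripper opens to 92 mm and grips with 3 to 60 N. Pads are 20 mm wide; open, the fingers measure 128 mm over their backs; the gripper's body (75 mm by 189 mm) begins 69 mm behind the grasp point.
Start: joints at [1.2, 0.353, 1.633, -0, 1.155, -0.002], TCP at [0.225, 0.583, 0.175] pointing down, gripper open.
Joint ranges: [-2.63, 2.63], [-0.92, 2.1], [0.06, 2.66], [-1.3, 4.44], [0, 2.69], [-3.02, 3.02]. Speed limits (rad/s): [2.22, 2.22, 2.79, 3.14, 3.14, 3.14].

### API

Orientations are given as a unit quaternion [w, x, y, z].
In Python, from station import read_state, viewer, job gives the robot as it stands.
- The arm moves only by the shell command python3 -m jog 'ROWS' [FORCE]. ROWS is JSON, a list of rows, each a list of 3 entries, a list of its own where there are three numbers: the closure, from -1 (fully open) to 1 (shut), then the shift along the tool's x, y, z in m, then the turn about the tool's z in rad. A call has 1 to 8 rows; each row shifts and turns the pose as measured when the row begins, along the tool's axes as they then stand; what a row does not reach is not made up. A row lasts 1/8 s, in which the tool goes at most 62.5 mm and 10.7 degrees, less where a joint would pass 70% of its speed; a pose out of reach is approached as far as the arm can. A call is refused whole if a number of a shift passes 0.0625 or a number of a turn 0.188, either way. A call with a gripper value outside its range is refused whole. The fingers move at their own pace and stop on an object; FORCE is the grip in N (left out, the last holds). Time passes only in rows, so rows that do not move let the fingers close. It gives the time, the measured TCP pose, the force and the opening at its end, in the units of the state.
- read_state(): the state, without advancing time (a new reading comes with each control period).
- viewer.get_image(name): name is "scene" or "top" or "wrist"; returns the picture (400x640x3 uint8, red, green, blue); there is no depth.
- viewer.get_calibration(name): a dict with "fov_y" (degrees; the focal length in pixels is half the picture's height over the tangent of half this angle, whatever the lens; pixels are square), "cx", "cy" (the principal point, pixels), "k1" (the pictures are not rectified: a ray, as slopes to the right and down, at radius r is drawn at 1 + k1 r^2 times it, then the intrinsics apply), "R" (3x3) and "t" (3): a world point X has camera coordinates R X + t. Camera axes: x right, y down, z forward; pixel columns grow to the right and rows downward; lengths in m; the calibration is good to about 2 mm. A picture is of the moment at which its call begins: read the wrist's pose just before it. get_calibration takes no time and is no camera call; for the wrist camera it gives the pose at the moment of the call.
- job.job_done(): hands the job in, once; it reports no verdict.
The state is a dict: "time": time; "joints": joint angles; "joint_vel": joint speeds; "joint_efforts": joint torques, N m; "position": TCP position; "tool_rot": TCP orientation; "contact_force": force on the tool from outside, world axes, zero at the start; "moment": the same for the moment, N m; "width": finger opening in m.
Only numpy, scipy, OpenCV 4.12 (cv2) and the standard library are available. Lean on these libraries where they do the work, as an engineer would, in place of code of your own. Each camera call takes 0.05 s, during which the arm holds its last target.

## Working session

There is one attempt and no reset: what is moved stays moved. The work goes in short steps, Python scripts to look and compute and a shell command to move; the robot and the scene stay as the last step left them, time stands still between calls to the robot, and variables do not carry over. Pictures are saved under pics/ and viewed, and the job is handed in when it is done.

```bash
ls; mkdir -p pics
python3 - <<'E'
from station import read_state, viewer
import cv2
s=read_state(); print(s)
for n in ["scene","top","wrist"]:
    c=viewer.get_calibration(n); print(n,c)
    cv2.imwrite(f"pics/{n}0.png",cv2.cvtColor(viewer.get_image(n),cv2.COLOR_RGB2BGR))
E
```

```text
pics
{'time': 0.0, 'joints': array([ 1.19958294e+00,  3.53652208e-01,  1.63411487e+00, -2.04507494e-05,
        1.15520790e+00, -2.42107276e-03]), 'joint_vel': array([ 0.00108195, -0.00022272,  0.00040938,  0.00074517, -0.00016614,
       -0.00114521]), 'joint_efforts': array([ 3.77532007e-03, -5.93849480e+01, -3.34218192e+01,  7.00279023e-02,
        2.35320954e-02, -1.32073228e-04]), 'position': array([0.22512693, 0.58246081, 0.17386945]), 'tool_rot': array([-1.19181687e-04,  1.83348853e-01,  9.83047669e-01, -6.80872362e-04]), 'contact_force': array([ 0.841617  , -0.28239911,  0.07073714]), 'moment': array([-0.02768727, -0.00772414, -0.02383554]), 'width': 0.09226559351326336}
scene {'fov_y': 50.192939667414926, 'cx': 319.09703572175675, 'cy': 195.97754677709685, 'k1': -0.1090901816735032, 'R': array([[-0.85874483,  0.51231973, -0.00926382],
       [ 0.41201173,  0.6796354 , -0.60691191],
       [-0.30463693, -0.52499926, -0.79471512]]), 't': array([ 0.4362269 , -0.19603403,  1.57606161])}
top {'fov_y': 43.72330442379396, 'cx': 320.016395175464, 'cy': 192.03615497088208, 'k1': 0.019660878914982534, 'R': array([[-5.90028006e-04, -9.99997901e-01,  1.96187319e-03],
       [-9.75231166e-01,  1.41471097e-04, -2.21188047e-01],
       [ 2.21187306e-01, -2.04378702e-03, -9.75229203e-01]]), 't': array([0.07723015, 0.56160697, 1.36929324])}
wrist {'fov_y': 69.3665644919839, 'cx': 319.07688046334977, 'cy': 202.791159537935, 'k1': -0.04622138825065598, 'R': array([[ 0.36026313,  0.93284877, -0.00191029],
       [ 0.90712401, -0.34984924,  0.23394773],
       [ 0.21756954, -0.08601561, -0.9722473 ]]), 't': array([-0.62471467, -0.02746579,  0.38900122])}
```

View pics/scene0.png

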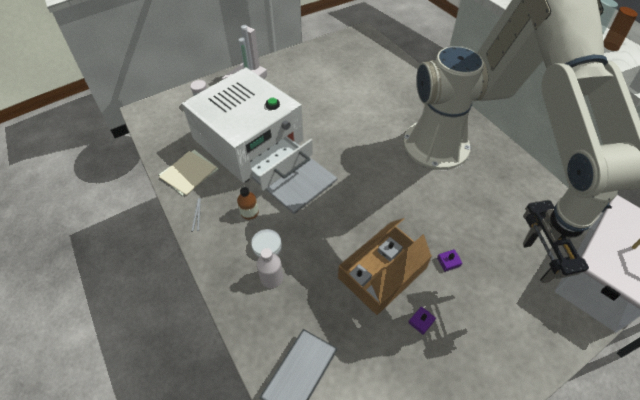

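View pics/top0.png

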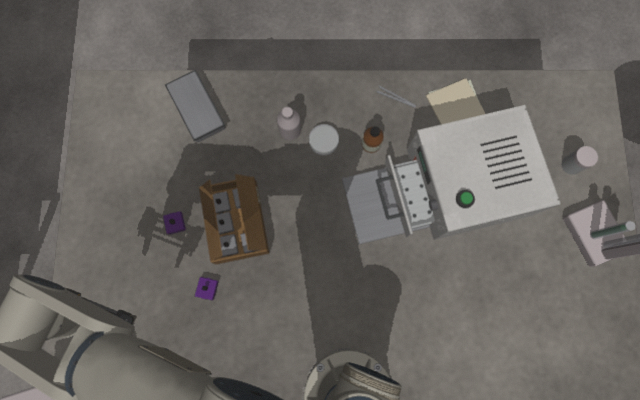

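View pics/wrist0.png

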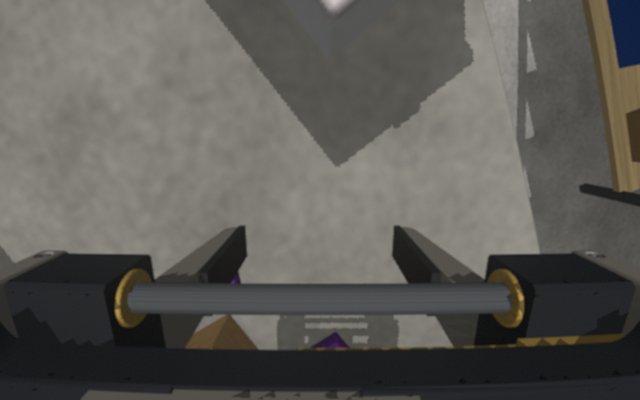

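```bash
cat > h.py <<'E'
import numpy as np, cv2
from station import read_state, viewer
from scipy.spatial.transform import Rotation as Ro
def K(c):
    f=200/np.tan(np.radians(c['fov_y'])/2); return f
def ray(c,u,v):
    f=K(c); x=(u-c['cx'])/f; y=(v-c['cy'])/f
    rd=np.hypot(x,y); r=rd
    for _ in range(20): r=rd/(1+c['k1']*r*r)
    s=r/rd if rd>0 else 1
    R=np.array(c['R']); d=R.T@np.array([x*s,y*s,1]); o=-R.T@np.array(c['t']); return o,d/np.linalg.norm(d)
def plane(c,u,v,z):
    o,d=ray(c,u,v); return o+d*(z-o[2])/d[2]
def proj(c,X):
    p=np.array(c['R'])@np.array(X)+c['t']; x,y=p[:2]/p[2]; s=1+c['k1']*(x*x+y*y); f=K(c)
    return np.array([c['cx']+f*x*s,c['cy']+f*y*s])
def tri(c1,p1,c2,p2):
    o1,d1=ray(c1,*p1);o2,d2=ray(c2,*p2)
    A=np.stack([d1,-d2],1); t=np.linalg.lstsq(A,o2-o1,rcond=None)[0]
    a=o1+d1*t[0];b=o2+d2*t[1]; return (a+b)/2,np.linalg.norm(a-b)
def grab(n,name=None):
    c=viewer.get_calibration(n); im=cv2.cvtColor(viewer.get_image(n),cv2.COLOR_RGB2BGR)
    if name: cv2.imwrite(f"pics/{name}.png",im)
    return c,im
def crop(im,x0,y0,x1,y1,k,name):
    cv2.imwrite(f"pics/{name}.png",cv2.resize(im[y0:y1,x0:x1],None,fx=k,fy=k,interpolation=cv2.INTER_CUBIC))
def tool():
    s=read_state(); q=s['tool_rot']; return np.array(s['position']),Ro.from_quat([q[1],q[2],q[3],q[0]]).as_matrix(),s
def to(X,yaw_y=None):
    "shift in tool axes to move TCP to X; yaw_y = desired world angle of jaw axis"
    p,R,s=tool(); d=R.T@(np.array(X)-p); out=[d.round(4)]
    if yaw_y is not None:
        y=R[:,1]; a=np.arctan2(y[1],y[0]); e=(yaw_y-a+np.pi/2)%np.pi-np.pi/2
        out.append(round(-e if R[2,2]<0 else e,4))
    return out
E
python3 - <<'E'
import cv2
from h import *
im=cv2.imread('pics/top0.png'); crop(im,130,150,290,310,4.5,'c1'); crop(im,330,90,570,250,3.3,'c2')
im=cv2.imread('pics/scene0.png'); crop(im,320,200,470,340,4.5,'c3'); crop(im,170,60,350,220,4,'c4')
E
```

```text
(no output)
```

View pics/c1.png

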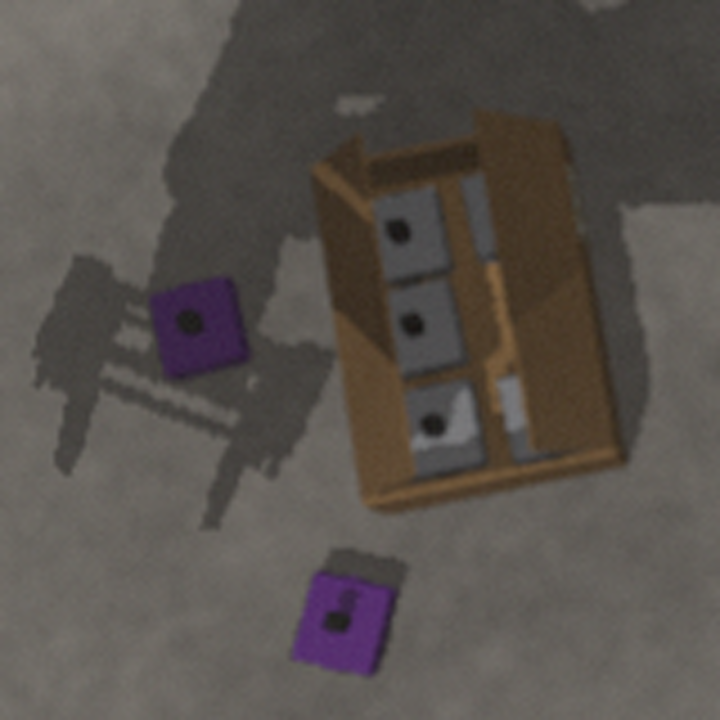

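View pics/c2.png

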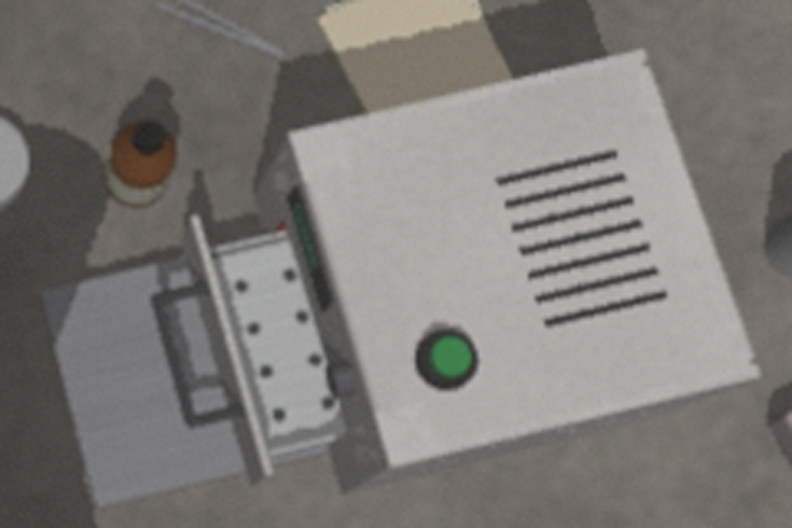

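View pics/c3.png

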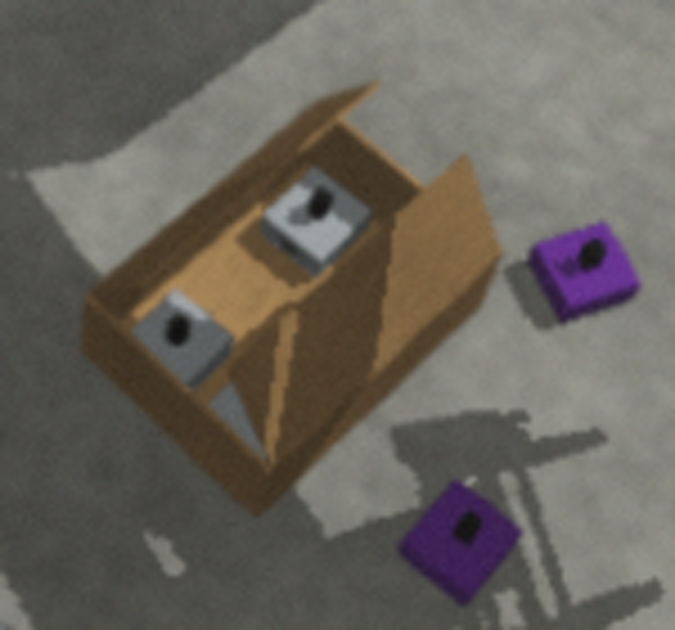

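View pics/c4.png

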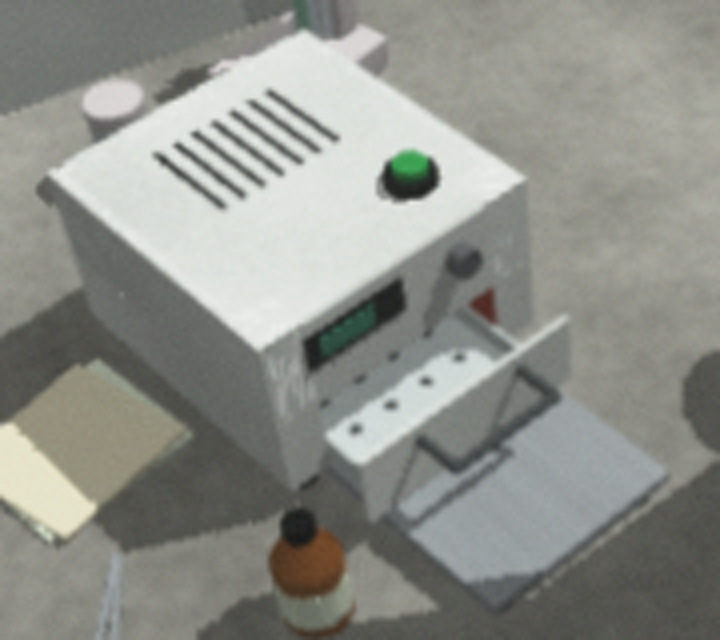

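Run:
```python
from h import *
c=viewer.get_calibration('top'); c2=viewer.get_calibration('scene')
def P(n,u,v,z): print(n,plane(c,u,v,z).round(4))
q=lambda x,y,k,ox,oy:(ox+x/k,oy+y/k)
for n,x,y in [('BL',370,505),('BR',625,460),('TL',315,165)]:
    P('carton '+n,*q(x,y,4.5,130,150),.075)
for n,x,y in [('R1',290,132),('R2',645,52),('R3',757,377),('R4',390,467)]:
    P('roof '+n,*q(x,y,3.3,330,90),.2)
for n,x,y in [('S1',42,292),('S2',98,507)]: P('shelf'+n,*q(x,y,3.3,330,90),.03)
P('panel L',*q(193,216,3.3,330,90),.107);P('panel R',*q(267,475,3.3,330,90),.107)
P('handleL',*q(158,298,3.3,330,90),.095);P('handleR',*q(192,420,3.3,330,90),.095)
P('btn',*q(453,356,3.3,330,90),.222)
print('btn tri',tri(c,q(453,356,3.3,330,90),c2,q(408,158,4,170,60)))
for n,x,y in [('k1',398,231),('k2',412,325),('k3',433,425)]: P(n,*q(x,y,4.5,130,150),.052)
print(tri(c,q(190,322,4.5,130,150),c2,q(467,522,4.5,320,200)))
print(tri(c,q(337,622,4.5,130,150),c2,q(592,248,4.5,320,200)))
# scene knobs
for x,y in [(177,325),(320,200)]: print('scene knob',plane(c2,*q(x,y,4.5,320,200),.052).round(4))
for n,u,v,z in [('reagent',373,130,.12),('dishes',323,138,.031),('wash',288,112,.15)]: P(n,u,v,z)
# flap edges top view
for n,x,y in [('Lf1',313,165),('Lf2',0,0)]: pass
```

```text
carton BL [0.3606 0.3741 0.075 ]
carton BR [0.3879 0.2188 0.075 ]
carton TL [0.5746 0.4191 0.075 ]
roof R1 [ 0.7    -0.1835  0.2   ]
roof R2 [ 0.7682 -0.4751  0.2   ]
roof R3 [ 0.4983 -0.5373  0.2   ]
roof R4 [ 0.4275 -0.2485  0.2   ]
shelfS1 [0.6102 0.0097 0.03  ]
shelfS2 [ 0.4171 -0.0369  0.03  ]
panel L [ 0.6577 -0.1166  0.107 ]
panel R [ 0.4343 -0.1709  0.107 ]
handleL [ 0.5883 -0.0862  0.095 ]
handleR [ 0.4825 -0.112   0.095 ]
btn [ 0.5103 -0.2961  0.222 ]
btn tri (array([ 0.5107049 , -0.2969354 ,  0.21766292]), np.float64(0.0012762690204666729))
k1 [0.5367 0.3695 0.052 ]
k2 [0.4758 0.3579 0.052 ]
k3 [0.4124 0.342  0.052 ]
(array([0.48017763, 0.5048332 , 0.03326939]), np.float64(0.002523193901167424))
(array([0.29091346, 0.40066717, 0.03475721]), np.float64(0.002496130788154646))
scene knob [0.561  0.3115 0.052 ]
scene knob [0.4298 0.2847 0.052 ]
reagent [ 0.7289 -0.0731  0.12  ]
dishes [0.7357 0.0679 0.031 ]
wash [0.7711 0.1665 0.15  ]
```

```bash
python3 -m jog '[[1,[0,0,-0.03],0.166],[1,[0,0,-0.03],0.166],[1,[0,0,0],0.166],[1,[0,0,0],0.166],[1,[0,0,0],0.166],[1,[0,0,0],0.166]]' 20; python3 -c "
from h import *
print(to([.4812,.319,.22],np.radians(11.9)))"
```

```text
time: 0.9
position: [0.2247, 0.5814, 0.234]
tool_rot: [0.001, 0.643, 0.766, -0.002]
contact_force: [0.4, -0.2, 0.3]
width: 0.034
[array([-0.3029,  0.207 ,  0.0148]), np.float64(-0.0329)]
```

```bash
python3 -m jog '[[1,[-0.043,0.0295,0],0],[1,[-0.043,0.0295,0],0],[1,[-0.043,0.0295,0],0],[1,[-0.043,0.0295,0],0],[1,[-0.043,0.0295,0],0],[1,[-0.043,0.0295,0],0],[1,[-0.04,0.028,0],0],[1,[0,0,0],0]]' 20; python3 -c "
from h import *
print(to([.4812,.319,.12],np.radians(11.9)))
c,im=grab('top','t1'); crop(im,130,110,330,270,4,'t1c')
c,im=grab('scene'); crop(im,300,180,480,340,4,'s1c')"
```

```text
time: 1.9
position: [0.4841, 0.3149, 0.2327]
tool_rot: [0.001, 0.643, 0.766, -0.003]
contact_force: [-1.0, 0.6, 0.9]
width: 0.0001
[array([ 0.0051, -0.0017,  0.1126]), np.float64(-0.0339)]
```

View pics/t1c.png

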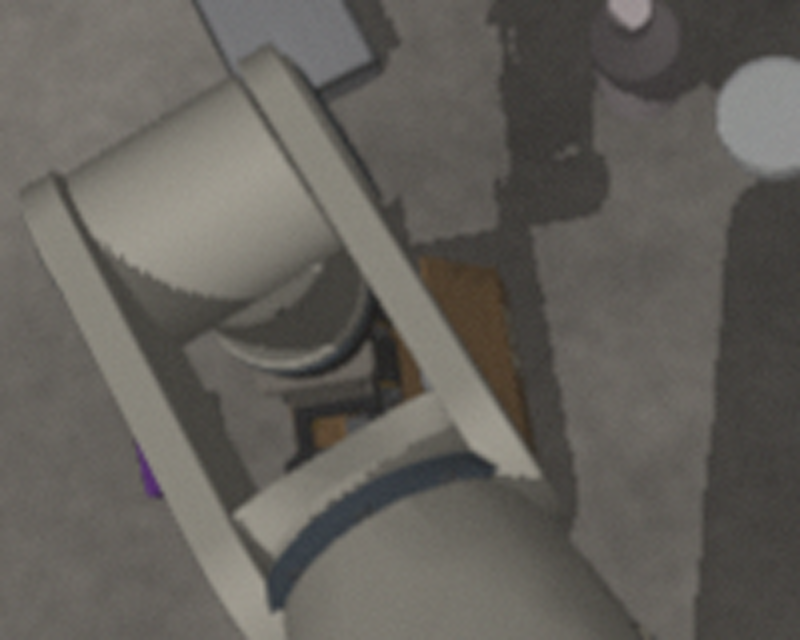

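View pics/s1c.png

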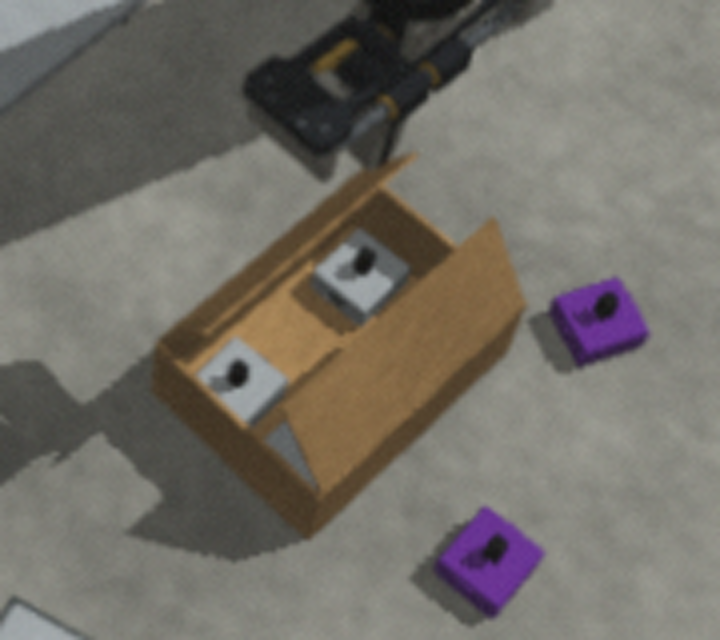

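```bash
python3 -m jog '[[1,[0.005,0,0.055],0],[1,[0,0,0.055],0],[1,[0.03,0,0.00],0],[1,[0.03,0,0],0],[1,[0.03,0,0],0],[1,[0.03,0,0],0],[1,[0.02,0,0.01],0],[1,[0,0,0.03],0]]' 20; python3 -c "
from h import *
c,im=grab('top'); crop(im,130,110,330,270,4,'t2c')
c,im=grab('scene'); crop(im,300,180,480,340,4,'s2c')"
```

```text
time: 3.0
position: [0.4462, 0.4735, 0.0793]
tool_rot: [-0.001, 0.638, 0.77, -0.001]
contact_force: [-0.2, -0.2, 0.6]
width: 0.0007
```

View pics/s2c.png

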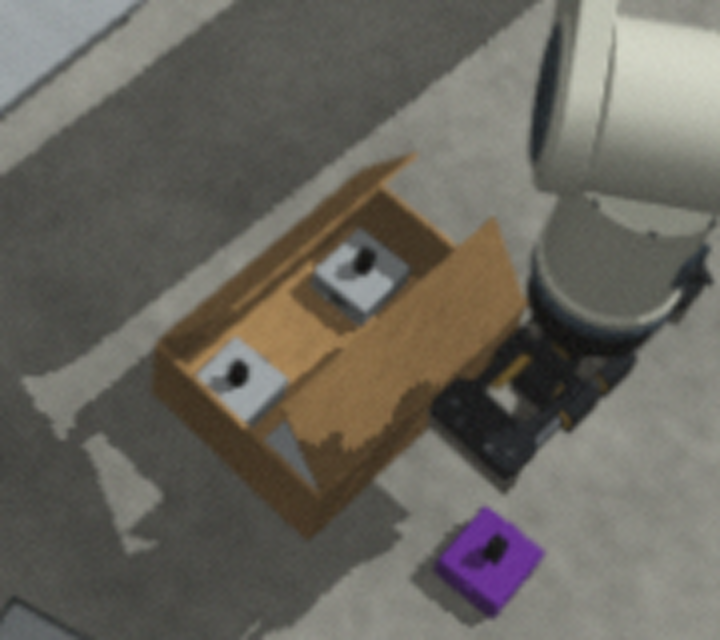

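View pics/t2c.png

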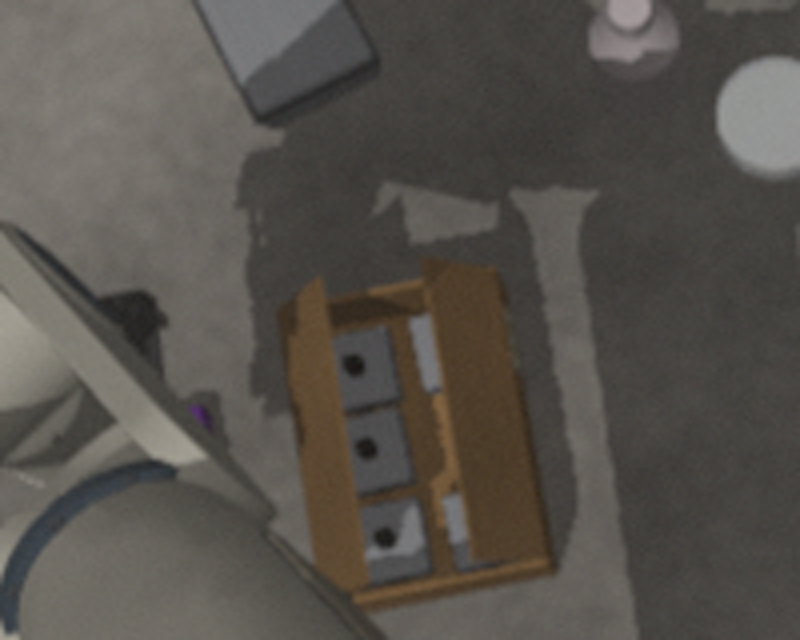

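```bash
python3 -c "
from h import *
c=viewer.get_calibration('top');d=viewer.get_calibration('scene')
print(tri(c,(222,256.5),d,(424.2,235.5)))
print(tri(c,(247.5,251),d,(403,219)))
print(tri(c,(210.5,179.5),d,(377,298)))
print(tool()[0])
"; python3 -m jog '[[1,[0,0,-0.06],0],[1,[0,0,-0.06],0],[1,[0,0,-0.01],0],[1,[-0.05,0,0],0],[1,[-0.05,0,0],0],[1,[-0.05,0,0],0],[1,[0,0,0],0]]'; python3 -c "
from h import *
print(to([.4812,.319,.12],np.radians(11.)))"
```

```text
(array([0.36986107, 0.33956899, 0.12714546]), np.float64(0.004510030857223028))
(array([0.38643034, 0.26883556, 0.13164557]), np.float64(0.0030924048139154238))
(array([0.58388418, 0.39981435, 0.08214114]), np.float64(0.029942618202707626))
[0.44387986 0.46943961 0.07535363]
time: 3.98
position: [0.4698, 0.318, 0.2092]
tool_rot: [-0.001, 0.637, 0.77, -0.009]
contact_force: [-0.3, 0.4, 0.6]
width: 0.0003
[array([-0.0003,  0.0128,  0.089 ]), np.float64(-0.0038)]
```

```bash
python3 -m jog '[[1,[0,0.01,0.05],0],[1,[0,0,0.05],0],[1,[0,0,0],0],[1,[0,0,0],0]]'; python3 -m jog '[[1,[0.03,0,0],0],[1,[0.03,0,0],0],[1,[0.03,0,0],0],[1,[0.03,0,0],0],[1,[0.02,0,0],0],[1,[0,0,0],0]]';python3 -c "
from h import *
print(to([.4812,.319,.12],np.radians(11.)))
c,im=grab('scene'); crop(im,300,180,480,340,4,'s3c')"
```

```text
time: 4.47
position: [0.4788, 0.3213, 0.1086]
tool_rot: [-0.001, 0.638, 0.77, -0.008]
contact_force: [0.0, 0.1, 0.4]
width: 0.0008
time: 5.22
position: [0.456, 0.4692, 0.1209]
tool_rot: [-0.0, 0.638, 0.77, -0.0]
contact_force: [-0.1, -0.7, -0.1]
width: 0.0002
[array([-0.1523, -0.0034,  0.0008]), np.float64(-0.0039)]
```

View pics/s3c.png

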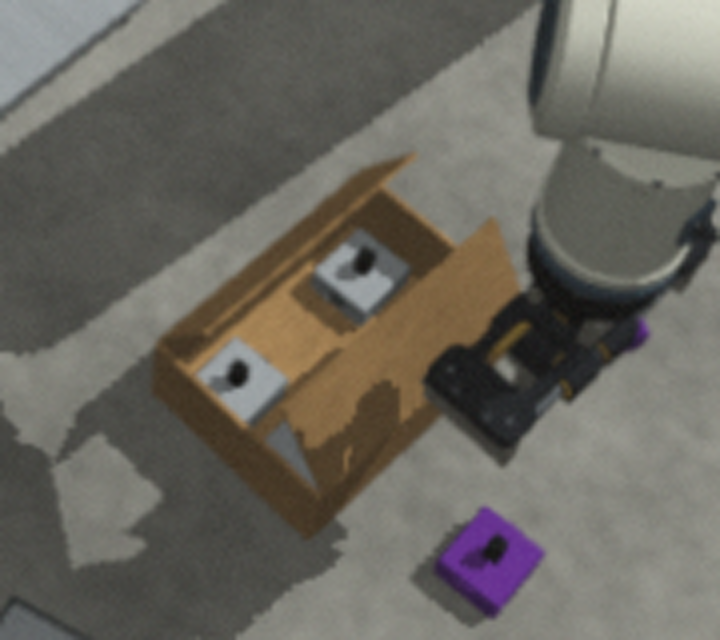

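```bash
python3 -c "
from h import *
p,R,s=tool();d=viewer.get_calibration('scene');t=viewer.get_calibration('top')
print(p,R.round(3)); print(proj(d,p),(proj(d,p)-[300,180])*4, proj(t,p))
c,im=grab('top'); crop(im,130,110,330,270,4,'t3c')
c,im=grab('wrist','w3'); print(proj(c,p))
v=np.array([-.2,.98,0]);cc=np.array([.4812,.319,.077])
for sv in(.077,-.077):
  for u in (-.106,.106):
    h=cc+sv*v+u*np.array([.98,.2,0]); 
    for th in (.9,1.25): 
      e=h+np.array([0,0,.077*np.sin(th)])-np.sign(sv)*v*.077*np.cos(th); print(sv,u,th,proj(t,e).round(1),((proj(t,e)-[130,110])*4).round(),((proj(d,e)-[300,180])*4).round())
"
```

```text
[0.45614985 0.46841346 0.12078102] [[-0.186  0.982 -0.   ]
 [ 0.982  0.186 -0.   ]
 [-0.    -0.    -1.   ]]
[428.21285381 287.21969712] [512.85141525 428.87878848] [175.46648184 225.32957159]
[317.95013671 220.90851469]
0.077 -0.106 0.9 [225.6 256.1] [383. 584.] [483. 201.]
0.077 -0.106 1.25 [215.8 257.4] [343. 590.] [512. 212.]
0.077 0.106 0.9 [213.3 179.7] [333. 279.] [272. 389.]
0.077 0.106 1.25 [203.6 180.3] [295. 281.] [301. 405.]
-0.077 -0.106 0.9 [247.4 251.6] [470. 566.] [419. 150.]
-0.077 -0.106 1.25 [255.6 249.3] [503. 557.] [397. 120.]
-0.077 0.106 0.9 [234.4 175.6] [417. 262.] [209. 330.]
-0.077 0.106 1.25 [242.2 172.7] [449. 251.] [184. 298.]
```

View pics/w3.png

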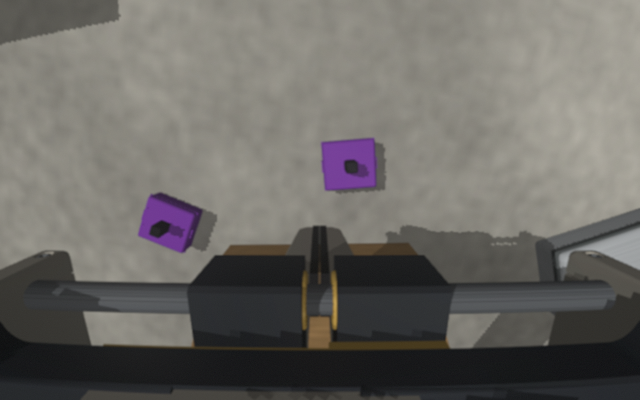

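View pics/t3c.png

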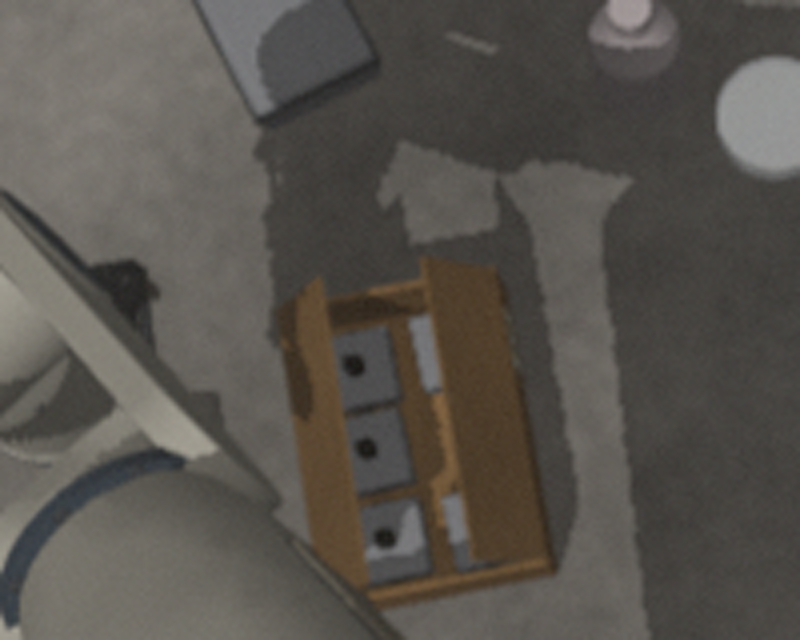

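```bash
python3 -m jog '[[1,[0,0,-0.05],0],[1,[0,0,-0.03],0],[1,[0,0,0],0],[1,[-0.05,0,0],0],[1,[-0.05,0,0],0],[1,[-0.05,0,0],0],[1,[0,0,0],0]]';  python3 -m jog '[[1,[0,0,0.05],0],[1,[0,0,0.05],0],[1,[0,0,0],0],[1,[0,0,0],0]]'; for i in 1 2 3; do python3 -m jog '[[1,[0.02,0,0],0]]'; done
```

```text
time: 6.25
position: [0.4827, 0.3077, 0.1958]
tool_rot: [-0.0, 0.64, 0.768, -0.006]
contact_force: [-0.7, 0.5, -0.4]
width: 0.0006
time: 6.75
position: [0.4817, 0.3072, 0.0927]
tool_rot: [-0.001, 0.641, 0.768, -0.006]
contact_force: [0.1, 0.1, 1.2]
width: 0.0003
time: 6.88
position: [0.4788, 0.3275, 0.0941]
tool_rot: [-0.001, 0.641, 0.767, -0.005]
contact_force: [0.3, 0.2, 0.3]
width: 0.0005
time: 7.0
position: [0.4759, 0.3495, 0.0955]
tool_rot: [-0.0, 0.642, 0.767, -0.004]
contact_force: [0.6, -1.9, 1.7]
width: 0.0004
time: 7.12
position: [0.4726, 0.3714, 0.0966]
tool_rot: [-0.0, 0.641, 0.767, -0.003]
contact_force: [-0.2, -0.6, 0.5]
width: 0.0007
```

```bash
python3 -m jog '[[1,[0.02,0,0],0]]'; python3 -m jog '[[1,[0,0,0],0]]'; python3 -c "
from h import *
c,im=grab('scene'); crop(im,300,180,480,340,4,'s4c')
c,im=grab('wrist','w4')"
```

```text
time: 7.25
position: [0.4687, 0.3932, 0.0971]
tool_rot: [-0.0, 0.641, 0.767, -0.002]
contact_force: [0.4, -0.6, -0.7]
width: 0.0004
time: 7.38
position: [0.4683, 0.3953, 0.0972]
tool_rot: [-0.0, 0.64, 0.768, -0.002]
contact_force: [0.5, -0.3, -0.5]
width: 0.0005
```

View pics/s4c.png

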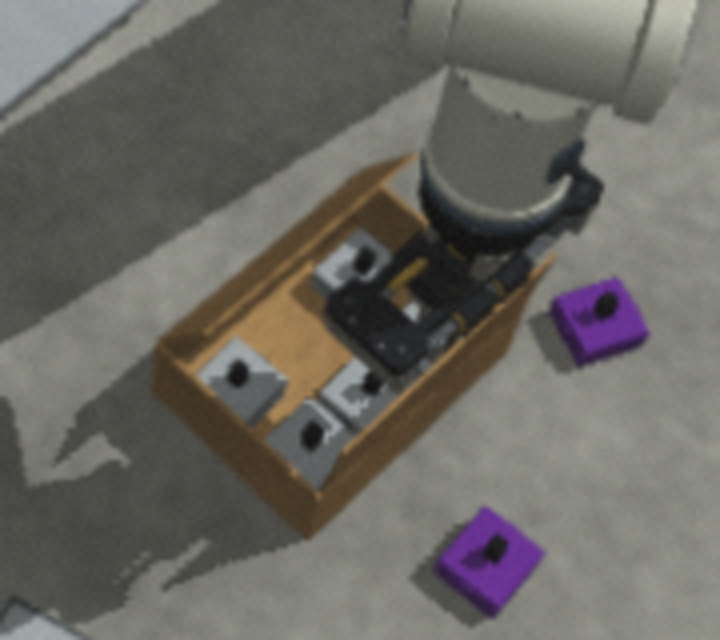

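View pics/w4.png

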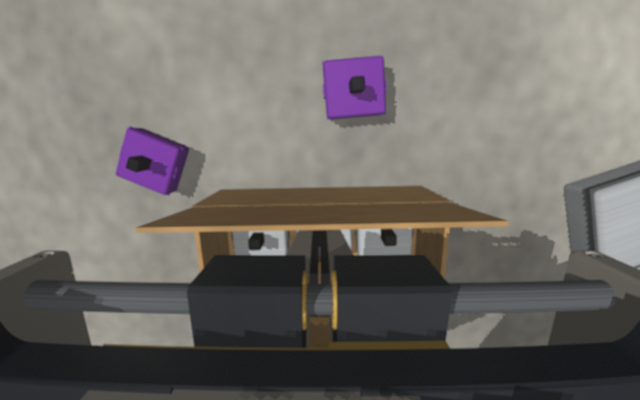

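```bash
for i in 1 2 3; do python3 -m jog '[[1,[0.02,0,0],0]]'|sed -n 2p; done; python3 -c "
from h import *
c,im=grab('scene'); crop(im,300,180,480,340,4,'s5c')
c,im=grab('wrist','w5')"
```

```text
position: [0.4648, 0.4124, 0.0967]
position: [0.4612, 0.433, 0.0967]
position: [0.4575, 0.4542, 0.0966]
```

View pics/s5c.png

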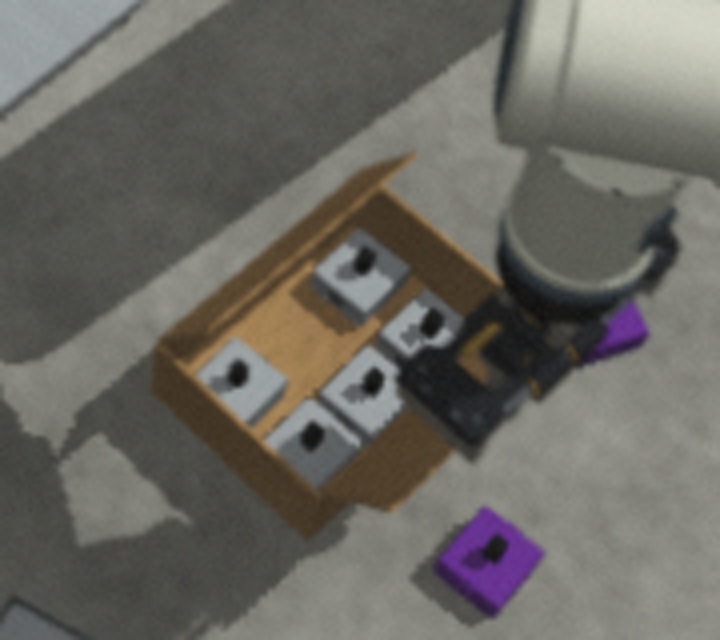

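View pics/w5.png

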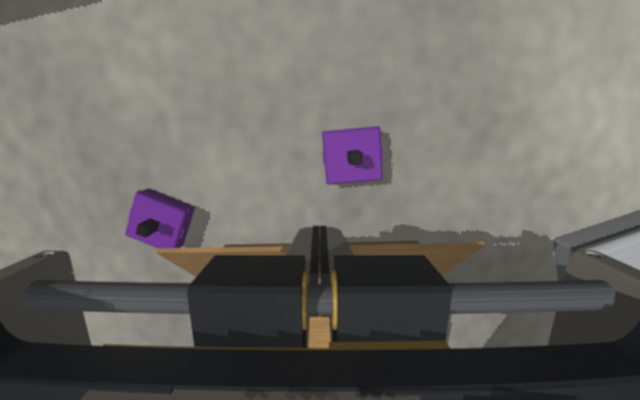

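```bash
python3 -m jog '[[1,[-0.01,0,0.015],0],[1,[0,0,0.015],0],[1,[0,0,0.01],0],[1,[0,0,0],0]]'; python3 -m jog '[[1,[0,0,-0.06],0],[1,[0,0,-0.06],0],[1,[0,0,0],0],[1,[-0.05,0,0],0],[1,[-0.05,0,0],0],[1,[-0.03,0,0],0],[1,[0,0,0],0]]';python3 -c "
from h import *
c,im=grab('scene'); crop(im,300,180,480,340,4,'s6c')"
```

```text
time: 8.45
position: [0.4588, 0.4447, 0.0539]
tool_rot: [-0.0, 0.641, 0.768, -0.003]
contact_force: [0.2, 0.3, -0.4]
width: 0.0004
time: 9.32
position: [0.4817, 0.3123, 0.1745]
tool_rot: [-0.0, 0.641, 0.768, -0.005]
contact_force: [-0.4, 0.5, 0.7]
width: 0.0004
```

View pics/s6c.png

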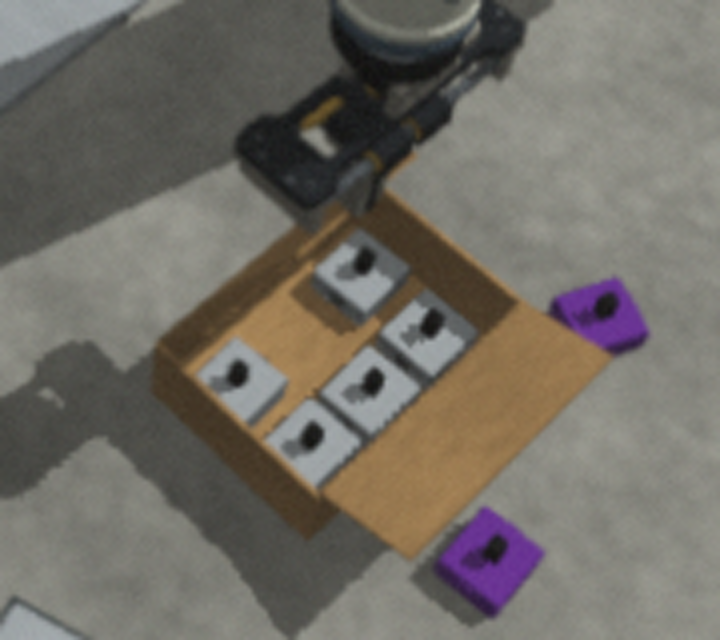

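```bash
python3 -m jog '[[1,[0.01,0,0.04],0],[1,[0,0,0.04],0],[1,[0,0,0],0],[1,[0,0,0],0]]'; for i in 1 2 3 4 5 6 7; do python3 -m jog '[[1,[-0.02,0,0],0]]'|sed -n 2p; done; python3 -c "
from h import *
c,im=grab('scene'); crop(im,300,180,480,340,4,'s7c')"
```

```text
time: 9.88
position: [0.4795, 0.3272, 0.0931]
tool_rot: [-0.001, 0.64, 0.768, -0.004]
contact_force: [0.1, 0.9, 0.5]
width: 0.0004
position: [0.4838, 0.3085, 0.0944]
position: [0.4882, 0.288, 0.0957]
position: [0.4927, 0.2669, 0.0967]
position: [0.4968, 0.2454, 0.0972]
position: [0.5008, 0.2239, 0.0975]
position: [0.5046, 0.2022, 0.0977]
position: [0.5083, 0.1804, 0.0978]
```

View pics/s7c.png

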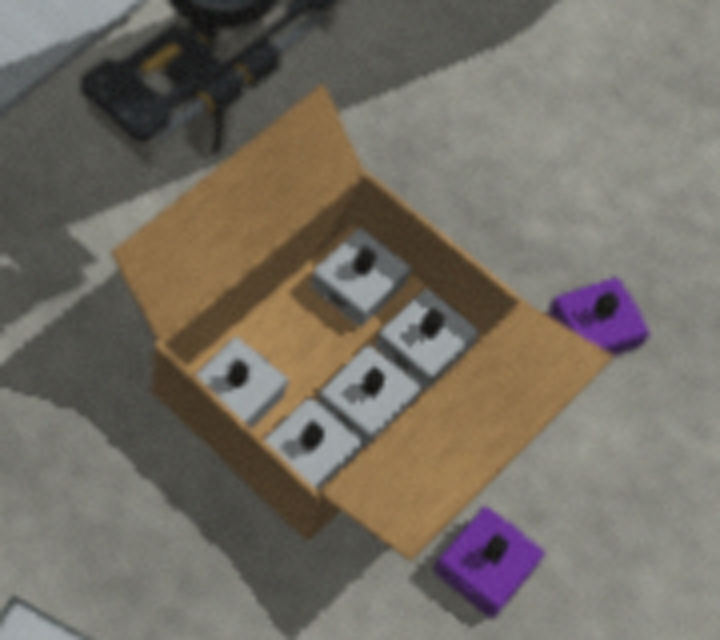

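```bash
python3 -m jog '[[1,[0.01,0,0.015],0],[1,[0,0,0.015],0],[1,[0,0,0.01],0],[1,[0,0,0],0]]'; python3 -c "
from h import *
c,im=grab('scene'); crop(im,300,180,480,340,4,'s8c')"
```

```text
time: 11.3
position: [0.5056, 0.1878, 0.054]
tool_rot: [0.0, 0.641, 0.767, -0.002]
contact_force: [-0.2, -0.1, -0.0]
width: 0.0001
```

View pics/s8c.png

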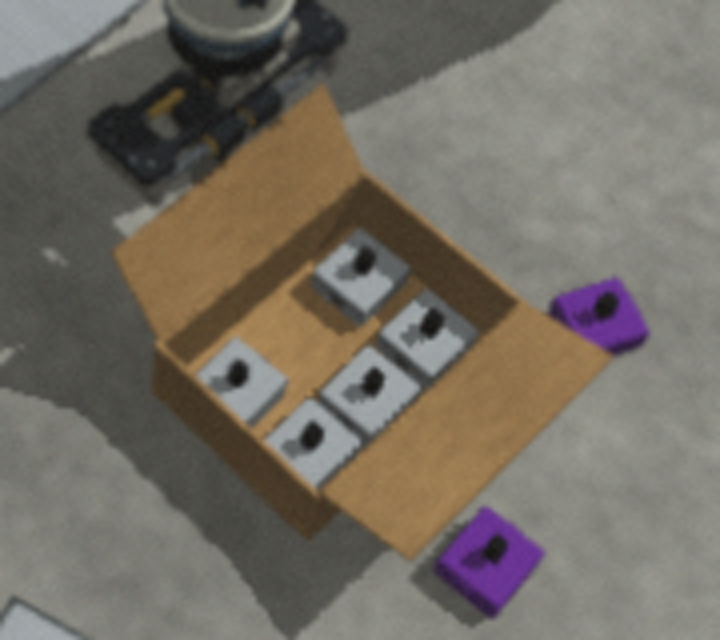

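```bash
python3 -m jog '[[1,[0,0,-0.06],0],[1,[0,0,-0.06],0],[1,[0,0,-0.03],0],[1,[0,0,0],0],[1,[0.04,0,0],0],[1,[0.04,0,0],0],[1,[0,0,0],0],[1,[0,0,0],0]]'; python3 -m jog '[[1,[0,0,0.05],0],[1,[0,0,0.05],0],[1,[0,0,0],0],[1,[0,0,0],0]]';  for i in 1 2 3 ; do python3 -m jog '[[1,[-0.02,0,0],0]]'|sed -n 2p; done; python3 -m jog '[[1,[0,0,0],0]]'; python3 -c "
from h import *
c,im=grab('scene'); crop(im,300,180,480,340,4,'s9c')"
```

```text
time: 12.35
position: [0.4901, 0.2689, 0.2056]
tool_rot: [0.0, 0.641, 0.768, -0.004]
contact_force: [-0.5, -0.3, -0.3]
width: 0.0005
time: 12.85
position: [0.4912, 0.2655, 0.1044]
tool_rot: [0.001, 0.641, 0.767, -0.003]
contact_force: [-0.1, -0.4, 0.6]
width: 0.0003
position: [0.4957, 0.246, 0.1061]
position: [0.5004, 0.2252, 0.1076]
position: [0.5049, 0.2038, 0.109]
time: 13.35
position: [0.5056, 0.202, 0.11]
tool_rot: [0.003, 0.642, 0.767, 0.0]
contact_force: [0.3, 0.9, 0.5]
width: 0.0006
```

View pics/s9c.png

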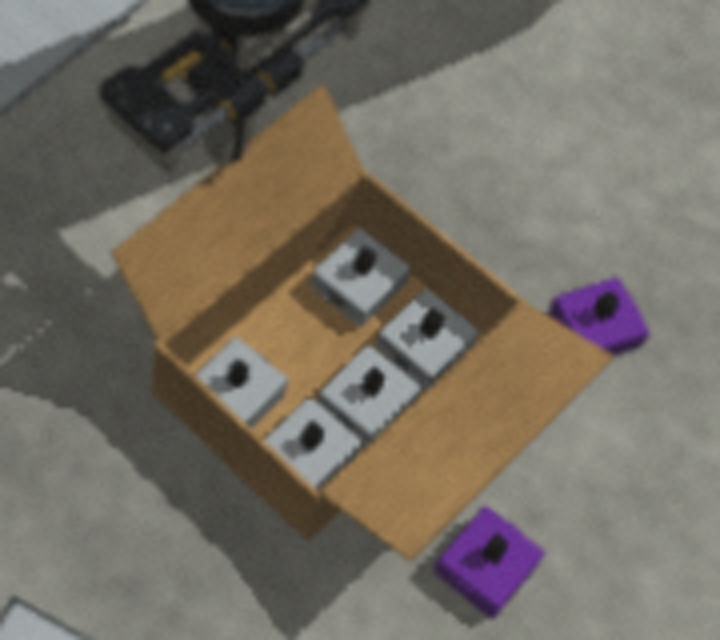

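```bash
python3 -c "
from h import *
d=viewer.get_calibration('scene')
v=np.array([-.2,.98,0]);cc=np.array([.4812,.319,.077])
for u in (-.106,.106):
    h=cc-.077*v+u*np.array([.98,.2,0]); 
    for th in (1.6,1.8,2.0,2.2,2.4,2.6,3.14): 
      e=h+np.array([0,0,.077*np.sin(th)])+v*.077*np.cos(th); print(u,th,((proj(d,e)-[300,180])*4).round())
p=tool()[0]; print(p,((proj(d,p)-[300,180])*4).round(), (p-cc)@v)
"
```

```text
-0.106 1.6 [370.  95.]
-0.106 1.8 [354.  84.]
-0.106 2.0 [338.  76.]
-0.106 2.2 [323.  72.]
-0.106 2.4 [310.  71.]
-0.106 2.6 [300.  74.]
-0.106 3.14 [285.  97.]
0.106 1.6 [157. 269.]
0.106 1.8 [141. 256.]
0.106 2.0 [126. 247.]
0.106 2.2 [112. 240.]
0.106 2.4 [101. 238.]
0.106 2.6 [ 92. 239.]
0.106 3.14 [ 81. 258.]
[0.50567661 0.20270277 0.10998251] [222. 180.] -0.11886661077381772
```

```bash
python3 -m jog '[[1,[0,0,-0.06],0],[1,[0,0,-0.035],0],[1,[0,0,0],0],[1,[0.035,0,0],0],[1,[0.03,0,0],0],[1,[0,0,0],0]]'; python3 -m jog '[[1,[0,0,0.05],0],[1,[0,0,0.04],0],[1,[0,0,0],0],[1,[0,0,0],0]]';  python3 -m jog '[[1,[-0.008,0,0],0],[1,[-0.008,0,0],0],[1,[-0.008,0,0],0],[1,[-0.008,0,0],0],[1,[-0.008,0,0],0],[1,[-0.008,0,0],0]]'; python3 -c "
from h import *
d=viewer.get_calibration('scene')
p=tool()[0]; print(p,((proj(d,p)-[300,180])*4).round())
c,im=grab('scene'); crop(im,300,180,480,340,4,'s10c')"
```

```text
time: 14.15
position: [0.4926, 0.2688, 0.2054]
tool_rot: [0.002, 0.642, 0.767, -0.0]
contact_force: [-0.2, -0.4, -0.0]
width: 0.0006
time: 14.65
position: [0.4924, 0.2667, 0.1123]
tool_rot: [0.002, 0.642, 0.767, -0.001]
contact_force: [0.0, 0.5, 0.2]
width: -0.0001
time: 15.4
position: [0.5039, 0.2168, 0.1166]
tool_rot: [0.003, 0.642, 0.767, 0.002]
contact_force: [-0.4, -0.1, 0.4]
width: 0.0005
[0.50385277 0.21679627 0.11661031] [236. 188.]
```

View pics/s10c.png

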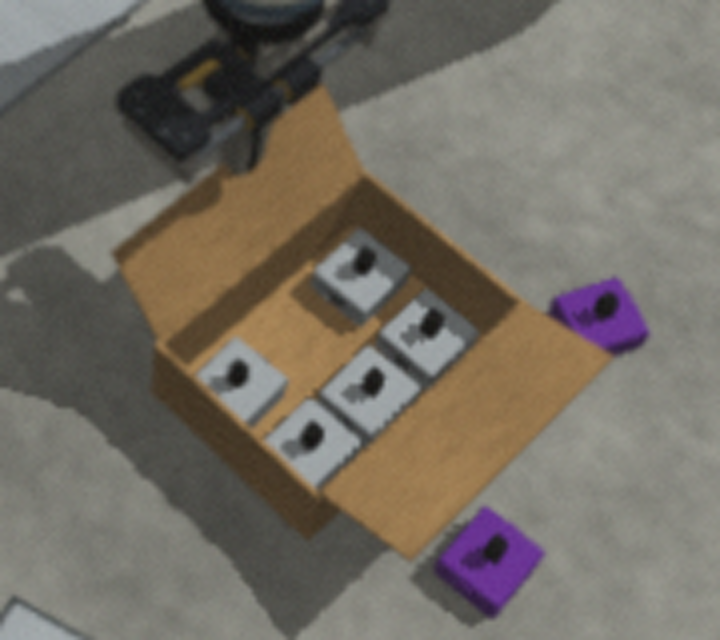

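```bash
python3 -m jog '[[1,[-0.006,0,0.002],0],[1,[-0.006,0,0.002],0],[1,[-0.006,0,0.002],0],[1,[-0.006,0,0.002],0],[1,[-0.006,0,0.002],0],[1,[-0.006,0,0.002],0]]'; python3 -c "
from h import *
d=viewer.get_calibration('scene')
p=tool()[0]; print(p,((proj(d,p)-[300,180])*4).round())
c,im=grab('scene'); crop(im,300,180,480,340,4,'s11c')"
```

```text
time: 16.2
position: [0.5106, 0.1783, 0.1036]
tool_rot: [0.003, 0.642, 0.767, 0.001]
contact_force: [0.1, 0.2, -0.6]
width: 0.0004
[0.51059315 0.17833292 0.10359375] [197. 164.]
```

View pics/s11c.png

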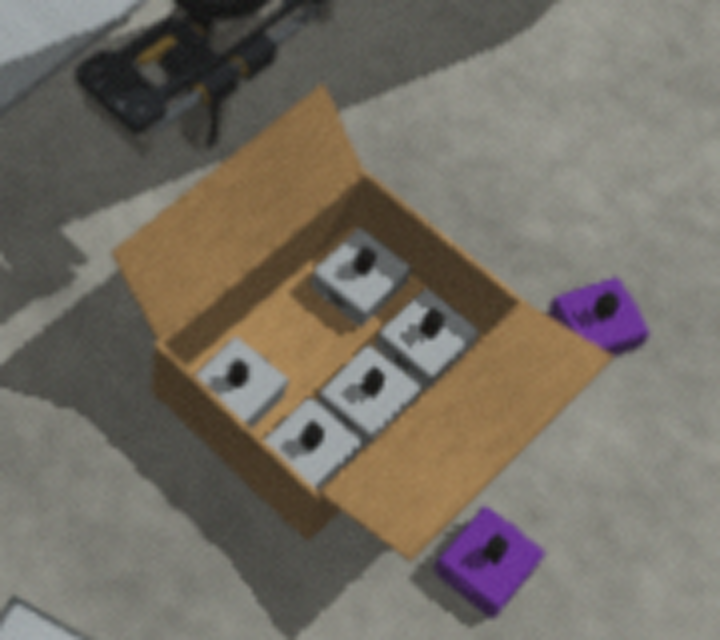

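```bash
python3 -c "
from h import *
d=viewer.get_calibration('scene');
p,R,s=tool()
c,im=grab('wrist'); crop(im,240,160,400,280,5,'w12')
for k in (0,.01,.02,.03,.04): 
  q=p-R[:,2]*k; print(k,((proj(c,q)-[240,160])*5).round(),((proj(d,q)-[310,190])*8).round(), s['width'])
c,im=grab('scene'); crop(im,310,180,390,255,8,'s12c')"
```

```text
0 [389. 309.] [314. 246.] 0.0004323127203829392
0.01 [388. 330.] [315. 231.] 0.0004323127203829392
0.02 [388. 353.] [317. 215.] 0.0004323127203829392
0.03 [388. 377.] [318. 199.] 0.0004323127203829392
0.04 [387. 405.] [320. 183.] 0.0004323127203829392
```

View pics/w12.png

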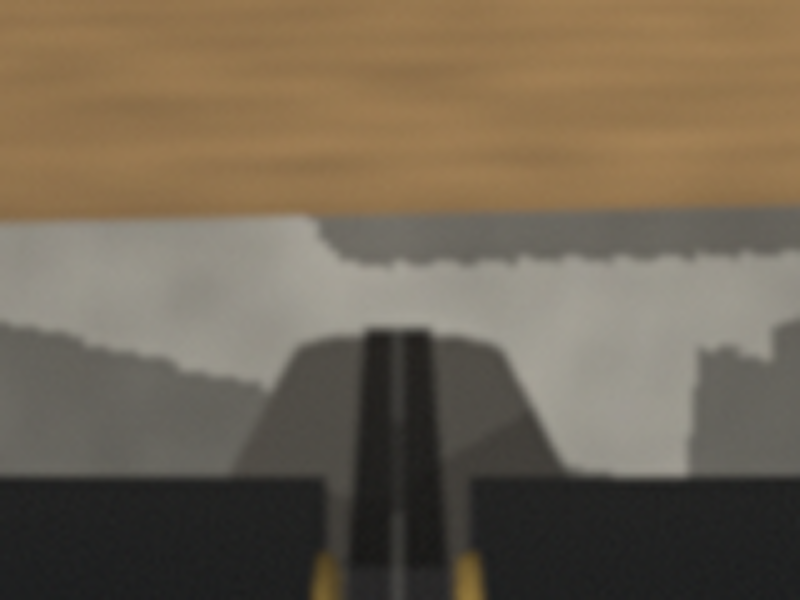

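View pics/s12c.png

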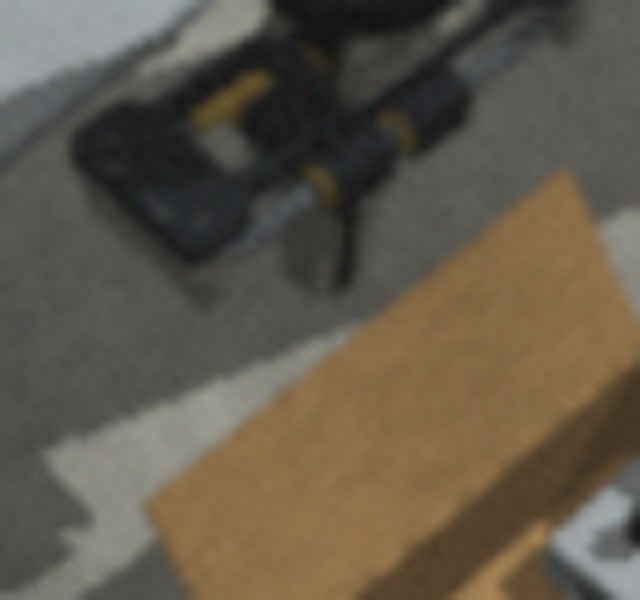

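```bash
python3 -m jog '[[1,[-0.04,0,0],0],[1,[-0.04,0,0],0],[1,[0,0,0.03],0],[1,[0,0,0.03],0],[1,[0,0,0.02],0],[1,[0,0,0],0]]'; for i in 1 2 3 4 5 6 7 8 ; do python3 -m jog '[[1,[0,0,0.008],0]]'|sed -n '2p;4p'; done
```

```text
time: 17.1
position: [0.5279, 0.0985, 0.0234]
tool_rot: [0.005, 0.642, 0.767, 0.003]
contact_force: [-0.2, -0.1, 0.3]
width: 0.0006
position: [0.5291, 0.0988, 0.0163]
contact_force: [0.7, 0.1, 1.3]
position: [0.5297, 0.099, 0.0085]
contact_force: [-0.0, 0.5, -0.7]
position: [0.5302, 0.0992, 0.0004]
contact_force: [0.8, -0.1, 0.0]
position: [0.5305, 0.0993, -0.0079]
contact_force: [0.3, 0.6, 0.4]
position: [0.5307, 0.0993, -0.0164]
contact_force: [-0.2, 0.3, 0.5]
position: [0.5308, 0.0993, -0.025]
contact_force: [-0.3, -0.5, 0.0]
position: [0.5309, 0.0992, -0.0336]
contact_force: [-0.7, 1.0, 0.2]
position: [0.5311, 0.0993, -0.0402]
contact_force: [-34.2, -5.5, 139.2]
```

```bash
python3 -m jog '[[1,[0,0,-0.02],0]]';python3 -m jog '[[1,[0,0,-0.04],0],[1,[0,0,-0.05],0],[1,[0,0,0],0]]'; python3 -c "
from h import *
d=viewer.get_calibration('scene');t=viewer.get_calibration('top')
p,R,s=tool();print(p,s['joints'],s['time'])
for k in (0,.01,.02,.03,.04): 
  q=p-R[:,2]*k; print(k,((proj(d,q)-[260,170])*8).round(),((proj(t,q)-[270,160])*8).round())
c,im=grab('scene','s13'); crop(im,260,170,350,245,8,'s13c')
c,im=grab('top','t13'); crop(im,270,160,350,235,8,'t13c')"
```

```text
time: 18.23
position: [0.53, 0.0991, -0.0207]
tool_rot: [0.005, 0.641, 0.767, 0.004]
contact_force: [-0.8, -0.6, -0.7]
width: 0.0004
time: 18.6
position: [0.5297, 0.0993, 0.072]
tool_rot: [0.006, 0.641, 0.767, 0.005]
contact_force: [0.1, -0.4, -0.2]
width: 0.0002
[0.52974028 0.09928693 0.07203829] [ 0.18464085  0.33757054  1.91998955 -0.00379246  0.86986401  0.0090429 ] 18.6
0 [555. 328.] [338. 338.]
0.01 [556. 313.] [337. 333.]
0.02 [556. 297.] [337. 327.]
0.03 [557. 281.] [336. 322.]
0.04 [558. 265.] [336. 316.]
```

View pics/s13c.png

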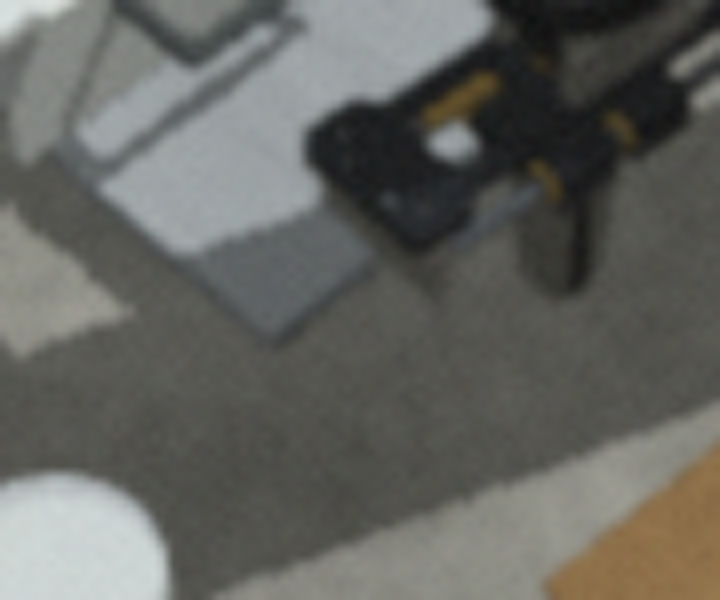

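View pics/t13.png

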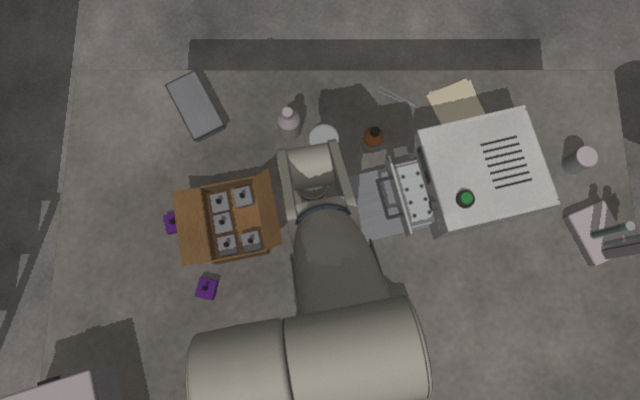

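```bash
python3 -c "
from h import *
p,R,s=tool()
c,im=grab('wrist','w14')
for k in (0,.02,.037,.06): 
  for x in (-.01,0,.01):
    for y in (0,.02):
      q=p-R[:,2]*k+R[:,0]*x+R[:,1]*y; print(k,x,y,proj(c,q).round(1))
o=-c['R'].T@c['t']; print('cam in tool',R.T@(o-p), 'R',(c['R']@R).round(3))
"
```

```text
0 -0.01 0 [317.8 234.4]
0 -0.01 0.02 [343.8 234.3]
0 0 0 [317.7 221.9]
0 0 0.02 [344.1 221.9]
0 0.01 0 [317.7 209.1]
0 0.01 0.02 [344.4 209.1]
0.02 -0.01 0 [317.6 244.1]
0.02 -0.01 0.02 [346.2 244.1]
0.02 0 0 [317.6 230.5]
0.02 0 0.02 [346.6 230.5]
0.02 0.01 0 [317.6 216.6]
0.02 0.01 0.02 [346.9 216.6]
0.037 -0.01 0 [317.5 253.9]
0.037 -0.01 0.02 [348.6 253.9]
0.037 0 0 [317.5 239.3]
0.037 0 0.02 [349.  239.3]
0.037 0.01 0 [317.5 224.2]
0.037 0.01 0.02 [349.4 224.2]
0.06 -0.01 0 [317.3 270.4]
0.06 -0.01 0.02 [352.6 270.4]
0.06 0 0 [317.3 254. ]
0.06 0 0.02 [353.2 254. ]
0.06 0.01 0 [317.2 237.1]
0.06 0.01 0.02 [353.7 237.1]
cam in tool [ 0.06537579  0.00099323 -0.20950114] R [[ 0.     1.    -0.   ]
 [-0.972  0.    -0.234]
 [-0.234  0.     0.972]]
```

View pics/w14.png

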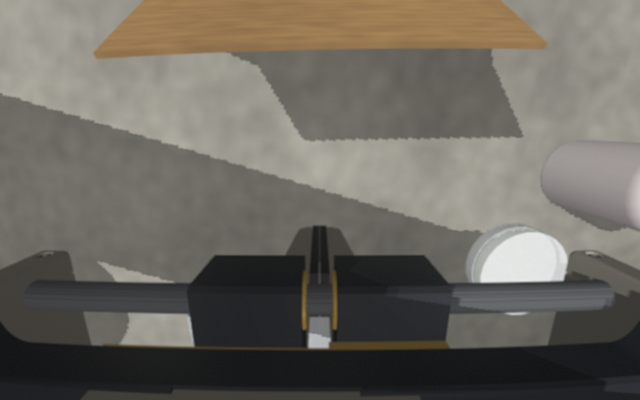

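```bash
python3 -c "
from h import *
p,R,s=tool()
d=viewer.get_calibration('scene')
for k in (.08,.088,.1,.112,.125,.14): 
  print(k,[((proj(d,p-R[:,2]*k+R[:,0]*x+R[:,1]*y)-[260,170])*8).round() for x,y in ((.0375,.0945),(-.0375,.0945),(.0375,-.0945))])
"
```

```text
0.08 [array([436., 407.]), array([300., 277.]), array([823., 130.])]
0.088 [array([436., 394.]), array([299., 264.]), array([824., 116.])]
0.1 [array([436., 375.]), array([298., 243.]), array([827.,  96.])]
0.112 [array([435., 355.]), array([296., 223.]), array([830.,  75.])]
0.125 [array([435., 333.]), array([295., 200.]), array([832.,  52.])]
0.14 [array([434., 307.]), array([293., 174.]), array([836.,  25.])]
```

```bash
python3 -c "
from h import *
im=cv2.imread('pics/s13.png'); crop(im,280,130,400,220,6.6,'s13d')"
```

```text
(no output)
```

View pics/s13d.png

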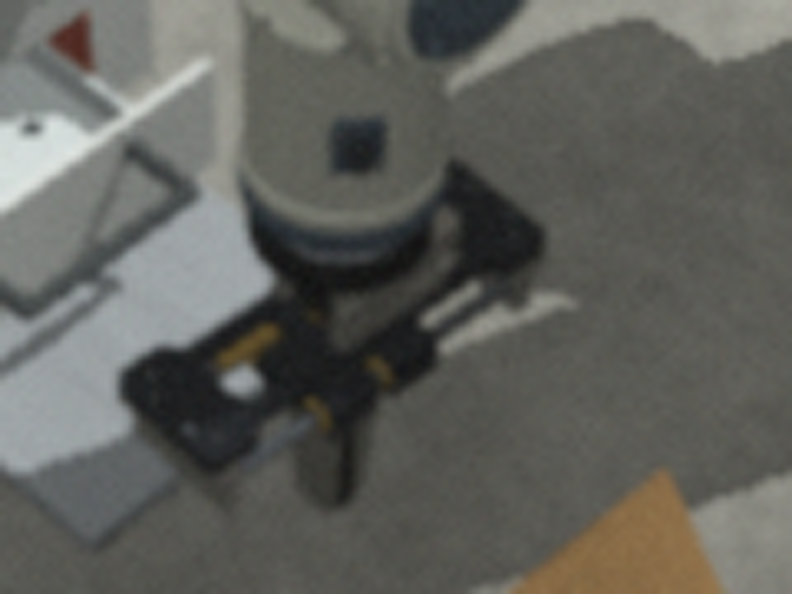

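```bash
sed -i 's/    s=read_state(); q=s\[.tool_rot.\]; return np.array(s\[.position.\]),Ro.from_quat(\[q\[1\],q\[2\],q\[3\],q\[0\]\]).as_matrix(),s/    s=read_state(); q=s["tool_rot"]; R=Ro.from_quat([q[1],q[2],q[3],q[0]]).as_matrix(); return np.array(s["position"])-0.037*R[:,2],R,s/' h.py; python3 -m jog '[[1,[0,0,-0.06],0],[1,[0,0,-0.04],0],[1,[0,0,0],0],[1,[0.05,0,0],0],[1,[0.05,0,0],0],[1,[0.05,0,0],0],[1,[0.025,0,0],0],[1,[0,0,0],0]]'; python3 -c "
from h import *
print(tool()[0]);print(to([.491,.27,.10],np.radians(11.4)))"
```

```text
time: 19.75
position: [0.486, 0.2723, 0.1513]
tool_rot: [-0.003, 0.642, 0.766, -0.01]
contact_force: [0.3, -1.9, -0.9]
width: 0.0002
[0.4865833  0.2726688  0.18833398]
[array([-0.0027,  0.0055,  0.0883]), np.float64(-0.0232)]
```

```bash
python3 -m jog '[[1,[0,0,0.045],0],[1,[0,0,0.04],0],[1,[0,0,0],0]]'; python3 -m jog '[[1,[-0.01,0,0],0],[1,[-0.01,0,0],0],[1,[-0.01,0,0],0],[1,[-0.01,0,0.0],0],[1,[-0.01,0,0],0],[1,[-0.01,0,0],0],[1,[-0.01,0,0],0],[1,[0,0,0],0]]';python3 -c "
from h import *
print(tool()[0]);c,im=grab('scene','s15'); crop(im,300,180,480,340,4,'s15c')"
```

```text
time: 20.12
position: [0.4827, 0.2679, 0.0603]
tool_rot: [-0.004, 0.642, 0.766, -0.012]
contact_force: [-0.2, 0.6, -0.1]
width: 0.0003
time: 21.12
position: [0.4986, 0.1933, 0.0652]
tool_rot: [-0.002, 0.643, 0.766, -0.01]
contact_force: [-0.7, -0.1, 1.1]
width: 0.0003
[0.49922407 0.19376007 0.10219065]
```

View pics/s15c.png

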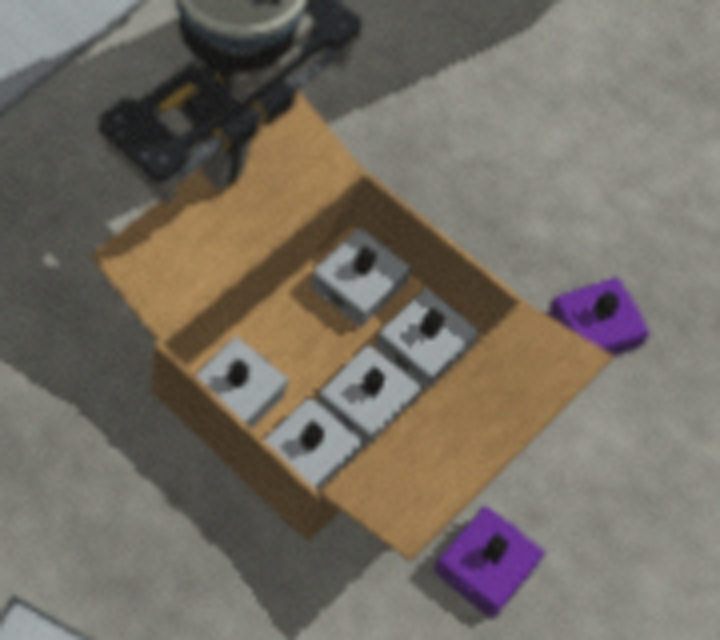

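```bash
python3 -m jog '[[1,[0.002,0,0.01],0],[1,[0.002,0,0.01],0],[1,[0,0,0.01],0],[1,[0,0,0.005],0],[1,[0,0,0],0],[1,[0,0,-0.05],0],[1,[0,0,-0.05],0],[1,[0,0,0],0]]';python3 -c "
from h import *
print(tool()[0]);c,im=grab('scene','s16'); crop(im,300,180,480,340,4,'s16c')
print(to([.555,-.02,.24],np.radians(13.6)))"
```

```text
time: 22.18
position: [0.4979, 0.1993, 0.1288]
tool_rot: [-0.003, 0.642, 0.766, -0.011]
contact_force: [-0.2, 0.0, -1.0]
width: 0.0002
[0.49861166 0.19975374 0.16580959]
[array([-0.2267,  0.0166, -0.0742]), np.float64(-0.0619)]
```

View pics/s16c.png

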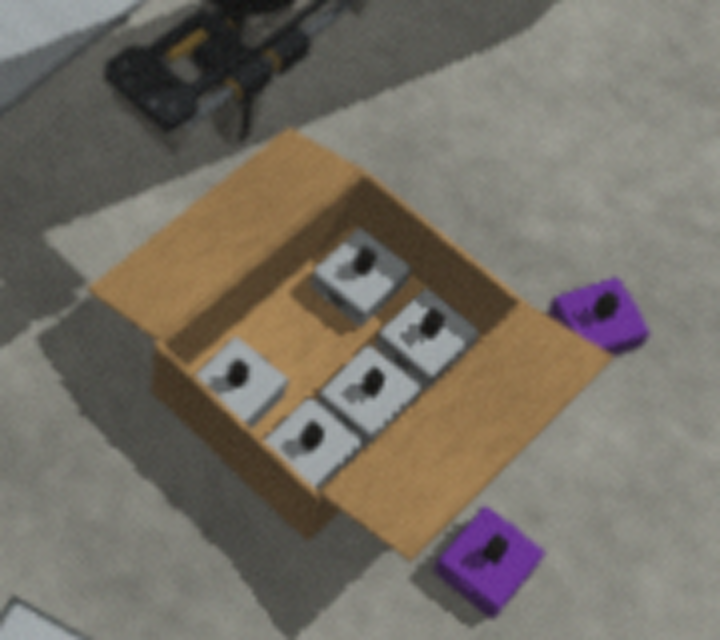

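```bash
python3 -m jog '[[1,[0,0,-0.04],-0.06],[1,[0,0,0],0]]';python3 -c "
from h import *
print(tool()[0]);print(to([.541,-.1237,.2],np.radians(13.6)))"
```

```text
time: 22.48
position: [0.4959, 0.1986, 0.1654]
tool_rot: [-0.005, 0.618, 0.786, -0.014]
contact_force: [-0.1, -0.3, -0.1]
width: 0.0003
[0.49685959 0.19920896 0.20239561]
[array([-0.3242, -0.0329,  0.0064]), np.float64(-0.0003)]
```

```bash
python3 -m jog '[[1,[-0.05,-0.005,0],0],[1,[-0.05,-0.005,0],0],[1,[-0.05,-0.005,0],0],[1,[-0.05,-0.005,0],0],[1,[-0.05,-0.005,0],0],[1,[-0.05,-0.005,0],0],[1,[-0.012,-0.003,0],0],[1,[0,0,0],0]]';python3 -c "
from h import *
print(tool()[0]);print(to([.541,-.1237,.2],np.radians(13.6)))
c,im=grab('wrist','w17')
c,im=grab('scene'); crop(im,220,100,380,220,5,'s17c')"
```

```text
time: 23.48
position: [0.5288, -0.1205, 0.1537]
tool_rot: [-0.014, 0.619, 0.785, -0.02]
contact_force: [-0.2, -0.2, -0.8]
width: 0.0006
[ 0.53054399 -0.11992084  0.19061378]
[array([-0.0061,  0.0088, -0.0098]), np.float64(-0.0024)]
```

View pics/w17.png

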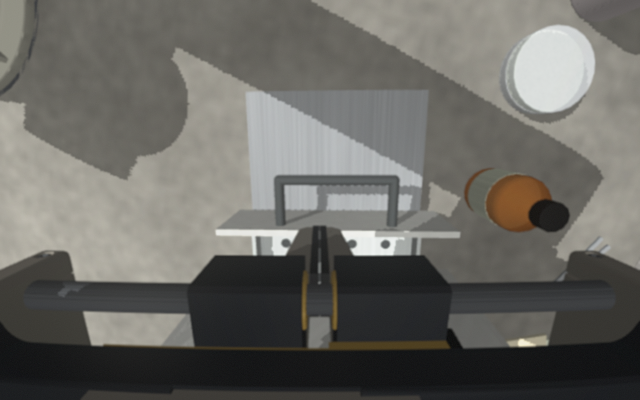

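View pics/s17c.png

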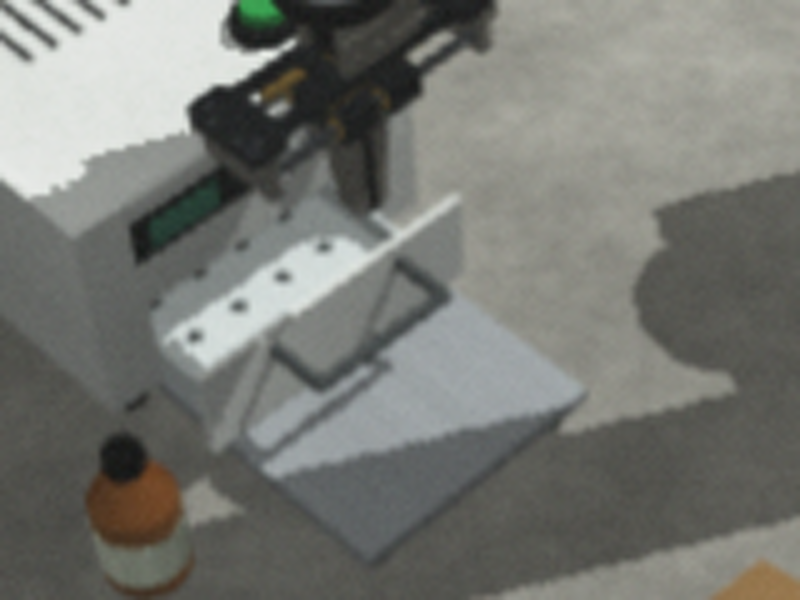

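```bash
python3 -c "
from h import *
c=viewer.get_calibration('wrist')
for n,u,v,z in (('bL',277,180,.095),('bR',398,180,.095),('pL',217,233,.107),('pR',460,235,.107),('shL',246,91,.03),('shR',428,91,.03)): print(n,plane(c,u,v,z).round(4))
print(tool()[0]); print(tool()[1].round(3))
"
```

```text
bL [ 0.4834 -0.1077  0.095 ]
bR [ 0.5932 -0.0802  0.095 ]
pL [ 0.4389 -0.1697  0.107 ]
pR [ 0.6611 -0.1141  0.107 ]
shL [ 0.4193 -0.0317  0.03  ]
shR [0.6129 0.0142 0.03  ]
[ 0.53079909 -0.11884769  0.19107618]
[[-0.235  0.971 -0.046]
 [ 0.972  0.234 -0.015]
 [-0.003 -0.048 -0.999]]
```

```bash
python3 -c "
from h import *
print(to([.542,-.117,.068],np.radians(13.8)))"
```

```text
[array([-0.0004,  0.0173,  0.1224]), np.float64(-0.004)]
```

```bash
python3 -m jog '[[1,[0,0.017,0],0],[1,[0,0,0.02],0],[1,[0,0,0.02],0],[1,[0,0,0.02],0],[1,[0,0,0],0]]'; python3 -c "
from h import *
print(tool()[0],to([.542,-.117,.068],np.radians(13.8)))
c,im=grab('wrist','w18')"
```

```text
time: 24.2
position: [0.5489, -0.1091, 0.0923]
tool_rot: [-0.012, 0.616, 0.788, -0.019]
contact_force: [0.8, 0.1, 1.2]
width: 0.0004
[ 0.55047045 -0.10856995  0.12923965] [array([-0.0059, -0.0075,  0.0617]), np.float64(0.003)]
```

View pics/w18.png

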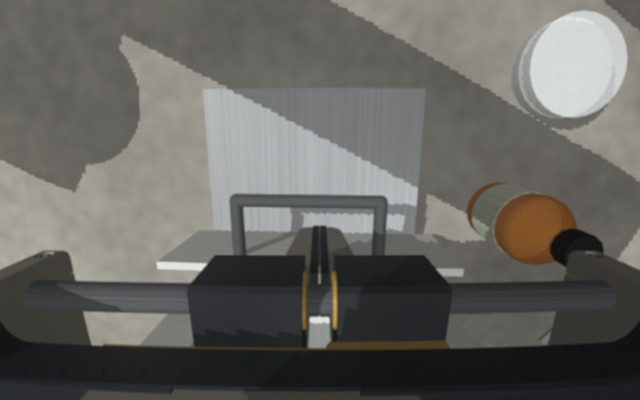

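```bash
python3 -m jog '[[1,[-0.006,-0.0075,0],0],[1,[0,0,0.02],0],[1,[0,0,0.02],0],[1,[0,0,0.02],0],[1,[0,0,0],0]]'; python3 -c "
from h import *
print(tool()[0],to([.542,-.117,.068],np.radians(13.8)))
c,im=grab('wrist','w19')
c,im=grab('scene'); crop(im,220,100,380,220,5,'s19c')"
```

```text
time: 24.88
position: [0.5452, -0.1193, 0.0375]
tool_rot: [-0.008, 0.615, 0.788, -0.016]
contact_force: [0.3, 0.2, 0.8]
width: 0.0008
[ 0.54634533 -0.11864169  0.07446439] [array([ 0.0027, -0.0036,  0.0066]), np.float64(0.0042)]
```

View pics/w19.png

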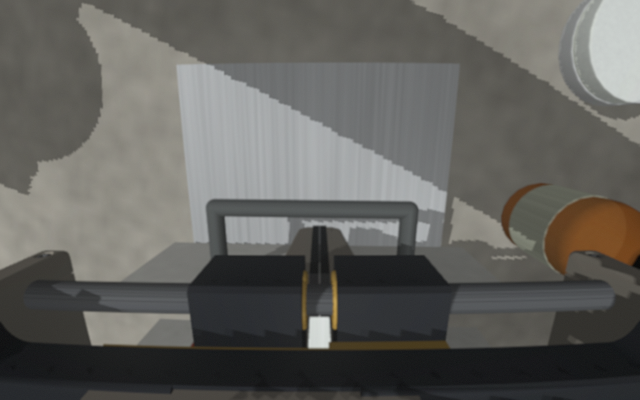

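View pics/s19c.png

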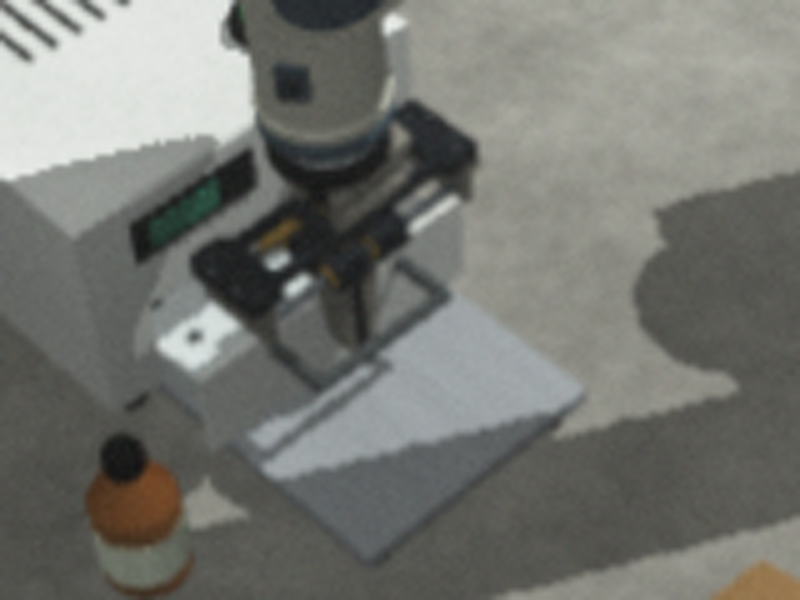

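```bash
python3 -m jog '[[1,[0,-0.004,0.005],0],[1,[0.012,0,0],0],[1,[0.012,0,0],0],[1,[0.012,0,0],0],[1,[0.012,0,0],0],[1,[0.012,0,0],0],[1,[0.012,0,0],0]]'; python3 -c "
from h import *
c,im=grab('wrist','w20'); print(tool()[0])"
```

```text
time: 25.85
position: [0.5255, -0.0469, 0.0355]
tool_rot: [-0.004, 0.615, 0.788, -0.015]
contact_force: [0.9, -2.5, 0.7]
width: 0.0002
[ 0.52585795 -0.04503765  0.0723312 ]
```

View pics/w20.png

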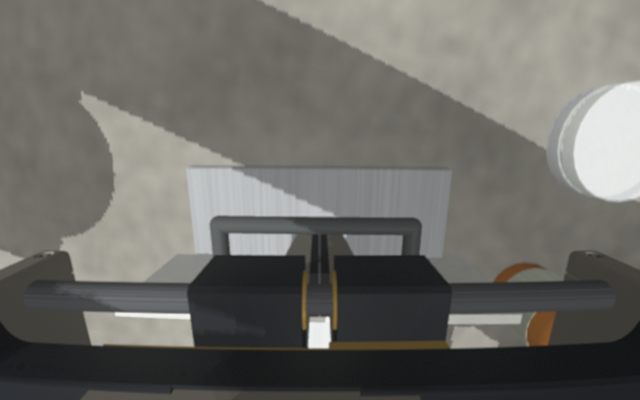

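```bash
python3 -m jog '[[1,[0.012,0,0],0],[1,[0.012,0,0],0],[1,[0.012,0,0],0],[1,[0.012,0,0],0],[1,[0.01,0,0],0]]'; for i in 1 2 3 4; do python3 -m jog '[[1,[0.008,0,0],0]]'|sed -n '2p;4p';done; python3 -c "
from h import *
c,im=grab('wrist','w21'); print(tool()[0])"
```

```text
time: 26.52
position: [0.5107, 0.0138, 0.0352]
tool_rot: [-0.004, 0.615, 0.788, -0.015]
contact_force: [-0.5, -3.8, 2.3]
width: 0.0004
position: [0.5114, 0.0172, 0.0354]
contact_force: [15.1, -66.3, -9.9]
position: [0.5117, 0.0166, 0.0355]
contact_force: [10.6, -73.0, -5.5]
position: [0.5121, 0.0156, 0.0357]
contact_force: [10.8, -59.8, -3.5]
position: [0.5123, 0.0149, 0.0359]
contact_force: [11.2, -57.1, -2.9]
[0.51255539 0.01740983 0.07277807]
```

View pics/w21.png

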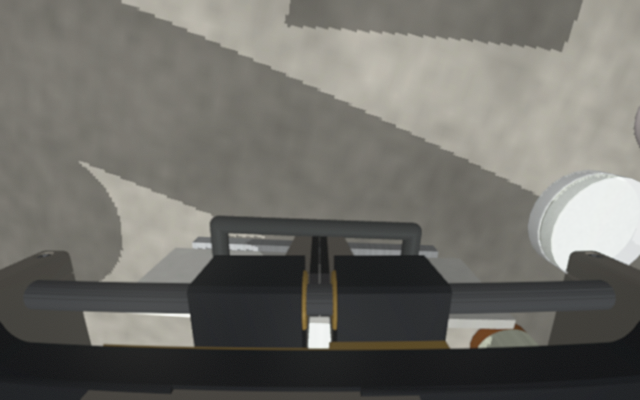

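```bash
python3 -m jog '[[1,[-0.008,0,0],0],[1,[-0.002,0,0],0],[1,[0,0,-0.04],0],[1,[0,0,-0.05],0],[1,[0,0,-0.05],0],[1,[0,0,0],0]]'; python3 -c "
from h import *
print(tool()[0],to([.48,.32,.2]))
c,im=grab('top','t22'); 
c,im=grab('scene','s22')"
```

```text
time: 27.82
position: [0.5131, 0.0183, 0.1781]
tool_rot: [0.014, 0.605, 0.795, -0.03]
contact_force: [-0.3, -0.7, 0.3]
width: 0.0007
[0.51357046 0.02073649 0.21501355] [array([ 0.2977,  0.0474, -0.004 ])]
```

View pics/s22.png

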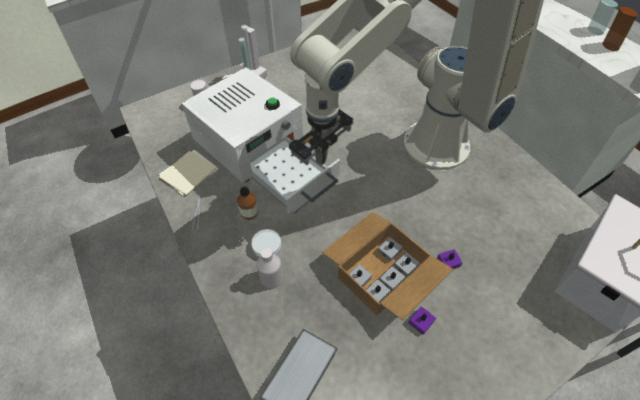

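View pics/t22.png

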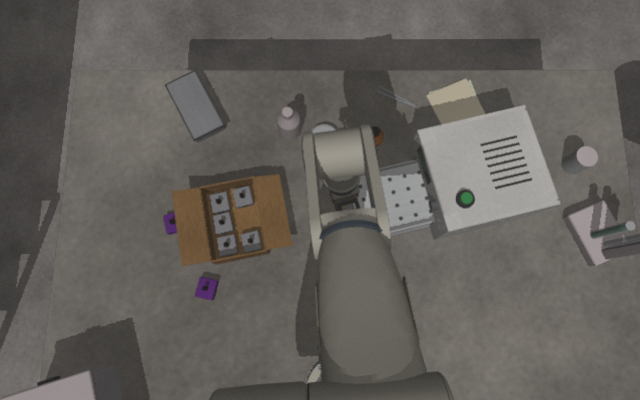

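```bash
python3 -c "
from h import *
print(tool()[1].round(3))";python3 -m jog '[[1,[0.05,0.008,0],0],[1,[0.05,0.008,0],0],[1,[0.05,0.008,0],0],[1,[0.05,0.008,0],0],[1,[0.05,0.008,0],0],[1,[0.04,0.006,0],0],[1,[0,0,0],0],[1,[0,0,0],0]]';  python3 -c "
from h import *
print(tool()[1].round(3),tool()[0])
c,im=grab('wrist','w23')
c,im=grab('top','t23')"
```

```text
[[-0.267  0.964 -0.02 ]
 [ 0.962  0.265 -0.066]
 [-0.058 -0.036 -0.998]]
time: 28.92
position: [0.4657, 0.3151, 0.1394]
tool_rot: [0.006, 0.605, 0.795, -0.043]
contact_force: [0.7, -0.7, 0.1]
width: 0.0004
[[-0.267  0.963 -0.043]
 [ 0.962  0.263 -0.075]
 [-0.061 -0.061 -0.996]] [0.46729252 0.31789928 0.17631087]
```

View pics/w23.png

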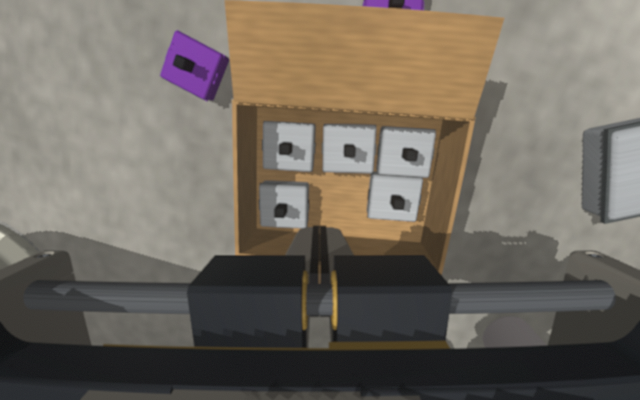

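View pics/t23.png

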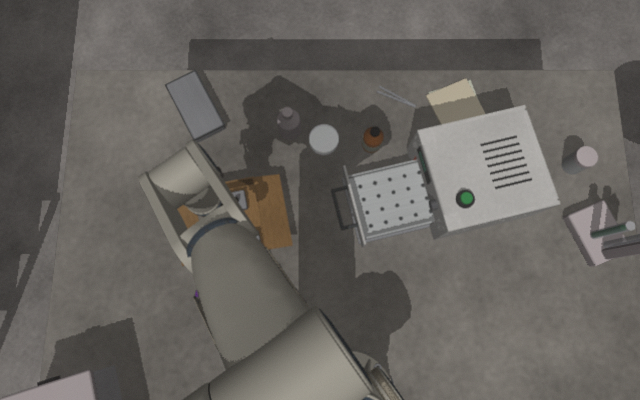

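```bash
cat >> h.py <<'E'
def knobs(im,c,x0=235,y0=100,x1=470,y1=250,z=.044,thr=45,amin=40,amax=600):
    g=im.max(axis=2); m=(g<thr).astype(np.uint8); mm=np.zeros_like(m); mm[y0:y1,x0:x1]=m[y0:y1,x0:x1]
    n,l,st,ce=cv2.connectedComponentsWithStats(mm); r=[]
    for i in range(1,n):
        if amin<st[i,4]<amax: r.append((ce[i].round(1),st[i,4],plane(c,*ce[i],z)[:2].round(4)))
    return r
E
python3 - <<'E'
from h import *
c,im=grab('wrist'); crop(im,230,95,480,260,3.2,'w24')
for r in knobs(im,c): print(r)
p,R,s=tool(); print(p, np.degrees(np.arctan2(R[1,1],R[0,1])))
E
```

```text
(array([280.6, 208.9]), np.int32(72), array([0.4263, 0.2808]))
(array([319. , 239.4]), np.int32(264), array([0.4768, 0.2576]))
[0.46818532 0.3175268  0.17739338] 15.19770669842597
```

View pics/w24.png

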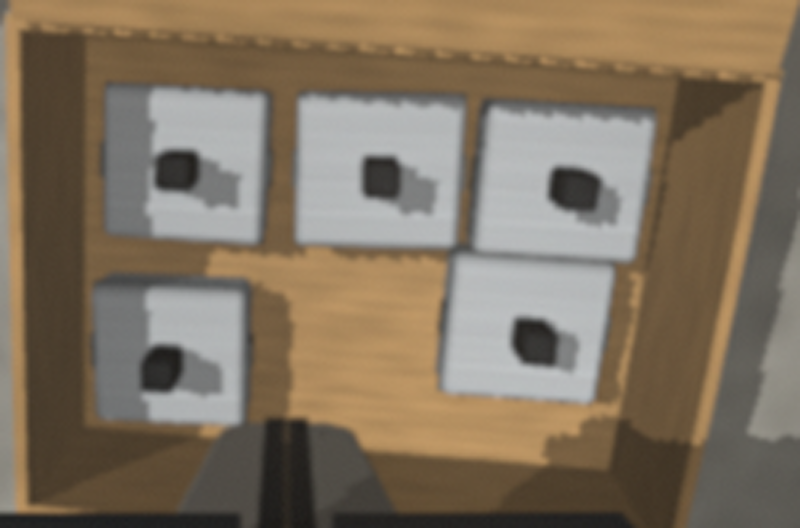

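Run:
```python
from h import *
c=viewer.get_calibration('wrist'); t=viewer.get_calibration('top')
g=lambda x,y:(230+x/3.2,95+y/3.2)
for n,x,y in (('A',178,172),('B',381,178),('C',575,190),('D',163,370),('E',535,342)): print(n,plane(c,*g(x,y),.044)[:2].round(4))
# lid edges (front edges, z=.03)
for n,a,b in (('A',(105,87),(270,92)),('A2',(105,235),(265,245)),('B',(297,93),(466,97)),('B2',(297,243),(460,247)),('C',(482,103),(655,110)),('C2',(475,250),(635,262)),('D',(97,283),(248,283)),('D2',(97,415),(243,425)),('E',(452,252),(615,265)),('E2',(442,392),(597,403))):
  p=plane(c,*g(*a),.03);q=plane(c,*g(*b),.03); d=q-p; print(n,np.degrees(np.arctan2(d[1],d[0])).round(1),np.hypot(*d[:2]).round(4),((p+q)/2)[:2].round(4))
im=cv2.imread('pics/t22.png'); crop(im,190,170,290,270,6,'t22c')
```

```text
A [0.4169 0.3467]
B [0.4809 0.3625]
C [0.5417 0.3758]
D [0.4275 0.2789]
E [0.5466 0.3242]
A 13.5 0.0554 [0.4116 0.3719]
A2 12.2 0.0562 [0.4226 0.3223]
B 14.1 0.0555 [0.4741 0.3871]
B2 14.5 0.0559 [0.4876 0.3389]
C 13.5 0.0565 [0.5341 0.4001]
C2 11.7 0.0548 [0.5468 0.3519]
D 16.0 0.0539 [0.4219 0.3061]
D2 12.4 0.0545 [0.4328 0.2553]
E 11.4 0.056 [0.5401 0.349 ]
E2 12.0 0.0556 [0.5524 0.2998]
```

View pics/t22c.png

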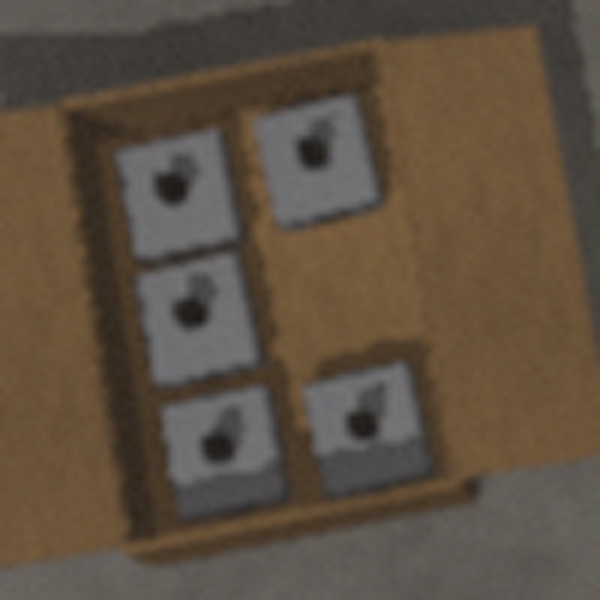

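Run:
```python
from h import *
im=cv2.imread('pics/t23.png'); crop(im,325,130,445,250,6,'t23c')
```

```text
(no output)
```

View pics/t23c.png

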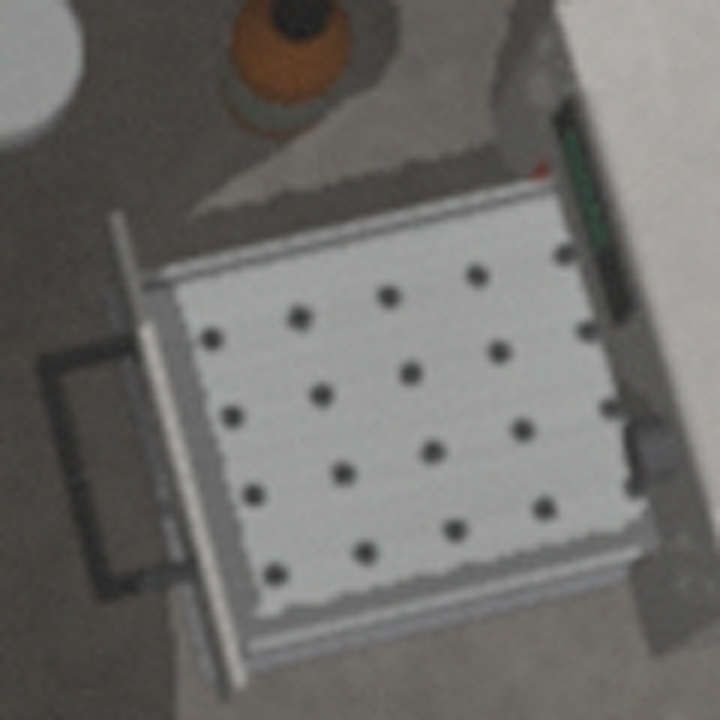

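Run:
```python
from h import *
t=viewer.get_calibration('top'); g=lambda x,y:(325+x/6,130+y/6)
P=lambda x,y,z: plane(t,*g(x,y),z)[:2]
a,b=P(118,213,.107),P(239,687,.107); print('panel',a,b,(a+b)/2,np.linalg.norm(a-b),np.degrees(np.arctan2(*(a-b)[::-1])))
h1,h2=P(47,365,.095),P(103,590,.095); print('handle',(h1+h2)/2,np.linalg.norm(h1-h2))
h=[P(x,y,.036) for x,y in ((211,339),(276,573),(566,253),(634,487))]; print(np.array(h).round(4)); d1=h[0]-h[1]; d2=h[2]-h[0]
print(np.degrees(np.arctan2(d1[1],d1[0])),np.degrees(np.arctan2(d2[1],d2[0])), np.mean(h,axis=0))
w1,w2=P(165,272,.058),P(545,185,.058);w3,w4=P(250,648,.058),P(640,548,.058); print('walls',w1,w2,w3,w4,((w1+w3)/2+(w2+w4)/2)/2, np.linalg.norm(w1-w3))
```

```text
panel [0.62822832 0.00765323] [ 0.40544897 -0.04455218] [ 0.51683865 -0.01844948] 0.22881442575859842 13.188540220186583
handle [0.50467936 0.02854302] 0.10915378562660998
[[ 0.5844 -0.0409]
 [ 0.4687 -0.07  ]
 [ 0.6279 -0.2164]
 [ 0.5108 -0.244 ]]
14.126527357666326 -76.08334053852116 [ 0.54792756 -0.14283917]
walls [ 0.6124674  -0.01738234] [ 0.65621299 -0.20312944] [ 0.42963876 -0.05462095] [ 0.47726655 -0.24038644] [ 0.54389643 -0.12887979] 0.18658249209712033
```

```bash
python3 -c "
from h import *
print(to([.426,.277,.10],np.radians(13.)))"
```

```text
[array([-0.0232, -0.0467,  0.0818]), np.float64(0.0384)]
```

```bash
python3 -m jog '[[0.45,[0,0,0],0.038],[0.45,[-0.012,-0.024,0],0],[0.45,[-0.012,-0.023,0],0],[0.45,[0,0,0.02],0],[0.45,[0,0,0.02],0],[0.45,[0,0,0.02],0],[0.45,[0,0,0.02],0],[0.45,[0,0,0],0]]' 30; python3 -c "
from h import *
print(tool()[0],tool()[1][2],to([.426,.277,.10],np.radians(13.)))
c,im=grab('wrist','w25'); crop(im,210,140,430,290,3.6,'w25c')"
```

```text
time: 30.08
position: [0.4249, 0.2667, 0.0655]
tool_rot: [0.007, 0.626, 0.779, -0.04]
contact_force: [-0.3, 0.0, -0.2]
width: 0.025
[0.42633944 0.26934744 0.102361  ] [-0.06118244 -0.05214085 -0.99676378] [array([0.0077, 0.0014, 0.0018]), np.float64(-0.0127)]
```

View pics/w25c.png

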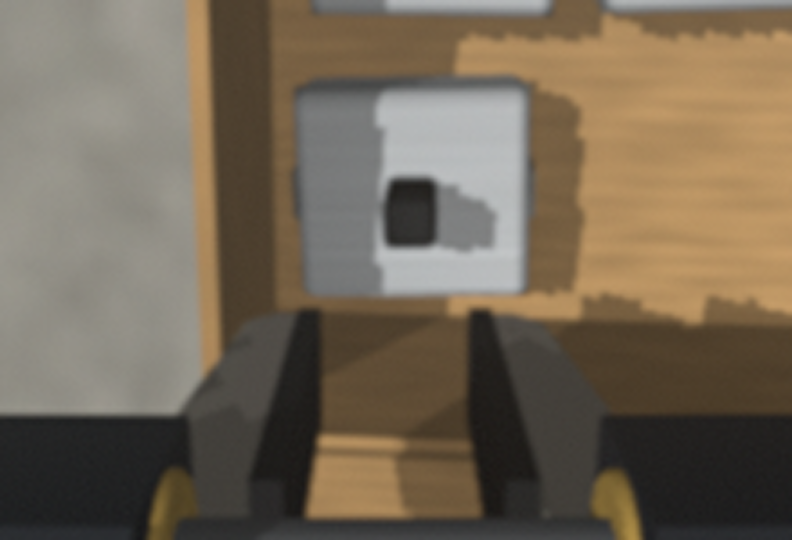

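```bash
cat >> h.py <<'E'
def aim(u,v,zk,ztip,yaw=None):
    c=viewer.get_calibration('wrist'); X=plane(c,u,v,zk); print('at',X.round(4)); return to([X[0],X[1],ztip],yaw)
E
python3 -c "
from h import *
print(aim(324.2,199.5,.048,.036))"
```

```text
at [0.4271 0.2802 0.048 ]
[array([0.0141, 0.0057, 0.0662])]
```

```bash
python3 -m jog '[[0.45,[0.014,0.006,0],0],[0.45,[0,0,0.017],0],[0.45,[0,0,0.017],0],[0.45,[0,0,0],0]]'; python3 -c "
from h import *
print(tool()[0],to([.4271,.2802,.036],np.radians(13.)))
c,im=grab('wrist','w26'); crop(im,210,140,430,290,3.6,'w26c')"
```

```text
time: 30.62
position: [0.4292, 0.282, 0.0313]
tool_rot: [0.008, 0.626, 0.779, -0.037]
contact_force: [-0.6, -0.5, 0.1]
width: 0.0252
[0.43046637 0.28452221 0.06817041] [array([-0.0016, -0.0027,  0.0325]), np.float64(-0.0125)]
```

View pics/w26c.png

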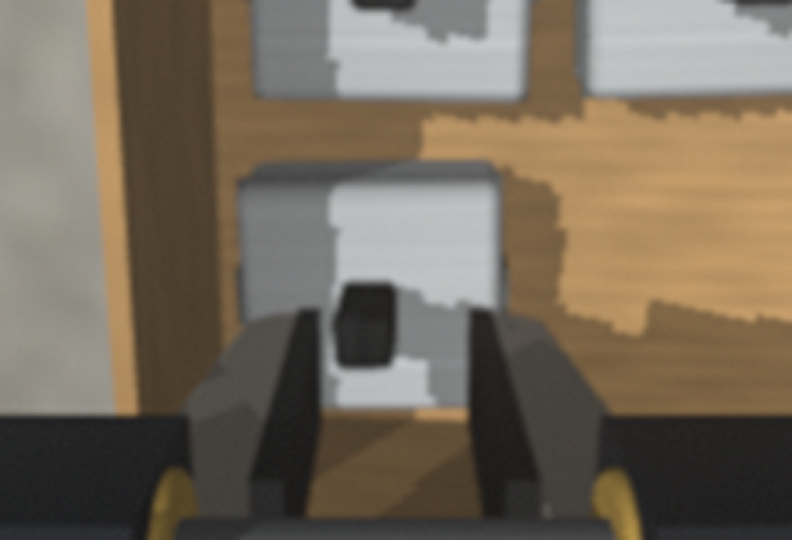

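```bash
python3 -c "
from h import *
print(aim(311.7,232.5,.052,.036))"
```

```text
at [0.4266 0.2813 0.052 ]
[array([-0.0005, -0.0034,  0.0331])]
```

```bash
python3 -m jog '[[0.45,[0,-0.004,0],0],[0.45,[0,0,0.012],0],[0.45,[0,0,0.012],0],[0.45,[0,0,0.009],0],[0.45,[0,0,0],0]]'; python3 -c "
from h import *
print(tool()[0])
c,im=grab('wrist','w27'); crop(im,210,140,430,290,3.6,'w27c')"
```

```text
time: 31.3
position: [0.4246, 0.2793, -0.0025]
tool_rot: [0.009, 0.626, 0.779, -0.036]
contact_force: [0.5, 0.6, -0.0]
width: 0.0251
[0.42580381 0.28175819 0.03439204]
```

View pics/w27c.png

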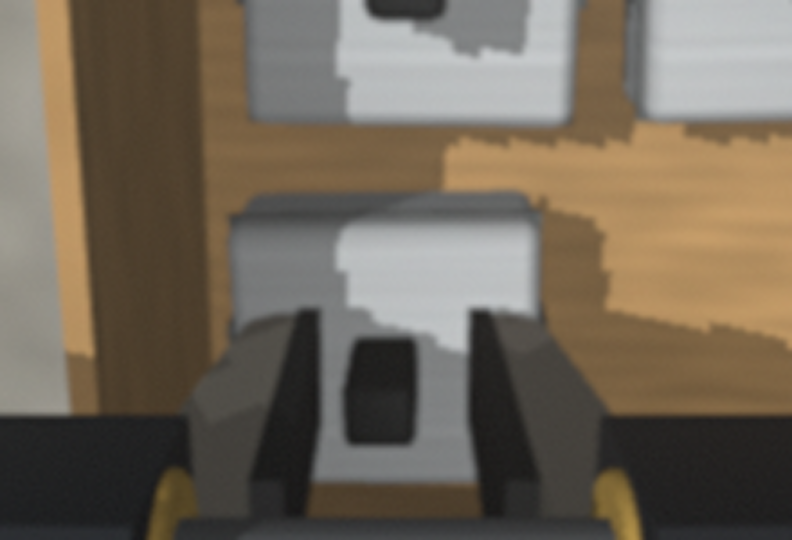

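Knob of box D sits between the pads (crop 382,390). Closing.

```bash
python3 -m jog '[[1,[0,0,0],0],[1,[0,0,0],0],[1,[0,0,0],0],[1,[0,0,-0.02],0],[1,[0,0,-0.03],0],[1,[0,0,-0.03],0],[1,[0,0,-0.03],0],[1,[0,0,-0.03],0]]' 40; python3 -c "
from h import *
p,R,s=tool();print(p,R[2])
c,im=grab('wrist','w28')
ot=np.array([.517,-.0212]);x=np.array([.24,-.971]);y=np.array([.971,.24])
for xx,yy in ((.156,-.04),(.156,.04),(.096,-.04),(.096,.04),(.036,-.04),(.036,.04)): print(xx,yy,(ot+xx*x+yy*y).round(4))"
```

```text
time: 32.35
position: [0.4279, 0.288, 0.1402]
tool_rot: [0.008, 0.626, 0.779, -0.037]
contact_force: [-0.1, 0.3, -1.2]
width: 0.0115
[0.42920838 0.29055164 0.17707585] [-0.05929114 -0.04785424 -0.99709304]
0.156 -0.04 [ 0.5156 -0.1823]
0.156 0.04 [ 0.5933 -0.1631]
0.096 -0.04 [ 0.5012 -0.124 ]
0.096 0.04 [ 0.5789 -0.1048]
0.036 -0.04 [ 0.4868 -0.0658]
0.036 0.04 [ 0.5645 -0.0466]
```

View pics/w28.png

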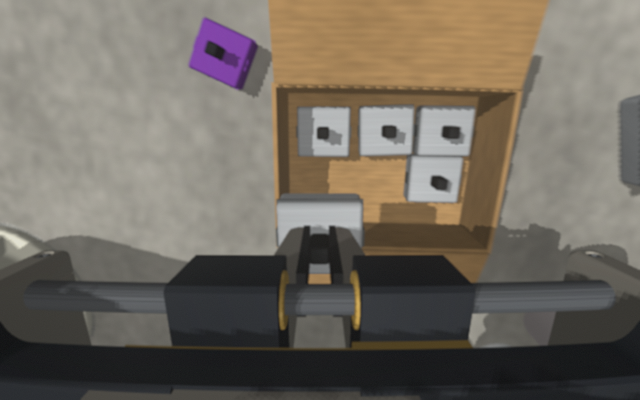

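```bash
python3 -c "
from h import *
print(to([.5156,-.1823,.18],np.radians(13.9)))"
```

```text
[array([-0.4805, -0.0183,  0.0292]), np.float64(-0.0282)]
```

```bash
python3 -m jog '[[1,[-0.03,-0.001,0.001],-0.014],[1,[-0.03,-0.001,0.001],-0.014],[1,[-0.03,-0.001,0.001],0],[1,[-0.03,-0.001,0.001],0],[1,[-0.03,-0.001,0.001],0],[1,[-0.03,-0.001,0.001],0],[1,[-0.03,-0.001,0.001],0],[1,[0,0,0],0]]'; python3 -c "
from h import *
print(tool()[0],tool()[1][2],tool()[2]['width'],to([.5156,-.1823,.18],np.radians(13.9)))"
```

```text
time: 33.4
position: [0.4739, 0.0785, 0.1482]
tool_rot: [0.009, 0.615, 0.788, -0.033]
contact_force: [0.3, 0.6, -1.7]
width: 0.0122
[0.47491389 0.08087633 0.1850793 ] [-0.05449655 -0.04119198 -0.99766394] 0.01217198435317487 [array([-0.2645, -0.0241,  0.0205]), np.float64(0.0024)]
```

Tilt stays put (slightly better). Continue.

```bash
python3 -m jog '[[1,[-0.033,-0.003,0.002],0],[1,[-0.033,-0.003,0.002],0],[1,[-0.033,-0.003,0.002],0],[1,[-0.033,-0.003,0.002],0],[1,[-0.033,-0.003,0.002],0],[1,[-0.033,-0.003,0.002],0],[1,[-0.033,-0.003,0.002],0],[1,[0,0,0],0]]'; python3 -c "
from h import *
print(tool()[0],tool()[1][2],tool()[2]['width'],to([.5156,-.1823,.13],np.radians(13.9)))
grab('wrist','w29')"
```

```text
time: 34.4
position: [0.511, -0.1513, 0.1451]
tool_rot: [0.008, 0.614, 0.789, -0.032]
contact_force: [0.0, 0.5, -1.6]
width: 0.0112
[ 0.51199997 -0.14913577  0.18197971] [-0.05120497 -0.04004178 -0.99788512] 0.011156833061634692 [array([-0.0303, -0.0026,  0.0537]), np.float64(0.0051)]
```

View pics/w29.png

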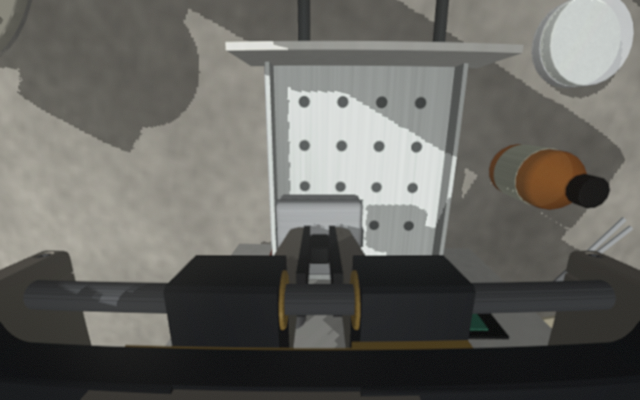

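```bash
python3 -c "
from h import *
c=viewer.get_calibration('wrist')
P=lambda u,v,z:plane(c,u,v,z)[:2]
a,b=P(228,44,.107),P(521,47,.107);m=(a+b)/2;print(a,b,m,np.linalg.norm(a-b),np.degrees(np.arctan2(*(b-a)[::-1])))
for q in ((268,65),(273,240),(466,65),(444,240)): print(P(*q,.058).round(4))
for q in ((304,102),(420,103),(304,146),(416,147),(305,186),(412,188)): print('hole',P(*q,.036).round(4))
"
```

```text
[ 0.40887669 -0.03997439] [0.62808371 0.01362238] [ 0.5184802  -0.01317601] 0.2256642057883293 13.739432630911585
[ 0.431  -0.0423]
[ 0.472  -0.2161]
[0.6099 0.0032]
[ 0.6528 -0.1671]
hole [ 0.4696 -0.0661]
hole [ 0.5856 -0.0373]
hole [ 0.4801 -0.11  ]
hole [ 0.5964 -0.0809]
hole [ 0.4915 -0.1528]
hole [ 0.6071 -0.1246]
```

```bash
python3 -c "
from h import *
print(to([.5152,-.1733,.069],np.radians(13.9)))"
```

```text
[array([-0.0196,  0.0018,  0.114 ]), np.float64(0.0056)]
```

```bash
python3 -m jog '[[1,[-0.019,0.002,0],0.006],[1,[0,0,0.025],0],[1,[0,0,0.025],0],[1,[0,0,0.025],0],[1,[0,0,0],0]]'; python3 -c "
from h import *
print(tool()[0],tool()[1][2],tool()[2]['width'],to([.5152,-.1733,.069],np.radians(13.9)))
grab('scene','s30');im=cv2.imread('pics/s30.png');crop(im,220,90,370,230,4.3,'s30c')"
```

```text
time: 35.08
position: [0.5182, -0.1712, 0.0698]
tool_rot: [0.009, 0.614, 0.788, -0.031]
contact_force: [-0.5, 0.1, -0.8]
width: 0.0112
[ 0.51905617 -0.16906007  0.10669393] [-0.0513726  -0.03765977 -0.99796924] 0.011182289539987938 [array([-0.0012, -0.0033,  0.038 ]), np.float64(0.0032)]
```

View pics/s30c.png

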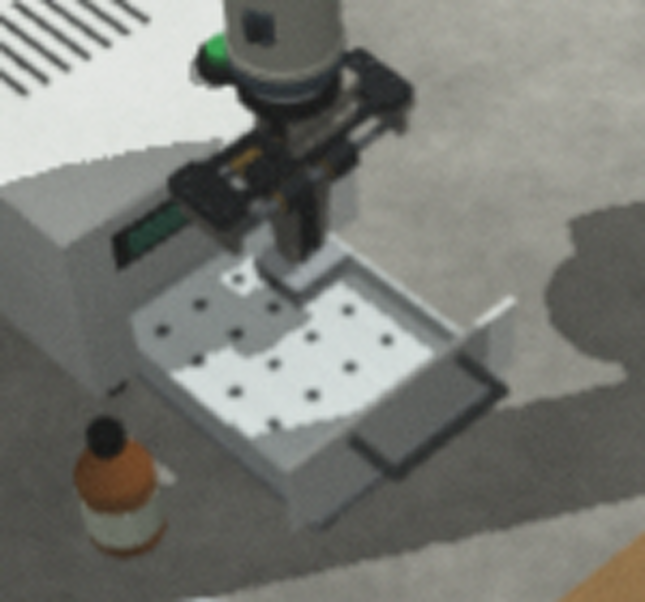

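```bash
python3 -m jog '[[1,[0,-0.002,0.012],0],[1,[0,0,0.012],0],[1,[0,0,0.01],0],[1,[0,0,0],0]]'; python3 -m jog '[[0.45,[0,0,0],0],[0.45,[0,0,0],0],[0.45,[0,0,-0.02],0],[0.45,[0,0,-0.03],0],[0.45,[0,0,-0.03],0],[0.45,[0,0,-0.03],0],[0.45,[0,0,0],0]]'; python3 -c "
from h import *
print(tool()[0],tool()[1][2])
grab('scene','s31');im=cv2.imread('pics/s31.png');crop(im,220,90,370,230,4.3,'s31c')
grab('wrist','w31')
print(to([.4171,.3465,.17],np.radians(13)))"
```

```text
time: 35.62
position: [0.5182, -0.1744, 0.037]
tool_rot: [0.011, 0.614, 0.788, -0.03]
contact_force: [0.1, -0.4, -0.7]
width: 0.0114
time: 36.5
position: [0.5216, -0.1679, 0.1521]
tool_rot: [0.013, 0.614, 0.788, -0.029]
contact_force: [-0.1, -0.9, -0.5]
width: 0.0256
[ 0.52215267 -0.16559965  0.1889795 ] [-0.05577514 -0.02998822 -0.99799291]
[array([ 0.5215,  0.025 , -0.0124]), np.float64(0.0193)]
```

View pics/s31c.png

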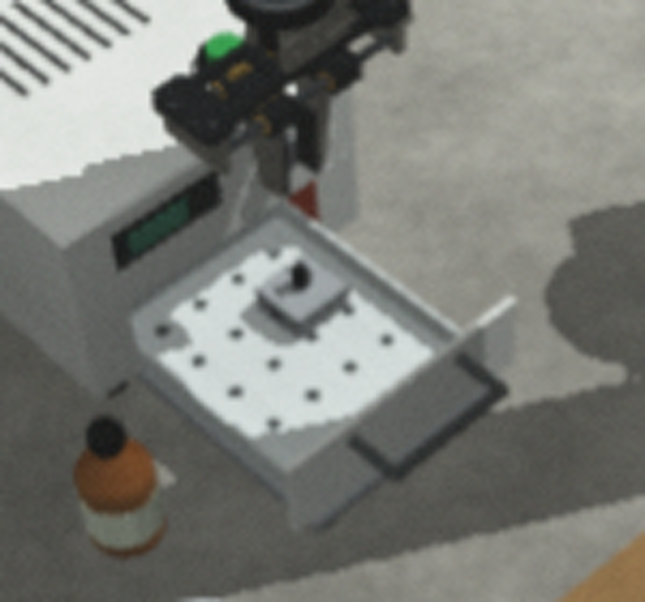

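View pics/w31.png

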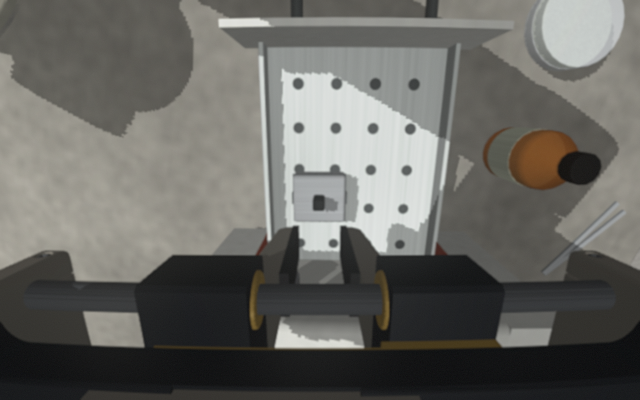

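```bash
python3 -c "
from h import *
c=viewer.get_calibration('wrist');print(plane(c,319,203,.078))"; python3 -m jog '[[0.45,[0.033,0.0015,-0.001],0.019],[0.45,[0.033,0.0015,-0.001],0],[0.45,[0.033,0.0015,-0.001],0],[0.45,[0.033,0.0015,-0.001],0],[0.45,[0.033,0.0015,-0.001],0],[0.45,[0.033,0.0015,-0.001],0],[0.45,[0.033,0.0015,-0.001],0],[0.45,[0.033,0.0015,-0.001],0]]' >/dev/null; python3 -m jog '[[0.45,[0.033,0.0015,-0.001],0],[0.45,[0.033,0.0015,-0.001],0],[0.45,[0.033,0.0015,-0.001],0],[0.45,[0.033,0.0015,-0.001],0],[0.45,[0.033,0.0015,-0.001],0],[0.45,[0.02,0.0015,-0.001],0],[0.45,[0,0,0],0]]'; python3 -c "
from h import *
print(tool()[0],tool()[1][2],to([.4171,.3465,.11],np.radians(13)))
grab('wrist','w32')"
```

```text
[ 0.5198668 -0.1741282  0.078    ]
time: 38.48
position: [0.4232, 0.284, 0.1183]
tool_rot: [0.002, 0.622, 0.782, -0.042]
contact_force: [-0.5, -0.8, -0.3]
width: 0.0256
[0.42504689 0.28649577 0.15513888] [-0.05557703 -0.06279331 -0.99647789] [array([0.0627, 0.0084, 0.0413]), np.float64(-0.0029)]
```

View pics/w32.png

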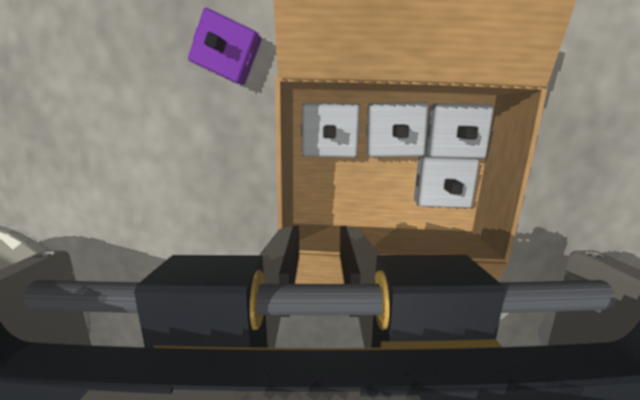

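```bash
python3 -c "
from h import *
print(aim(330,131.5,.046,.085,np.radians(13)))"
```

```text
at [0.4157 0.3462 0.046 ]
[array([0.0649, 0.0088, 0.0662]), np.float64(-0.0034)]
```

```bash
python3 -m jog '[[0.45,[0.022,0.003,0],0],[0.45,[0.022,0.003,0],0],[0.45,[0.02,0.003,0],0],[0.45,[0,0,0.022],0],[0.45,[0,0,0.022],0],[0.45,[0,0,0.018],0],[0.45,[0,0,0],0]]'; python3 -c "
from h import *
print(tool()[0],tool()[1][2],to([.4157,.3462,.034],np.radians(13)))
c,im=grab('wrist','w33'); crop(im,210,140,430,290,3.6,'w33c')"
```

```text
time: 39.4
position: [0.4153, 0.35, 0.0505]
tool_rot: [0.002, 0.623, 0.781, -0.041]
contact_force: [-0.4, -0.1, -0.0]
width: 0.0252
[0.41708236 0.3524748  0.08732566] [-0.05495644 -0.06122867 -0.99660967] [array([-0.0029,  0.0005,  0.0536]), np.float64(-0.004)]
```

View pics/w33c.png

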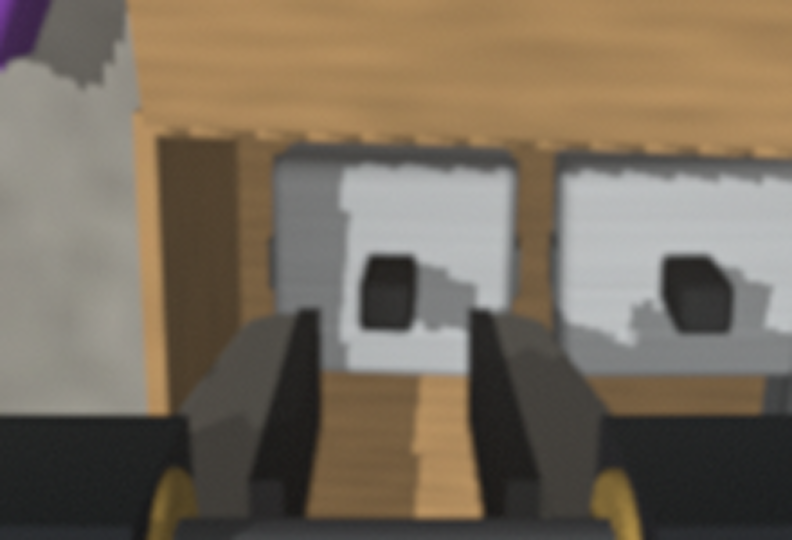

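```bash
python3 -c "
from h import *
print(aim(317.8,223,.052,.034,np.radians(13)))"
```

```text
at [0.4161 0.3498 0.052 ]
[array([0.0003, 0.0011, 0.0542]), np.float64(-0.004)]
```

```bash
python3 -m jog '[[0.45,[-0.001,0,0.018],0],[0.45,[0,0,0.018],0],[0.45,[0,0,0.014],0],[0.45,[0,0,0],0]]'; python3 -c "
from h import *
print(tool()[0])
c,im=grab('wrist','w34'); crop(im,210,140,430,290,3.6,'w34c')"
```

```text
time: 39.95
position: [0.4149, 0.3475, 0.0]
tool_rot: [0.003, 0.623, 0.781, -0.039]
contact_force: [0.4, -0.1, 1.1]
width: 0.0253
[0.41652031 0.34990193 0.03692789]
```

View pics/w34c.png

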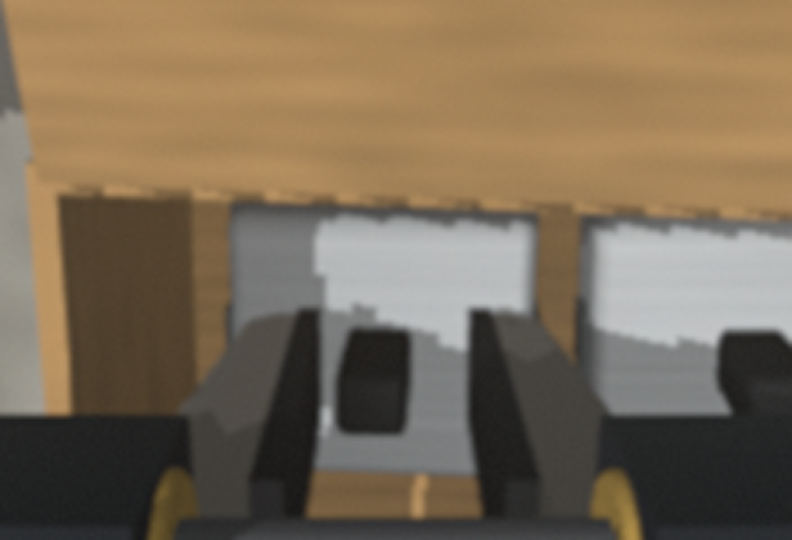

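Knob A is between the pads at crop (372,382). Lower 2 mm, close, lift.

```bash
python3 -m jog '[[1,[0,-0.001,0.003],0],[1,[0,0,0],0],[1,[0,0,0],0],[1,[0,0,-0.02],0],[1,[0,0,-0.03],0],[1,[0,0,-0.035],0],[1,[0,0,-0.035],0],[1,[0,0,-0.035],0]]' 40; python3 -c "
from h import *
p,R,s=tool();print(p,R[2],s['width'])
ot=np.array([.518,-.018]);x=np.array([.24,-.971]);y=np.array([.971,.24])
for xx,yy in ((.15,.04),(.092,-.037),(.092,.04),(.034,-.037),(.034,.04)): print(xx,yy,(ot+xx*x+yy*y).round(4))
t=ot+.15*x+.04*y; print(to([t[0],t[1],.18],np.radians(13.9)))"
```

```text
time: 41.0
position: [0.4199, 0.3565, 0.1556]
tool_rot: [0.003, 0.623, 0.781, -0.04]
contact_force: [0.7, 0.2, -1.0]
width: 0.0115
[0.42155412 0.35890564 0.19247748] [-0.05371429 -0.05894405 -0.99681512] 0.011451684491893755
0.15 0.04 [ 0.5928 -0.154 ]
0.092 -0.037 [ 0.5042 -0.1162]
0.092 0.04 [ 0.5789 -0.0977]
0.034 -0.037 [ 0.4902 -0.0599]
0.034 0.04 [ 0.565  -0.0414]
[array([-0.5369,  0.0542,  0.0382]), np.float64(-0.0196)]
```

```bash
python3 -m jog '[[1,[-0.032,0.003,0.002],-0.02],[1,[-0.032,0.003,0.002],0],[1,[-0.032,0.003,0.002],0],[1,[-0.032,0.003,0.002],0],[1,[-0.032,0.003,0.002],0],[1,[-0.032,0.003,0.002],0],[1,[-0.032,0.003,0.002],0],[1,[-0.032,0.003,0.002],0]]' ; python3 -c "
from h import *
p,R,s=tool();print(p,R[2],to([.5928,-.154,.18],np.radians(13.9)))"
```

```text
time: 42.0
position: [0.5087, 0.1097, 0.1562]
tool_rot: [0.004, 0.613, 0.789, -0.035]
contact_force: [0.8, 0.5, -1.0]
width: 0.0113
[0.51004091 0.11193033 0.19313424] [-0.04842648 -0.05009302 -0.99756983] [array([-0.2772,  0.0156,  0.0258]), np.float64(0.0052)]
```

```bash
python3 -m jog '[[1,[-0.032,0.002,0.002],0],[1,[-0.032,0.002,0.002],0],[1,[-0.032,0.002,0.002],0],[1,[-0.032,0.002,0.002],0],[1,[-0.032,0.002,0.002],0],[1,[-0.032,0.002,0.002],0],[1,[-0.032,0.002,0.002],0],[1,[0,0,0],0]]' ; python3 -c "
from h import *
p,R,s=tool();print(p,R[2],to([.5928,-.154,.069],np.radians(13.9)))"
```

```text
time: 43.0
position: [0.5791, -0.1136, 0.1534]
tool_rot: [0.005, 0.614, 0.788, -0.034]
contact_force: [-1.1, 1.0, -1.3]
width: 0.011
[ 0.5803921  -0.11138693  0.19034799] [-0.04885649 -0.04746015 -0.99767759] [array([-0.0384,  0.0074,  0.1232]), np.float64(0.0027)]
```

```bash
python3 -m jog '[[1,[-0.02,0.004,0],0],[1,[-0.018,0.003,0],0],[1,[0,0,0.025],0],[1,[0,0,0.025],0],[1,[0,0,0.025],0],[1,[0,0,0],0]]' ; python3 -c "
from h import *
p,R,s=tool();print(p,R[2],to([.5928,-.154,.069],np.radians(13.9)))
grab('scene','s35');im=cv2.imread('pics/s35.png');crop(im,220,90,370,230,4.3,'s35c')"
```

```text
time: 43.75
position: [0.5955, -0.1556, 0.0794]
tool_rot: [0.006, 0.614, 0.789, -0.033]
contact_force: [-0.5, 0.4, -1.0]
width: 0.0115
[ 0.59667657 -0.15342513  0.11634287] [-0.04952558 -0.04530792 -0.99774466] [array([ 0.0027, -0.0018,  0.0474]), np.float64(0.004)]
```

View pics/s35c.png

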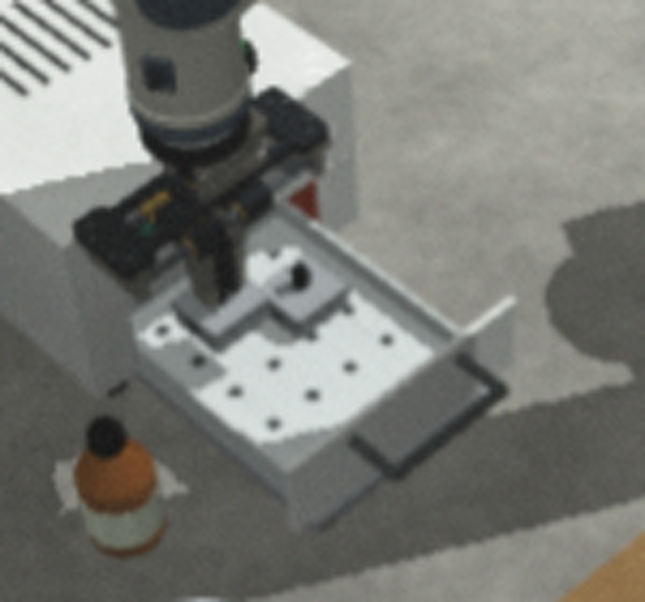

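```bash
python3 -m jog '[[1,[0.002,-0.002,0.015],0],[1,[0,0,0.015],0],[1,[0,0,0.012],0],[1,[0,0,0],0]]'; python3 -m jog '[[0.45,[0,0,0],0],[0.45,[0,0,0],0],[0.45,[0,0,-0.02],0],[0.45,[0,0,-0.03],0],[0.45,[0,0,-0.03],0],[0.45,[0,0,-0.03],0],[0.45,[0,0,0],0]]'; python3 -c "
from h import *
print(tool()[0],tool()[1][2])
grab('wrist','w36')
print(to([.481,.3625,.17],np.radians(13)))"
```

```text
time: 44.3
position: [0.5944, -0.1572, 0.0382]
tool_rot: [0.008, 0.614, 0.789, -0.032]
contact_force: [0.1, 0.9, -1.6]
width: 0.0113
time: 45.18
position: [0.6003, -0.1505, 0.1595]
tool_rot: [0.012, 0.614, 0.789, -0.03]
contact_force: [0.6, 0.0, 0.0]
width: 0.0253
[ 0.60094795 -0.14822051  0.19644543] [-0.05536554 -0.03326153 -0.99791198]
[array([ 0.5248,  0.0103, -0.004 ]), np.float64(0.0203)]
```

View pics/w36.png

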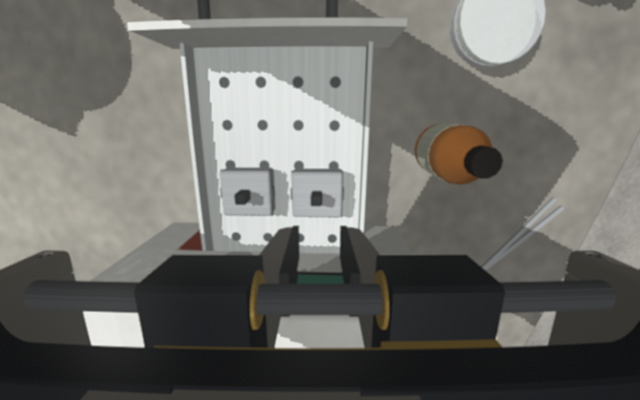

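```bash
python3 -m jog '[[0.45,[0.034,0.001,-0.001],0.02],[0.45,[0.034,0.001,-0.002],0],[0.45,[0.034,0.001,-0.002],0],[0.45,[0.034,0.001,-0.002],0],[0.45,[0.034,0.001,-0.002],0],[0.45,[0.034,0.001,-0.002],0],[0.45,[0.034,0.001,-0.002],0],[0.45,[0.034,0.001,-0.002],0]]' >/dev/null; python3 -m jog '[[0.45,[0.034,0,-0.002],0],[0.45,[0.034,0,-0.002],0],[0.45,[0.034,0,-0.002],0],[0.45,[0.034,0,-0.002],0],[0.45,[0.034,0,-0.002],0],[0.45,[0.02,0,-0.001],0],[0.45,[0,0,0],0]]'; python3 -c "
from h import *
print(tool()[0],tool()[1][2],to([.481,.3625,.11],np.radians(13)))
grab('wrist','w37')"
```

```text
time: 47.1
position: [0.4896, 0.3126, 0.1455]
tool_rot: [0.005, 0.622, 0.782, -0.039]
contact_force: [-0.8, 0.1, -0.4]
width: 0.0253
[0.4911417  0.31509995 0.18234539] [-0.05669996 -0.05452305 -0.99690138] [array([0.0525, 0.0046, 0.0693]), np.float64(-0.0023)]
```

View pics/w37.png

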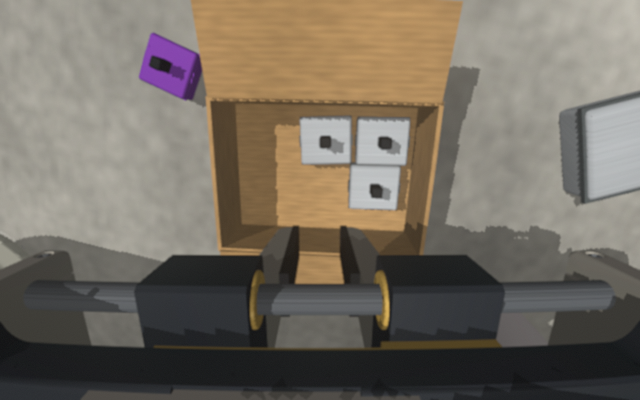

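```bash
python3 -c "
from h import *
print(aim(325,142.5,.046,.085,np.radians(13)))"
```

```text
at [0.4802 0.3614 0.046 ]
[array([0.0538, 0.005 , 0.0943]), np.float64(-0.0029)]
```

```bash
python3 -m jog '[[0.45,[0.027,0.0025,0],0],[0.45,[0.027,0.0025,0],0],[0.45,[0,0,0.022],0],[0.45,[0,0,0.022],0],[0.45,[0,0,0.022],0],[0.45,[0,0,0.022],0],[0.45,[0,0,0],0]]'; python3 -c "
from h import *
print(tool()[0],tool()[1][2],to([.4802,.3614,.034],np.radians(13)))
c,im=grab('wrist','w38'); crop(im,210,140,430,290,3.6,'w38c')"
```

```text
time: 48.02
position: [0.481, 0.3579, 0.0517]
tool_rot: [0.006, 0.624, 0.78, -0.04]
contact_force: [-0.2, -0.9, 0.8]
width: 0.0256
[0.48243508 0.36050581 0.08855955] [-0.05899082 -0.0543379  -0.99677855] [array([0.0046, 0.001 , 0.0544]), np.float64(-0.0065)]
```

View pics/w38c.png

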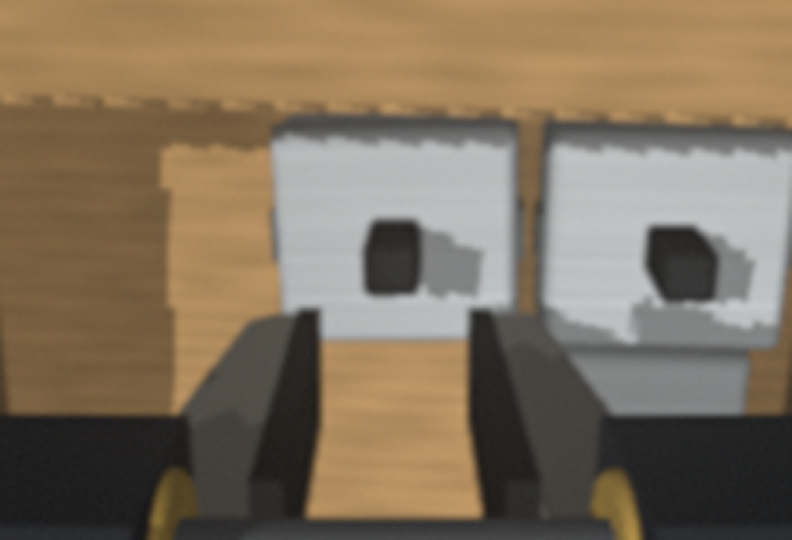

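```bash
python3 -c "
from h import *
print(aim(210+392/3.6,140+266/3.6,.052,.035,np.radians(13)))"
```

```text
at [0.4812 0.3647 0.052 ]
[array([0.0072, 0.0018, 0.0543]), np.float64(-0.0064)]
```

```bash
python3 -m jog '[[0.45,[0.006,0.001,0.01],-0.005],[0.45,[0,0,0.018],0],[0.45,[0,0,0.018],0],[0.45,[0,0,0.01],0],[0.45,[0,0,0],0]]'; python3 -c "
from h import *
print(tool()[0])
c,im=grab('wrist','w39'); crop(im,210,140,430,290,3.6,'w39c')"
```

```text
time: 48.7
position: [0.4801, 0.3617, -0.0059]
tool_rot: [0.006, 0.622, 0.782, -0.038]
contact_force: [0.4, 0.5, -0.0]
width: 0.0256
[0.48143463 0.36423086 0.03097286]
```

View pics/w39c.png

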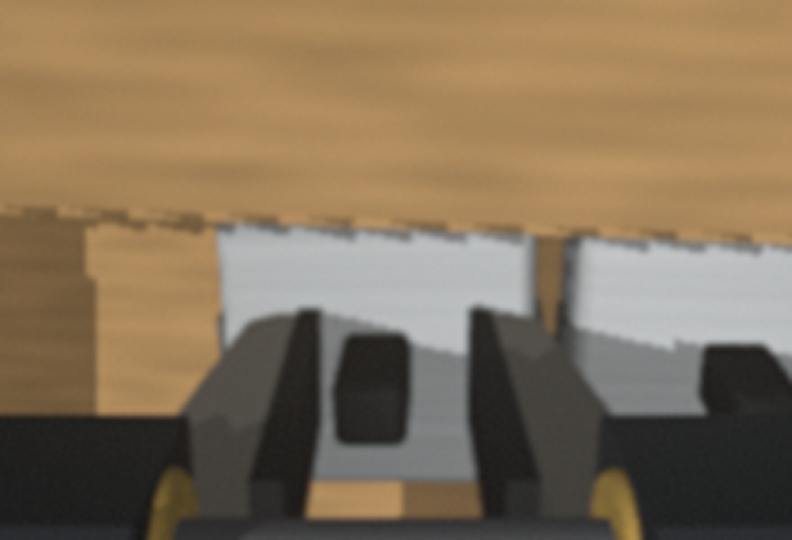

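```bash
python3 -m jog '[[1,[0,-0.002,-0.002],0],[1,[0,0,0],0],[1,[0,0,0],0],[1,[0,0,-0.02],0],[1,[0,0,-0.03],0],[1,[0,0,-0.035],0],[1,[0,0,-0.035],0],[1,[0,0,-0.035],0]]' 40; python3 -c "
from h import *
p,R,s=tool();print(p,R[2],s['width'])
print(to([.5042,-.1162,.18],np.radians(13.9)))"
```

```text
time: 49.75
position: [0.4838, 0.3721, 0.1604]
tool_rot: [0.007, 0.622, 0.782, -0.037]
contact_force: [0.7, 0.0, -1.6]
width: 0.0118
[0.48517746 0.37459677 0.19733651] [-0.05650532 -0.05016131 -0.99714141] 0.011824948966638854
[array([-0.4806, -0.0903,  0.0492]), np.float64(-0.0169)]
```

```bash
python3 -m jog '[[1,[-0.032,-0.006,0.003],-0.016],[1,[-0.032,-0.006,0.003],0],[1,[-0.032,-0.006,0.003],0],[1,[-0.032,-0.006,0.003],0],[1,[-0.032,-0.006,0.003],0],[1,[-0.032,-0.006,0.003],0],[1,[-0.032,-0.006,0.003],0],[1,[-0.032,-0.006,0.003],0]]' ; python3 -c "
from h import *
p,R,s=tool();print(p,R[2],to([.5042,-.1162,.18],np.radians(13.9)))"
```

```text
time: 50.75
position: [0.5029, 0.1087, 0.1679]
tool_rot: [0.01, 0.614, 0.789, -0.028]
contact_force: [0.4, -0.9, -1.4]
width: 0.0113
[0.50356975 0.1107504  0.20481984] [-0.05002245 -0.03163461 -0.99824697] [array([-0.2186, -0.0539,  0.0375]), np.float64(0.0038)]
```

```bash
python3 -m jog '[[1,[-0.032,-0.008,0.003],0],[1,[-0.032,-0.008,0.003],0],[1,[-0.032,-0.008,0.003],0],[1,[-0.032,-0.008,0.003],0],[1,[-0.032,-0.008,0.003],0],[1,[-0.032,-0.008,0.003],0],[1,[-0.012,-0.004,0.003],0],[1,[0,0,0],0]]' ; python3 -c "
from h import *
p,R,s=tool();print(p,R[2],to([.5042,-.1162,.069],np.radians(13.9)))
grab('wrist','w40')"
```

```text
time: 51.75
position: [0.5039, -0.1108, 0.1695]
tool_rot: [0.015, 0.616, 0.788, -0.024]
contact_force: [0.3, 0.6, -1.3]
width: 0.0113
[ 0.50412653 -0.10871351  0.20648141] [-0.05292088 -0.01976799 -0.99840303] [array([0.    , 0.001 , 0.1377]), np.float64(0.0007)]
```

View pics/w40.png

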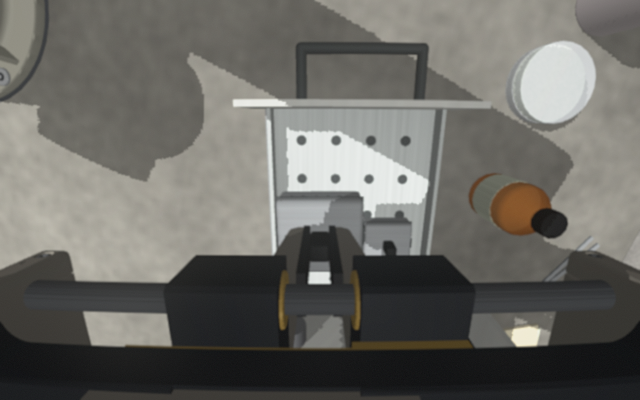

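```bash
python3 -c "
from h import *
c=viewer.get_calibration('wrist')
e=plane(c,385,222,.062);k=plane(c,389,243,.084); ot=np.array([.518,-.018]);x=np.array([.24,-.971]);y=np.array([.971,.24])
for q in (e,k): d=q[:2]-ot; print(q,d@x,d@y)
m=(plane(c,234,103,.107)+plane(c,490,104,.107))/2; d=m[:2]-ot; print('panel',m,d@x,d@y)"
```

```text
[ 0.58627491 -0.13073701  0.062     ] 0.12585361347982346 0.03923805698572845
[ 0.59131787 -0.14631354  0.084     ] 0.14218873770824692 0.04039640228749045
panel [ 0.51924178 -0.01507941  0.107     ] -0.0025378693985237855 0.0019067148832092229
```

```bash
python3 -m jog '[[1,[0,0.001,0.025],0],[1,[0,0,0.025],0],[1,[0,0,0.025],0],[1,[0,0,0.022],0],[1,[0,0,0],0]]' ; python3 -c "
from h import *
p,R,s=tool();print(p,R[2],to([.5042,-.1162,.069],np.radians(13.9)))"
```

```text
time: 52.42
position: [0.5064, -0.1099, 0.0723]
tool_rot: [0.016, 0.614, 0.789, -0.023]
contact_force: [0.2, 0.2, -2.0]
width: 0.0112
[ 0.50647067 -0.10783178  0.10926715] [-0.05243951 -0.01636229 -0.99849005] [array([-0.0054, -0.0036,  0.0407]), np.float64(0.0057)]
```

```bash
python3 -m jog '[[1,[-0.005,-0.003,0.012],0.005],[1,[0,0,0.012],0],[1,[0,0,0.013],0],[1,[0,0,0],0]]';python3 -c "
from h import *
p,R,s=tool();print(p,R[2],to([.5042,-.1162,.069],np.radians(13.9)))"; python3 -m jog '[[0.45,[0,0,0],0],[0.45,[0,0,0],0],[0.45,[0,0,-0.02],0],[0.45,[0,0,-0.03],0],[0.45,[0,0,-0.03],0],[0.45,[0,0,-0.03],0],[0.45,[0,0,0],0]]'; python3 -c "
from h import *
print(tool()[0],tool()[1][2])
grab('wrist','w41')
print(to([.5465,.3245,.18],np.radians(13)))"
```

```text
time: 52.92
position: [0.5061, -0.1172, 0.0353]
tool_rot: [0.017, 0.615, 0.788, -0.022]
contact_force: [-0.6, 0.4, -0.0]
width: 0.0117
[ 0.50612733 -0.11514178  0.07225064] [-0.05353004 -0.01337975 -0.9984766 ] [array([-0.0004, -0.0021,  0.0033]), np.float64(0.0013)]
time: 53.8
position: [0.5077, -0.1113, 0.1507]
tool_rot: [0.019, 0.616, 0.788, -0.021]
contact_force: [-0.4, 0.9, -0.1]
width: 0.0254
[ 0.50753828 -0.10919089  0.18769151] [-0.0551218  -0.00972112 -0.99843231]
[array([ 0.4108,  0.1434, -0.0177]), np.float64(0.0168)]
```

View pics/w41.png

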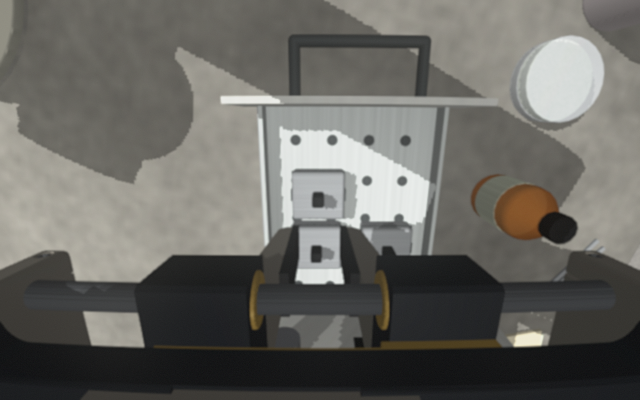

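```bash
python3 -m jog '[[0.45,[0.032,0.011,-0.002],0.017],[0.45,[0.032,0.011,-0.002],0],[0.45,[0.032,0.011,-0.002],0],[0.45,[0.032,0.011,-0.002],0],[0.45,[0.032,0.011,-0.002],0],[0.45,[0.032,0.011,-0.002],0],[0.45,[0.032,0.011,-0.002],0],[0.45,[0.032,0.011,-0.002],0]]' >/dev/null; python3 -m jog '[[0.45,[0.032,0.011,-0.002],0],[0.45,[0.032,0.011,-0.002],0],[0.45,[0.032,0.011,-0.002],0],[0.45,[0.016,0.011,-0.001],0],[0.45,[0,0,0],0]]'; python3 -c "
from h import *
print(tool()[0],tool()[1][2],to([.5465,.3245,.11],np.radians(13)))
grab('wrist','w42')"
```

```text
time: 55.48
position: [0.5448, 0.2863, 0.1322]
tool_rot: [0.012, 0.623, 0.782, -0.03]
contact_force: [0.2, -1.1, -0.9]
width: 0.0252
[0.54546692 0.28858459 0.16907419] [-0.0566443  -0.03266825 -0.99785981] [array([0.0381, 0.0109, 0.0567]), np.float64(-0.0028)]
```

View pics/w42.png

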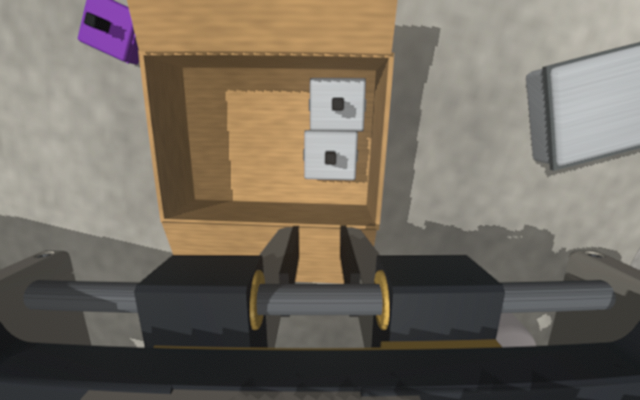

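```bash
python3 -c "
from h import *
print(aim(330,157.5,.046,.085,np.radians(13)))
print(aim(338,104,.046,.085,np.radians(13)))"
```

```text
at [0.5451 0.3233 0.046 ]
[array([0.0394, 0.0107, 0.0816]), np.float64(-0.0033)]
at [0.5406 0.375  0.046 ]
[array([0.0906, 0.0178, 0.0785]), np.float64(-0.0033)]
```

```bash
python3 -m jog '[[0.45,[0.022,0.005,0],0],[0.45,[0.02,0.005,0],0],[0.45,[0,0,0.022],0],[0.45,[0,0,0.022],0],[0.45,[0,0,0.022],0],[0.45,[0,0,0.012],0],[0.45,[0,0,0],0]]'; python3 -c "
from h import *
print(tool()[0],tool()[1][2],to([.5451,.3233,.034],np.radians(13)))
c,im=grab('wrist','w43'); crop(im,210,140,430,290,3.6,'w43c')"
```

```text
time: 56.4
position: [0.544, 0.3278, 0.0499]
tool_rot: [0.012, 0.624, 0.781, -0.03]
contact_force: [-0.7, 1.1, 0.1]
width: 0.025
[0.54468902 0.33003442 0.08679785] [-0.05614704 -0.03135544 -0.99793003] [array([-0.0037,  0.0006,  0.0531]), np.float64(-0.0049)]
```

View pics/w43c.png

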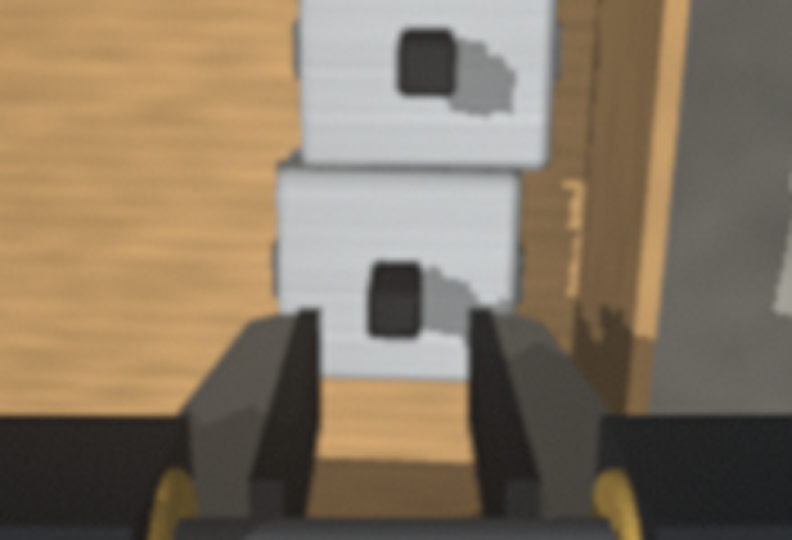

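```bash
python3 -c "
from h import *
print(aim(210+395/3.6,140+308/3.6,.052,.034,np.radians(13)))"; python3 -m jog '[[0.45,[-0.001,0.001,0.018],0],[0.45,[0,0,0.018],0],[0.45,[0,0,0.012],0],[0.45,[0,0,0],0]]'; python3 -c "
from h import *
print(tool()[0])
c,im=grab('wrist','w44'); crop(im,210,140,430,290,3.6,'w44c')"
```

```text
at [0.5464 0.326  0.052 ]
[array([-0.0015,  0.0021,  0.0536]), np.float64(-0.0049)]
time: 56.95
position: [0.5455, 0.3245, 0.0003]
tool_rot: [0.013, 0.624, 0.781, -0.029]
contact_force: [0.4, -0.8, 0.2]
width: 0.0254
[0.5461275  0.32673664 0.03726887]
```

View pics/w44c.png

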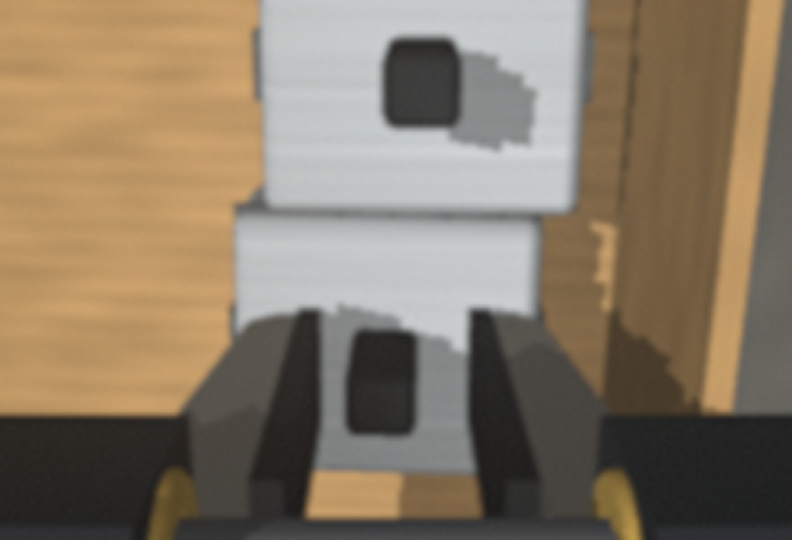

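Knob E centred at crop (381,382). Lower 4 mm, grip, lift.

```bash
python3 -m jog '[[1,[0,0,0.004],0],[1,[0,0,0],0],[1,[0,0,0],0],[1,[0,0,-0.02],0],[1,[0,0,-0.03],0],[1,[0,0,-0.035],0],[1,[0,0,-0.035],0],[1,[0,0,-0.035],0]]' 40; python3 -c "
from h import *
p,R,s=tool();print(p,R[2],s['width'])
print(to([.5789,-.0977,.19],np.radians(13.9)))"
```

```text
time: 58.0
position: [0.5478, 0.334, 0.1603]
tool_rot: [0.013, 0.624, 0.781, -0.028]
contact_force: [1.0, 0.4, -2.3]
width: 0.0116
[0.54837549 0.33617023 0.1972767 ] [-0.05476877 -0.0280582  -0.99810476] 0.0115764692209228
[array([-0.4288, -0.0654,  0.0327]), np.float64(-0.0208)]
```

```bash
python3 -m jog '[[1,[-0.033,-0.005,0.002],-0.02],[1,[-0.033,-0.005,0.002],0],[1,[-0.033,-0.005,0.002],0],[1,[-0.033,-0.005,0.002],0],[1,[-0.033,-0.005,0.002],0],[1,[-0.033,-0.005,0.002],0],[1,[-0.033,-0.005,0.002],0],[1,[-0.033,-0.005,0.002],0]]' ; python3 -c "
from h import *
p,R,s=tool();print(p,R[2],to([.5789,-.0977,.18],np.radians(13.9)))"
```

```text
time: 59.0
position: [0.5771, 0.0652, 0.1771]
tool_rot: [0.017, 0.614, 0.789, -0.018]
contact_force: [0.7, 0.2, -1.4]
width: 0.0116
[0.57695078 0.06702648 0.21404282] [-0.05007158 -0.00770024 -0.99871595] [array([-0.1583, -0.0381,  0.0423]), np.float64(0.0046)]
```

```bash
python3 -m jog '[[1,[-0.032,-0.008,0.008],0],[1,[-0.032,-0.008,0.008],0],[1,[-0.032,-0.008,0.008],0],[1,[-0.032,-0.008,0.008],0],[1,[-0.028,-0.005,0.008],0],[1,[0,0,0],0]]' ; python3 -c "
from h import *
p,R,s=tool();print(p,R[2],to([.5789,-.0977,.069],np.radians(13.9)))"
```

```text
time: 59.75
position: [0.5818, -0.1039, 0.1549]
tool_rot: [0.022, 0.615, 0.788, -0.015]
contact_force: [-0.1, 0.4, -1.2]
width: 0.0116
[ 0.58123553 -0.10199276  0.19180775] [-0.05305636  0.00297888 -0.99858708] [array([ 0.0112, -0.0016,  0.1224]), np.float64(0.0022)]
```

```bash
python3 -m jog '[[1,[0.009,-0.001,0],0],[1,[0,0,0.025],0],[1,[0,0,0.025],0],[1,[0,0,0.025],0],[1,[0,0,0],0]]' ; python3 -c "
from h import *
p,R,s=tool();print(p,R[2],to([.5789,-.0977,.069],np.radians(13.9)))
grab('scene','s45');im=cv2.imread('pics/s45.png');crop(im,220,90,370,230,4.3,'s45c')"
```

```text
time: 60.38
position: [0.5811, -0.092, 0.0826]
tool_rot: [0.024, 0.614, 0.789, -0.013]
contact_force: [0.0, 0.5, -0.9]
width: 0.0114
[ 0.5803179  -0.09014346  0.11954663] [-0.05302683  0.00856597 -0.99855635] [array([-0.0043, -0.0037,  0.0508]), np.float64(0.0056)]
```

View pics/s45c.png

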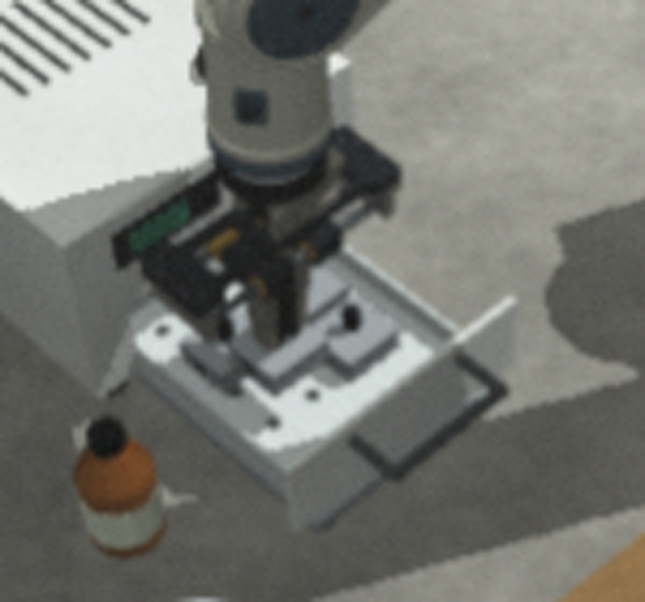

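```bash
python3 -m jog '[[1,[-0.003,-0.003,0.015],0.005],[1,[0,0,0.015],0],[1,[0,0,0.017],0],[1,[0,0,0],0]]';python3 -c "
from h import *
p,R,s=tool();print(p,R[2],s['width'],to([.5789,-.0977,.069],np.radians(13.9)))"; python3 -m jog '[[0.45,[0,0,0],0],[0.45,[0,0,0],0],[0.45,[0,0,-0.02],0],[0.45,[0,0,-0.03],0],[0.45,[0,0,-0.03],0],[0.45,[0,0,-0.03],0],[0.45,[0,0,0],0]]'; python3 -c "
from h import *
print(tool()[0],tool()[1][2])
grab('wrist','w46')
print(to([.541,.376,.18],np.radians(13)))"
```

```text
time: 60.92
position: [0.5825, -0.0977, 0.0363]
tool_rot: [0.026, 0.616, 0.787, -0.011]
contact_force: [0.1, 0.2, -2.0]
width: 0.0117
[ 0.58155203 -0.09585917  0.07326703] [-0.05483182  0.01395764 -0.99839804] 0.011680047639607824 [array([-0.0009, -0.0031,  0.0043]), np.float64(0.0011)]
time: 61.8
position: [0.5816, -0.0925, 0.1523]
tool_rot: [0.028, 0.616, 0.787, -0.01]
contact_force: [0.0, 0.6, -0.5]
width: 0.0253
[ 0.58039076 -0.09065698  0.18926484] [-0.05659515  0.01846738 -0.9982264 ]
[array([ 0.4619,  0.0749, -0.0168]), np.float64(0.0163)]
```

View pics/w46.png

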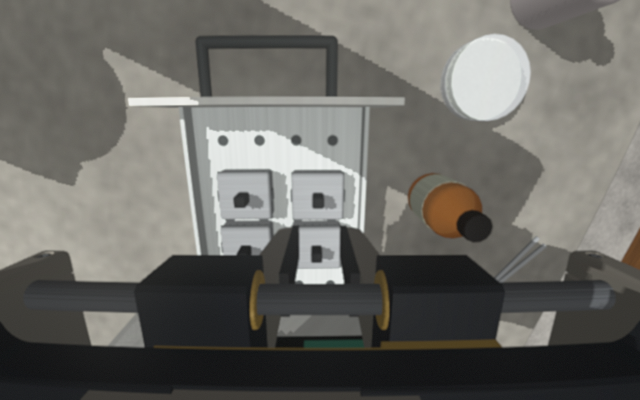

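```bash
python3 -m jog '[[0.45,[0.033,0.006,-0.001],0.016],[0.45,[0.033,0.006,-0.001],0],[0.45,[0.033,0.006,-0.001],0],[0.45,[0.033,0.006,-0.001],0],[0.45,[0.033,0.006,-0.001],0],[0.45,[0.033,0.006,-0.001],0],[0.45,[0.033,0.006,-0.001],0],[0.45,[0.033,0.006,-0.001],0]]' >/dev/null; python3 -m jog '[[0.45,[0.033,0.006,-0.001],0],[0.45,[0.033,0.006,-0.001],0],[0.45,[0.033,0.006,-0.001],0],[0.45,[0.033,0.006,-0.001],0],[0.45,[0.016,0.006,-0.001],0],[0.45,[0,0,0],0]]'; python3 -c "
from h import *
print(tool()[0],tool()[1][2],to([.541,.376,.11],np.radians(13)))
grab('wrist','w47')"
```

```text
time: 63.6
position: [0.5541, 0.3353, 0.1223]
tool_rot: [0.021, 0.623, 0.782, -0.02]
contact_force: [-0.3, -0.3, 0.2]
width: 0.0251
[0.55382496 0.33746354 0.1592545 ] [-0.05867021 -0.00531649 -0.99826326] [array([ 0.0432, -0.0037,  0.0468]), np.float64(-0.0022)]
```

View pics/w47.png

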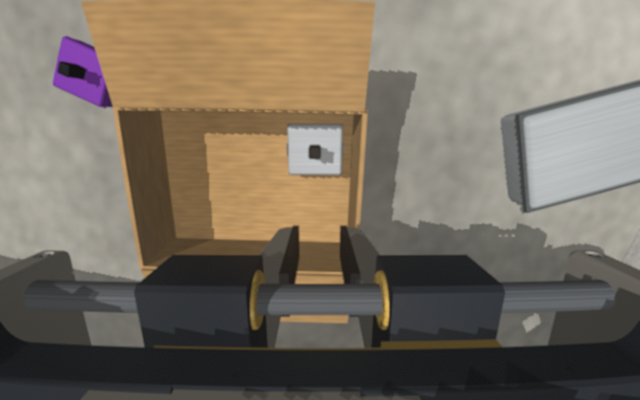

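```bash
python3 -c "
from h import *
print(aim(315,152,.046,.085,np.radians(13)))"
```

```text
at [0.541  0.3759 0.046 ]
[array([ 0.0454, -0.0032,  0.0716]), np.float64(-0.0027)]
```

```bash
python3 -m jog '[[0.45,[0.024,-0.002,0],0],[0.45,[0.022,-0.002,0],0],[0.45,[0,0,0.022],0],[0.45,[0,0,0.022],0],[0.45,[0,0,0.022],0],[0.45,[0,0,0],0]]'; python3 -c "
from h import *
print(tool()[0],tool()[1][2],to([.541,.3765,.034],np.radians(13)))
c,im=grab('wrist','w48'); crop(im,210,140,430,290,3.6,'w48c')"
```

```text
time: 64.4
position: [0.5387, 0.3785, 0.0525]
tool_rot: [0.021, 0.624, 0.781, -0.02]
contact_force: [-0.8, -0.7, 0.4]
width: 0.0251
[0.53843603 0.38058934 0.08945941] [-0.05813788 -0.00469074 -0.99829754] [array([-0.0013,  0.0019,  0.0556]), np.float64(-0.0041)]
```

View pics/w48c.png

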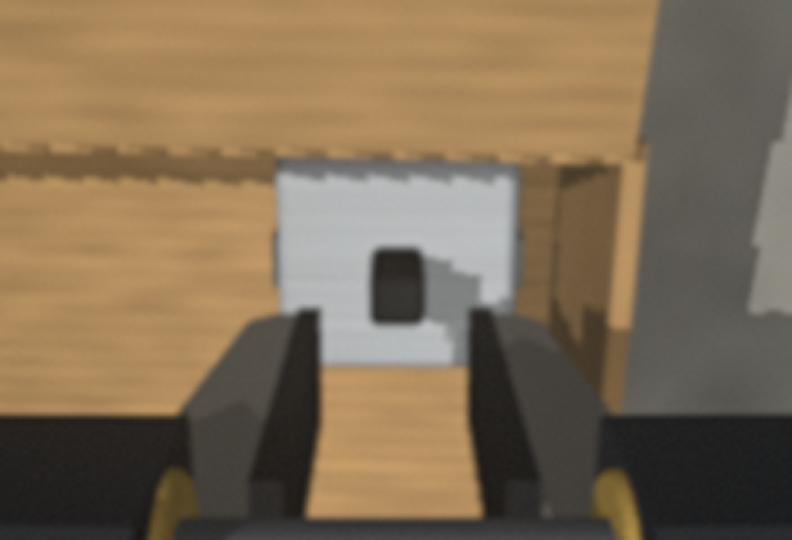

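```bash
python3 -c "
from h import *
print(aim(210+398/3.6,140+293/3.6,.052,.034,np.radians(13)))"; python3 -m jog '[[0.45,[0.001,0.001,0.018],-0.004],[0.45,[0,0,0.018],0],[0.45,[0,0,0.014],0],[0.45,[0,0,0],0]]'; python3 -c "
from h import *
print(tool()[0])
c,im=grab('wrist','w49'); crop(im,210,140,430,290,3.6,'w49c')"
```

```text
at [0.5417 0.3793 0.052 ]
[array([0.0009, 0.0021, 0.0567]), np.float64(-0.004)]
time: 64.95
position: [0.5417, 0.3785, 0.002]
tool_rot: [0.022, 0.622, 0.782, -0.018]
contact_force: [0.3, 0.4, -0.2]
width: 0.0255
[0.54122042 0.38049084 0.0388914 ]
```

View pics/w49c.png

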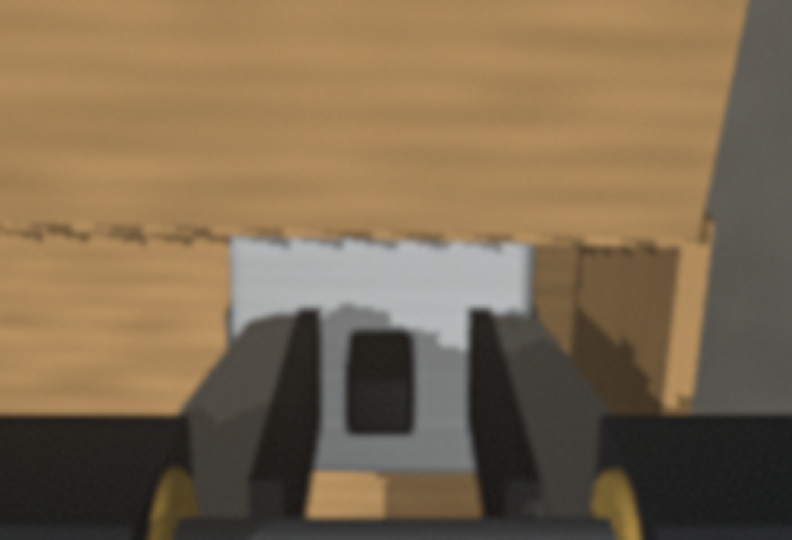

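```bash
python3 -m jog '[[1,[0,0,0.005],0],[1,[0,0,0],0],[1,[0,0,0],0],[1,[0,0,-0.02],0],[1,[0,0,-0.03],0],[1,[0,0,-0.035],0],[1,[0,0,-0.035],0],[1,[0,0,-0.035],0]]' 40; python3 -c "
from h import *
p,R,s=tool();print(p,R[2],s['width'])
print(to([.5262,-.05,.19],np.radians(13.9)))"
```

```text
time: 66.0
position: [0.5397, 0.3871, 0.1612]
tool_rot: [0.022, 0.622, 0.782, -0.017]
contact_force: [0.5, 0.6, -1.3]
width: 0.0113
[0.53924071 0.38906015 0.19809691] [-5.56651764e-02  1.11955275e-04 -9.98449486e-01] 0.011291771424954283
[array([-0.4238, -0.1115,  0.0317]), np.float64(-0.0156)]
```

```bash
python3 -m jog '[[1,[-0.033,-0.009,0.002],-0.016],[1,[-0.033,-0.009,0.002],0],[1,[-0.033,-0.009,0.002],0],[1,[-0.033,-0.009,0.002],0],[1,[-0.033,-0.009,0.002],0],[1,[-0.033,-0.009,0.002],0],[1,[-0.033,-0.009,0.002],0],[1,[-0.033,-0.009,0.002],0]]' ; python3 -c "
from h import *
p,R,s=tool();print(p,R[2],to([.5262,-.05,.18],np.radians(13.9)))"
```

```text
time: 67.0
position: [0.5377, 0.1108, 0.1767]
tool_rot: [0.026, 0.614, 0.789, -0.007]
contact_force: [-0.3, 0.3, -2.7]
width: 0.0116
[0.53649217 0.11239214 0.21359531] [-0.04980728  0.02188573 -0.99851903] [array([-0.1531, -0.0506,  0.0402]), np.float64(0.0055)]
```

```bash
python3 -m jog '[[1,[-0.03,-0.01,0.008],0],[1,[-0.03,-0.01,0.008],0],[1,[-0.03,-0.01,0.006],0],[1,[-0.03,-0.01,0.006],0],[1,[-0.026,-0.009,0.006],0],[1,[0,0,0],0]]' ; python3 -c "
from h import *
p,R,s=tool();print(p,R[2],to([.5262,-.05,.069],np.radians(13.9)))
grab('wrist','w50')"
```

```text
time: 67.75
position: [0.5289, -0.0505, 0.1584]
tool_rot: [0.031, 0.615, 0.788, -0.003]
contact_force: [0.5, -0.2, -1.7]
width: 0.0114
[ 0.52718854 -0.04893497  0.19530016] [-0.05244005  0.03398439 -0.99804564] [array([ 0.0058, -0.0055,  0.1261]), np.float64(0.0033)]
```

View pics/w50.png

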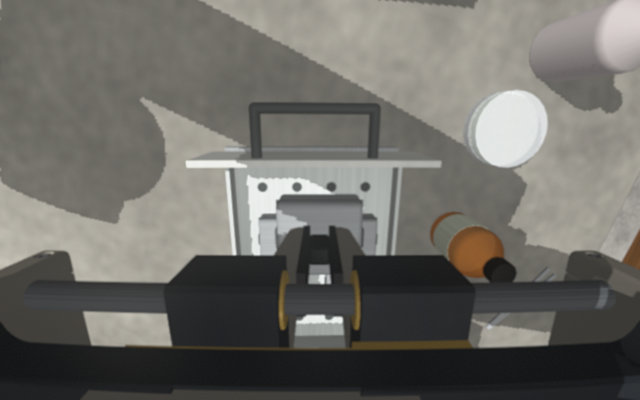

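```bash
python3 -c "
from h import *
c=viewer.get_calibration('wrist');x=np.array([.24,-.971]);y=np.array([.971,.24])
m=((plane(c,187,164,.107)+plane(c,440,163,.107))/2)[:2]; print(m)
for q in ((267,215),(371,216)): e=plane(c,*q,.062)[:2]; print(e,(e-m)@x-.003,(e-m)@y)
t=m+(.003+.035)*x; print(t,to([t[0],t[1],.069],np.radians(13.9)))"
```

```text
[ 0.51968809 -0.01428612]
[ 0.48450389 -0.08893565] 0.06104048244287992 -0.0520797438838372
[ 0.59694987 -0.0632504 ] 0.06308713861413592 0.06326975721959197
[ 0.52880809 -0.05118412] [array([ 0.0034, -0.004 ,  0.1265]), np.float64(0.0039)]
```

```bash
python3 -m jog '[[1,[0.005,-0.003,0],0.004],[1,[0,0,0.025],0],[1,[0,0,0.025],0],[1,[0,0,0.025],0],[1,[0,0,0],0]]' ; python3 -c "
from h import *
p,R,s=tool();print(p,R[2],to([.5281,-.0483,.069],np.radians(13.9)))
grab('wrist','w51')
c=viewer.get_calibration('wrist')"
```

```text
time: 68.42
position: [0.5302, -0.043, 0.0852]
tool_rot: [0.033, 0.615, 0.788, -0.0]
contact_force: [-0.2, 0.5, -0.8]
width: 0.0114
[ 0.52825008 -0.04146677  0.12208493] [-0.05221862  0.04002552 -0.99783324] [array([-0.0038, -0.0039,  0.0532]), np.float64(0.0033)]
```

View pics/w51.png

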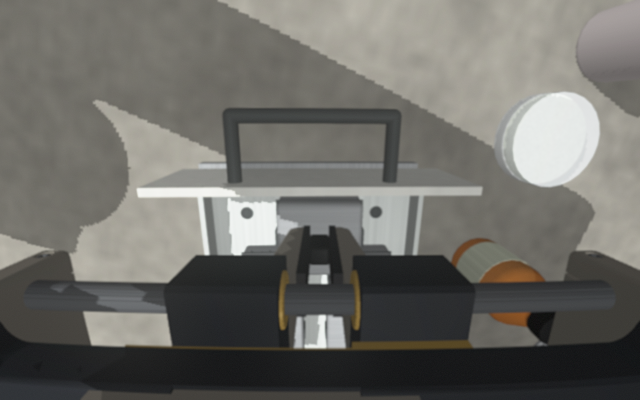

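```bash
python3 -m jog '[[1,[-0.002,-0.003,0.012],0],[1,[0,0,0.012],0],[1,[0,0,0.012],0],[1,[0,0,0],0]]' ; python3 -c "
from h import *
p,R,s=tool();print(p,R[2],to([.5281,-.0483,.069],np.radians(13.9)))
grab('wrist','w52')
c=viewer.get_calibration('wrist')
grab('scene','s52');im=cv2.imread('pics/s52.png');crop(im,220,90,370,230,4.3,'s52c')"
```

```text
time: 68.97
position: [0.5322, -0.0468, 0.0504]
tool_rot: [0.035, 0.615, 0.788, 0.001]
contact_force: [-0.8, 0.3, -1.3]
width: 0.0118
[ 0.53007536 -0.04531209  0.08726602] [-0.05373915  0.04526338 -0.99752861] [array([-0.0014, -0.0035,  0.0182]), np.float64(0.004)]
```

View pics/w52.png

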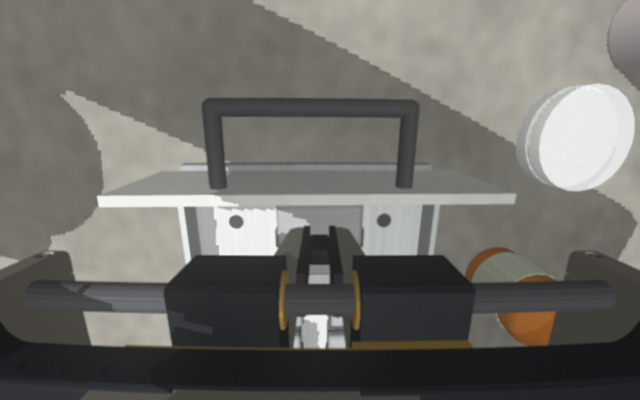

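View pics/s52c.png

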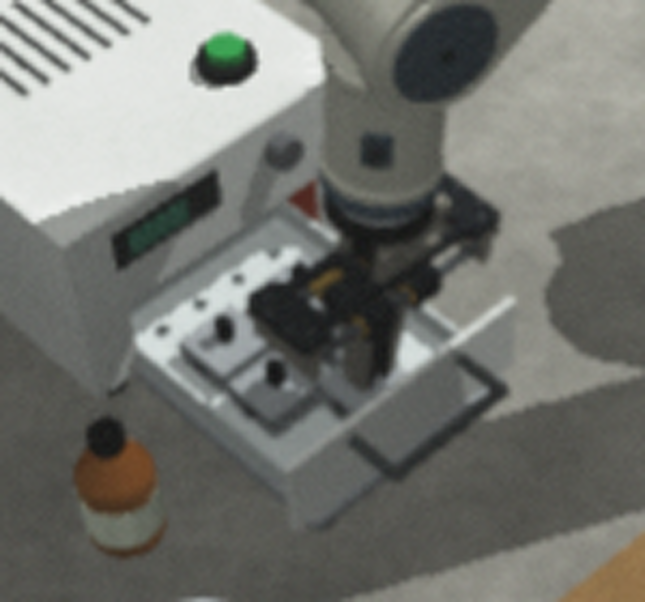

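```bash
python3 -m jog '[[1,[-0.002,-0.003,0.008],0],[1,[0,0,0.007],0],[1,[0,0,0],0]]'; python3 -m jog '[[0.45,[0,0,0],0],[0.45,[0,0,0],0],[0.45,[0,0,0],0],[0.45,[0,0,-0.02],0],[0.45,[0,0,-0.03],0],[0.45,[0,0,-0.03],0],[0.45,[0,0,-0.03],0],[0.45,[0,0,0],0]]'; python3 -c "
from h import *
print(tool()[0],tool()[1][2])
grab('wrist','w53');grab('scene','s53');im=cv2.imread('pics/s53.png');crop(im,220,90,370,230,4.3,'s53c')"
```

```text
time: 69.45
position: [0.5316, -0.0505, 0.0358]
tool_rot: [0.036, 0.615, 0.788, 0.002]
contact_force: [0.6, -0.6, -1.3]
width: 0.0115
time: 70.45
position: [0.5258, -0.0458, 0.1498]
tool_rot: [0.037, 0.615, 0.788, 0.003]
contact_force: [-0.4, -0.2, -0.1]
width: 0.0254
[ 0.5235093  -0.04423548  0.18666577] [-0.05507249  0.04938486 -0.99726033]
```

View pics/s53c.png

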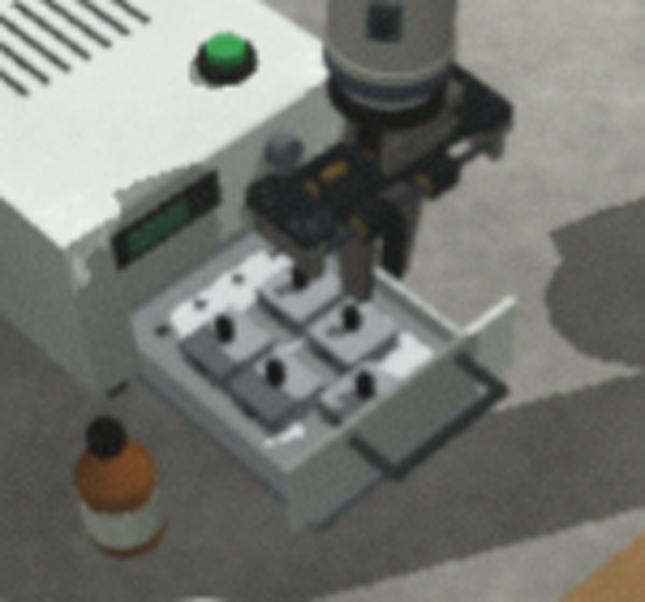

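View pics/w53.png

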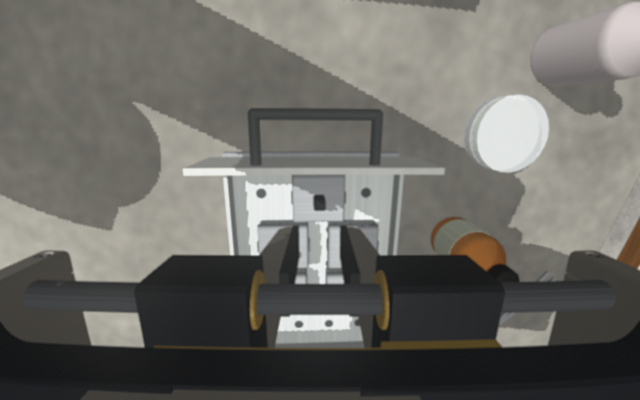

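```bash
python3 -c "
from h import *
c=viewer.get_calibration('wrist');x=np.array([.24,-.971]);y=np.array([.971,.24])
a,b=plane(c,249,114,.095),plane(c,381,115,.095); b0=((a+b)/2)[:2]; print(a,b,b0,np.linalg.norm(a-b),np.degrees(np.arctan2(*(b-a)[1::-1])))
p1,p2=plane(c,183,172,.107),plane(c,445,171,.107); print(p1,p2,(p1+p2)/2,np.degrees(np.arctan2(*(p2-p1)[1::-1])))
k=plane(c,319,200,.078)[:2]; m=((p1+p2)/2)[:2]; print('box5',(k-m)@x-.003,(k-m)@y)
t=b0-.032*x; print(t,to([t[0],t[1],.07],np.radians(13.8)))"
```

```text
[0.45012804 0.01714068 0.095     ] [0.56029138 0.04405738 0.095     ] [0.50520971 0.03059903] 0.11340401921926865 13.730321210124528
[ 0.40643511 -0.04239955  0.107     ] [0.62747702 0.01223674 0.107     ] [ 0.51695607 -0.01508141  0.107     ] 13.88386609033111
box5 0.03119509755775943 0.00356409793937549
[0.49752971 0.06167103] [array([ 0.1146, -0.003 ,  0.1082]), np.float64(0.0058)]
```

```bash
python3 -m jog '[[1,[0.03,0,0],0.006],[1,[0.03,-0.001,0],0],[1,[0.03,-0.001,0],0],[1,[0.025,-0.001,0],0],[1,[0,0,0.02],0],[1,[0,0,0.02],0],[1,[0,0,0],0]]' 20; python3 -c "
from h import *
print(tool()[0],tool()[1][2],to([.4975,.0617,.07],np.radians(13.8)))
grab('wrist','w54')"
```

```text
time: 71.42
position: [0.4888, 0.0659, 0.0904]
tool_rot: [0.03, 0.617, 0.786, -0.004]
contact_force: [-0.1, -0.4, 1.6]
width: 0.0006
[0.48717617 0.06750871 0.12730412] [-0.05198033  0.03164004 -0.99814676] [array([-0.0051,  0.0068,  0.0579]), np.float64(-0.0008)]
```

View pics/w54.png

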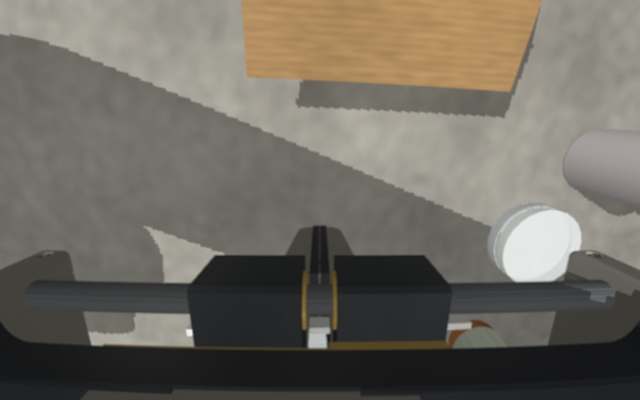

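```bash
python3 -m jog '[[1,[0,0.007,0.015],0],[1,[0,0,0.018],0],[1,[0,0,0.018],0],[1,[0,0,0.005],0],[1,[0,0,0],0]]'; python3 -c "
from h import *
print(tool()[0],tool()[1][:,0],to([.4975,.0617,.07],np.radians(13.8)))
grab('scene','s55');im=cv2.imread('pics/s55.png');crop(im,220,90,370,230,4.3,'s55c')"
```

```text
time: 72.1
position: [0.5021, 0.0652, 0.0336]
tool_rot: [0.032, 0.618, 0.786, -0.002]
contact_force: [0.5, -0.4, 0.4]
width: 0.0001
[0.50036841 0.06677494 0.07047718] [-0.23442649  0.97073039 -0.05221807] [array([-0.0042, -0.004 ,  0.0006]), np.float64(-0.002)]
```

View pics/s55c.png

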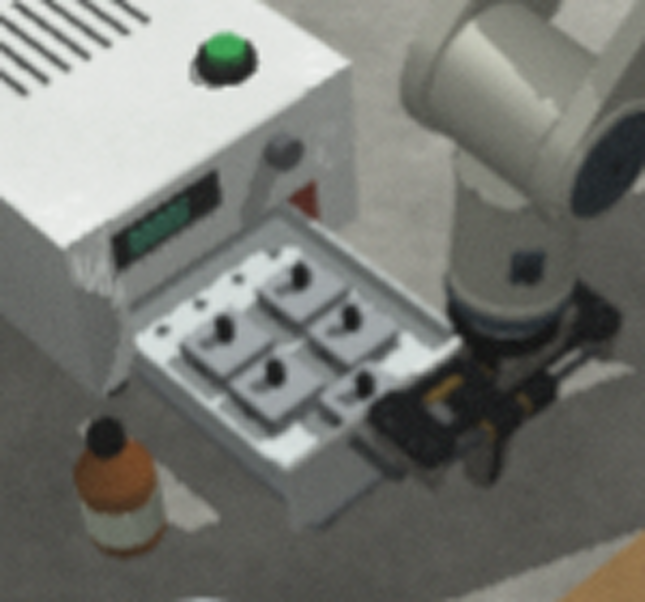

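```bash
python3 -m jog '[[1,[-0.006,-0.004,0],0],[1,[-0.012,0,0.0006],0],[1,[-0.012,0,0.0006],0],[1,[-0.012,0,0.0006],0],[1,[-0.012,0,0.0006],0],[1,[-0.012,0,0.0006],0],[1,[-0.012,0,0.0006],0]]'
cat >> h.py <<'E'
def ax():
    x=np.array([.24,-.971]);y=np.array([.971,.24]); p=tool()[0]; d=p[:2]-np.array([.5052,.0306]); print('along %.4f lat %.4f z %.4f'%(d@x,d@y,p[2]), tool()[2]['contact_force'].round(1))
E
python3 -c "
from h import *
ax()"
```

```text
time: 73.03
position: [0.5177, -0.0158, 0.0352]
tool_rot: [0.032, 0.618, 0.785, -0.001]
contact_force: [-1.1, 4.1, -0.6]
width: 0.0008
along 0.0462 lat -0.0004 z 0.0722 [-1.1  4.1 -0.6]
```

```bash
python3 -m jog '[[1,[-0.012,0,0.0006],0],[1,[-0.012,0,0.0006],0],[1,[-0.012,0,0.0006],0],[1,[-0.012,0,0.0006],0],[1,[-0.012,0,0.0006],0],[1,[-0.012,0,0.0006],0]]'; 
python3 -c "
from h import *
ax(); grab('scene','s56');im=cv2.imread('pics/s56.png');crop(im,220,90,370,230,4.3,'s56c')"
```

```text
time: 73.78
position: [0.5355, -0.0909, 0.0353]
tool_rot: [0.031, 0.618, 0.785, -0.001]
contact_force: [-0.6, 4.6, -0.4]
width: 0.001
along 0.1233 lat -0.0010 z 0.0722 [-0.6  4.6 -0.4]
```

View pics/s56c.png

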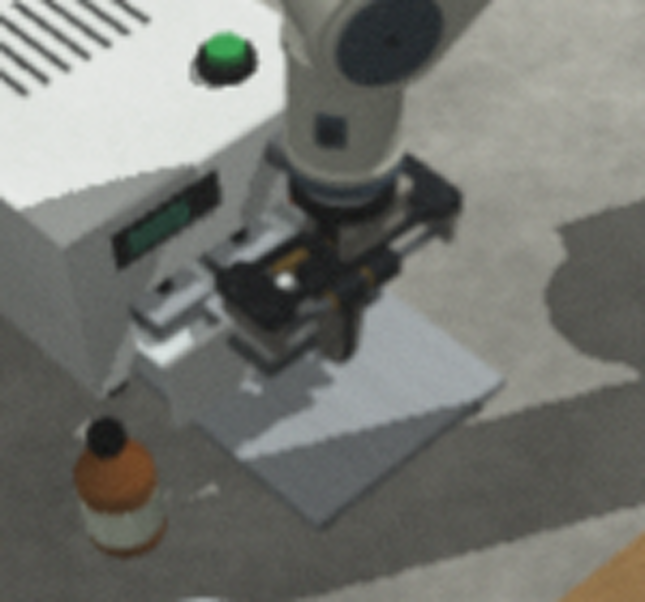

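```bash
python3 -m jog '[[1,[-0.012,0,0.0006],0],[1,[-0.012,0,0.0006],0],[1,[-0.012,0,0.0006],0],[1,[-0.008,0,0.0005],0]]'; 
python3 -c "
from h import *
ax(); grab('scene','s57');im=cv2.imread('pics/s57.png');crop(im,220,90,370,230,4.3,'s57c')"
```

```text
time: 74.32
position: [0.5468, -0.137, 0.0353]
tool_rot: [0.031, 0.618, 0.785, -0.001]
contact_force: [-0.4, 4.0, 2.0]
width: 0.0003
along 0.1708 lat -0.0012 z 0.0723 [-0.4  4.   2. ]
```

View pics/s57c.png

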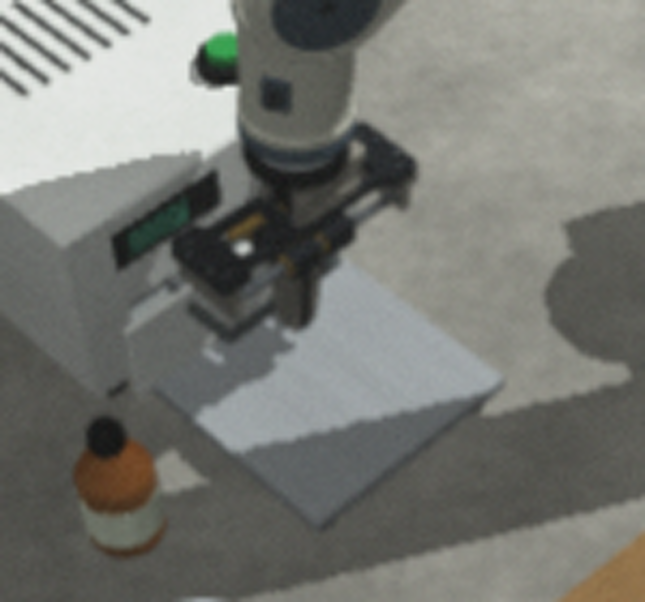

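```bash
python3 -m jog '[[1,[-0.006,0,0.0003],0]]'|sed -n '2p;4p'; python3 -m jog '[[1,[-0.005,0,0.0002],0]]'|sed -n '2p;4p'; for i in 1 2; do python3 -m jog '[[1,[-0.003,0,0.0001],0]]'|sed -n '2p;4p'; done; python3 -c "
from h import *
ax()"
```

```text
position: [0.5486, -0.1437, 0.0354]
contact_force: [-1.1, 4.2, 1.0]
position: [0.5496, -0.1486, 0.0354]
contact_force: [-1.4, 4.5, 0.6]
position: [0.5505, -0.1512, 0.0355]
contact_force: [2.4, 10.1, -0.3]
position: [0.5512, -0.1521, 0.0354]
contact_force: [-0.2, 24.2, 6.9]
along 0.1867 lat -0.0006 z 0.0724 [-0.2 24.2  6.9]
```

```bash
python3 -m jog '[[1,[0.01,0,0],0],[1,[0.02,0,0],0],[1,[0.02,0,0],0],[1,[0.02,0,0],0],[1,[0,0,-0.03],0],[1,[0,0,-0.04],0],[1,[0,0,-0.04],0],[1,[0,0,0],0]]'; python3 -c "
from h import *
print(tool()[0],tool()[1][2]);
grab('scene','s58');im=cv2.imread('pics/s58.png');crop(im,220,80,370,220,4.3,'s58c');grab('wrist','w58');grab('top','t58')"
```

```text
time: 75.88
position: [0.5279, -0.0743, 0.1446]
tool_rot: [0.032, 0.617, 0.786, -0.001]
contact_force: [0.1, -0.0, -0.7]
width: 0.0001
[ 0.52608906 -0.07273753  0.18150981] [-0.05186161  0.03904787 -0.99789059]
```

View pics/s58c.png

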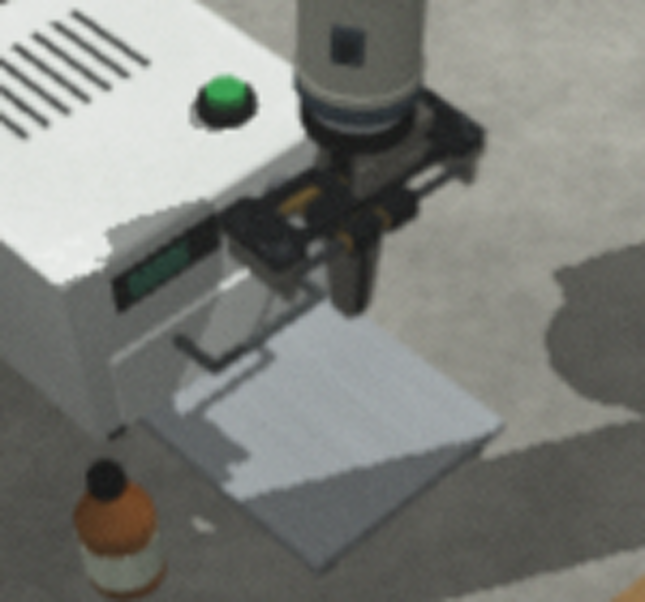

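View pics/t58.png

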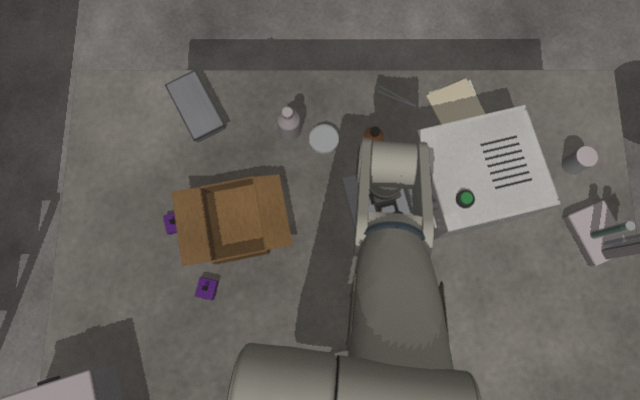

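View pics/w58.png

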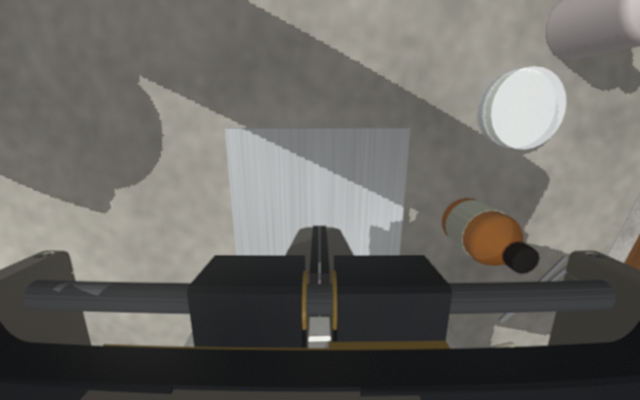

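```bash
python3 -m jog '[[1,[0.03,0,-0.03],0],[1,[0.03,0,-0.03],0],[1,[0.03,0,-0.02],0],[1,[0.03,0,-0.02],0],[1,[0.03,0,0],0],[1,[0.03,0,0],0],[1,[0,0,0],0]]'; python3 -c "
from h import *
print(tool()[0],tool()[1][2]);
grab('scene','s59');im=cv2.imread('pics/s59.png');crop(im,220,80,370,220,4.3,'s59c');grab('wrist','w59');grab('top','t59');im=cv2.imread('pics/t59.png');crop(im,330,120,480,250,4.5,'t59c')"
```

```text
time: 76.9
position: [0.4722, 0.109, 0.2237]
tool_rot: [0.024, 0.618, 0.786, -0.008]
contact_force: [0.1, 0.2, 0.6]
width: 0.0003
[0.47114706 0.11059403 0.26063669] [-0.04819986  0.01643336 -0.99870252]
```

View pics/s59c.png

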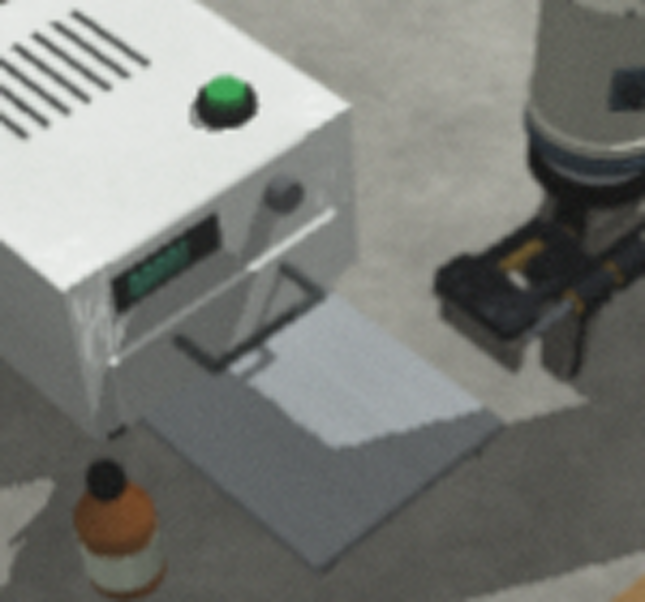

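View pics/t59c.png

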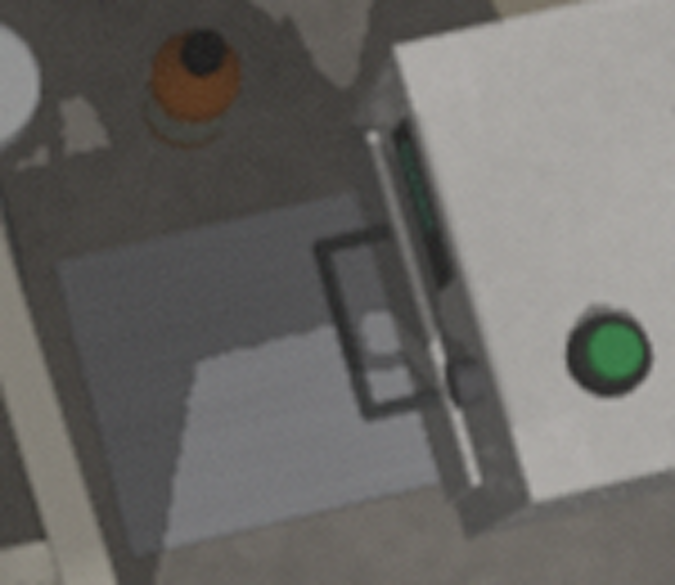

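```bash
python3 -c "
from h import *
t=viewer.get_calibration('top');P=lambda x,y,z:plane(t,330+x/4.5,120+y/4.5,z)[:2]
a,b=P(373,132,.107),P(477,485,.107); r1,r2=P(395,45,.2),P(530,500,.2)
x=np.array([.24,-.971]); print((a+b)/2,((a+b)/2-(r1+r2)/2)@x, np.linalg.norm(a-b)); ang=lambda p,q:np.degrees(np.arctan2(*(p-q)[::-1])); print(ang(a,b),ang(r1,r2))
s1,s2=P(60,262,.03),P(133,553,.03); print(((a+b)/2-(s1+s2)/2)@x, ang(s1,s2))
print('btn',P(614,350,.222), to([*P(614,350,.222),.27],np.radians(13.8)))"
```

```text
[ 0.56352903 -0.21322636] -0.002289740320447498 0.23079825749927468
13.476082260619316 13.332834312499353
0.2047584521314637 13.06599414887535
btn [ 0.51054611 -0.29398798] [array([-0.4007, -0.0564,  0.0098]), np.float64(-0.005)]
```

```bash
python3 -m jog '[[1,[-0.03,-0.004,-0.004],0],[1,[-0.03,-0.004,-0.004],0],[1,[-0.03,-0.004,-0.004],0],[1,[-0.03,-0.004,0],0],[1,[-0.03,-0.004,0],0],[1,[-0.03,-0.004,0],0],[1,[-0.03,-0.004,0],0],[1,[-0.03,-0.004,0],0]]'; python3 -c "
from h import *
print(tool()[0],tool()[1][2],to([.512,-.291,.27]))"
```

```text
time: 78.05
position: [0.4959, -0.1479, 0.2457]
tool_rot: [0.024, 0.622, 0.783, -0.01]
contact_force: [0.9, 0.6, 0.3]
width: 0.0006
[ 0.49503252 -0.14623858  0.2826191 ] [-0.05033274  0.01323209 -0.99864485] [array([-0.144 , -0.0165,  0.0197])]
```

```bash
python3 -m jog '[[1,[-0.03,-0.003,0],0],[1,[-0.03,-0.003,0],0],[1,[-0.03,-0.003,0],0],[1,[-0.02,-0.003,0],0],[1,[0,0,0],0]]'; python3 -c "
from h import *
print(tool()[0],tool()[1][2],to([.512,-.291,.25]))
c,im=grab('wrist','w60')"
```

```text
time: 78.68
position: [0.5061, -0.2684, 0.2494]
tool_rot: [0.023, 0.625, 0.78, -0.012]
contact_force: [0.2, 0.7, -0.3]
width: 0.0002
[ 0.50531931 -0.26669307  0.28633916] [-0.05006663  0.0105864  -0.99868977] [array([-0.0233,  0.0008,  0.0376])]
```

View pics/w60.png

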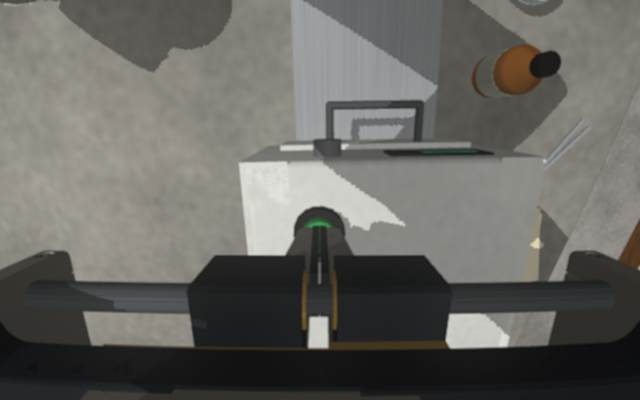

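```bash
python3 -c "
from h import *
print(aim(320,232,.218,.235))"
```

```text
at [ 0.5127 -0.2877  0.218 ]
[array([-0.0203,  0.0019,  0.0524])]
```

```bash
python3 -m jog '[[1,[-0.021,0.001,0],0],[1,[0,0,0.02],0],[1,[0,0,0.02],0],[1,[0,0,0.01],0],[1,[0,0,0],0]]'; python3 -c "
from h import *
print(tool()[0],to([.512,-.2885,.23]))
c,im=grab('wrist','w61')"
```

```text
time: 79.35
position: [0.5146, -0.2914, 0.2001]
tool_rot: [0.024, 0.624, 0.781, -0.011]
contact_force: [0.3, 0.4, -0.4]
width: 0.0007
[ 0.51376954 -0.28967721  0.23709183] [array([ 0.0019, -0.0015,  0.007 ])]
```

View pics/w61.png

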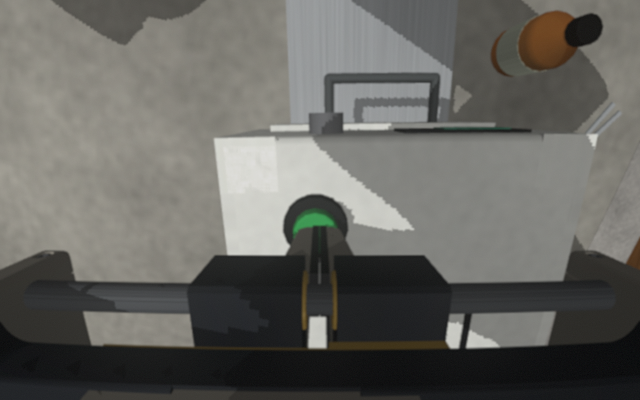

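Tip is over the button (collar centre ≈ 316,228). Lower in small steps, watching the force.

```bash
python3 -m jog '[[1,[0.001,-0.002,0.008],0]]'|sed -n '2p;4p'; for i in 1 2 3 ; do python3 -m jog '[[1,[0,0,0.003],0]]'|sed -n '2p;4p'; done
```

```text
position: [0.5138, -0.2918, 0.1936]
contact_force: [1.1, 0.1, -0.3]
position: [0.5136, -0.2918, 0.1903]
contact_force: [0.5, 0.2, -0.6]
position: [0.5139, -0.2921, 0.1875]
contact_force: [0.6, -0.0, -0.5]
position: [0.514, -0.2922, 0.1844]
contact_force: [0.0, -0.5, -1.3]
```

```bash
for i in 1 2 3; do python3 -m jog '[[1,[0,0,0.002],0]]'|sed -n '2p;4p'; done
```

```text
position: [0.5141, -0.2923, 0.1823]
contact_force: [-0.2, 1.2, 1.8]
position: [0.5141, -0.2923, 0.1804]
contact_force: [-2.9, 2.3, 2.7]
position: [0.5141, -0.2923, 0.1785]
contact_force: [-1.9, 2.0, 4.4]
```

```bash
for i in 1 2; do python3 -m jog '[[1,[0,0,0.002],0]]'|sed -n '2p;4p'; done;  python3 -m jog '[[1,[0,0,0],0]]'|sed -n '2p;4p'
```

```text
position: [0.5141, -0.2923, 0.1766]
contact_force: [-3.7, 1.9, 10.1]
position: [0.5143, -0.2924, 0.1763]
contact_force: [-9.0, 5.8, 27.3]
position: [0.5141, -0.2923, 0.1771]
contact_force: [-2.6, 1.6, 5.0]
```

Bottomed out. Retract and check.

```bash
python3 -m jog '[[1,[0,0,-0.01],0],[1,[0,0,-0.03],0],[1,[0,0,-0.03],0],[1,[0.03,0,0],0],[1,[0.03,0,0],0],[1,[0.03,0,0],0],[1,[0.03,0,0],0],[1,[0.03,0,0],0]]';python3 -m jog '[[1,[0.03,0,0],0],[1,[0.03,0,0],0],[1,[0.03,0,0],0],[1,[0.03,0,0],0],[1,[0.03,0,0],0],[1,[0,0,0],0],[1,[0,0,0],0]]'; python3 -c "
from h import *
print(tool()[0],tool()[1][2]);
grab('scene','s62');im=cv2.imread('pics/s62.png');crop(im,220,80,370,220,4.3,'s62c');grab('top','t62');im=cv2.imread('pics/t62.png');crop(im,330,120,480,250,4.5,'t62c')"
```

```text
time: 81.65
position: [0.48, -0.1415, 0.2429]
tool_rot: [0.028, 0.625, 0.78, -0.01]
contact_force: [-1.0, -0.2, 0.1]
width: 0.0007
time: 82.52
position: [0.4469, 0.01, 0.236]
tool_rot: [0.03, 0.624, 0.781, -0.009]
contact_force: [0.0, 0.4, 0.6]
width: 0.0006
[0.44558805 0.01195646 0.27292269] [-0.05800334  0.02244054 -0.99806414]
```

View pics/s62.png

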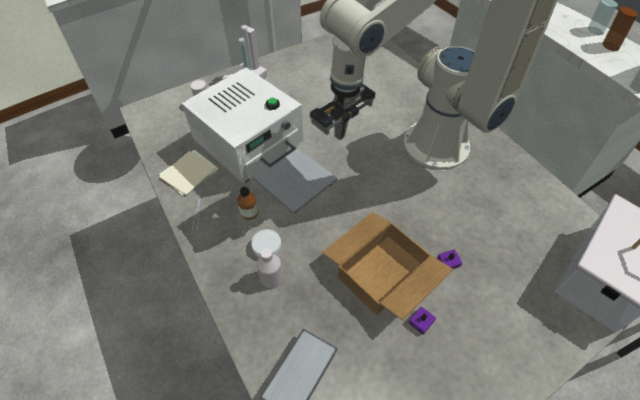

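```bash
python3 -c "
from h import *
a=cv2.imread('pics/s59.png').astype(float);b=cv2.imread('pics/s62.png').astype(float)
d=np.abs(a-b).mean(2)
for n,(x0,y0,x1,y1) in {'panel left':(244,150,275,175),'button':(262,95,282,112),'reagent':(235,185,260,220),'wash/dish':(245,225,290,290)}.items(): print(n,d[y0:y1,x0:x1].mean().round(2),d[y0:y1,x0:x1].max())
s=read_state();print(s['time'],s['contact_force'])
from station import job
print(job.job_done())"
```

```text
panel left 9.59 74.33333333333333
button 1.72 7.0
reagent 2.01 7.0
wash/dish 8.58 59.0
82.625 [ 0.18053691 -0.67909792 -0.12131575]
the job is handed in; nothing more can be done
None
```

I did every step of the task and handed the job in at about 82.6 s, but one force reading broke the 120 N wrist limit. The run may count as failed for that reason alone.

**What I did:** I folded both flaps fully back and drew the tray out to its stop. All five steel boxes went from the carton into the tray, and I left the two purple look-alikes alone. I then pushed the tray home by the middle of its handle and pressed the green button until it bottomed, which I judged from the force readings. The arm was clear of everything at hand-in.

**Last checks:**
- **Tray:** before the press, the top view put the panel about 2 mm from the casing's face, where about 3 mm is expected. It was square to the casing within 0.2°.
- **Boxes:** just before the push, all five were inside the tray. The carton was empty afterwards.
- **Button:** its patch of the image was the same before and after the press, so it has sprung back.

**What failed or disagreed:**
- **Over-force:** at about 17.6 s, while checking how high the fingertip really was, I drove it into the bench. The contact force read 139 N.
- **Tool offset:** the real fingertip sits about 37 mm behind the TCP (tool tip) position the robot reports. That caused several early passes at the flaps to miss. I corrected for it from then on.
- **Tool tilt:** the tool drifted a few degrees off vertical, and I worked with it that way.
- **Tray after the press:** I could not check its position again because I had reached the picture limit. The before/after image comparison showed changes around the panel and the wash bottle. I put these down to the arm's moving shadow but could not confirm it. In the last full picture the tray looked shut and the bottles and dishes looked in place.

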